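# Load the hand-lamp cells into the sprung charging cradle

### The job

Somebody parked a carton on the store's charging cradle: first put it flat in the steel returns tray. Then load every lamp cell lying on the bench into a lane of its own, flat end pressed against the spring and nub end rolled down under the steel lip until it lies fully home, and only when all are in throw the cradle's toggle lever over to the far side. Leave the spray can, tape and mug where they are.

Things in the scene. Friction and masses are not known exactly. Their poses are not given: they have to be found in the camera images.
- cell1_mid (a point): Loose lantern cell (may be absent): a plain grey cylinder, 32 mm thick with eight narrow flats so that it does not roll by itself, sleeve 90 mm long, 0.1 to 0.2 kg, lying on the bench, with a steel nub (14 mm thick, 5 mm long) at one end and a flat steel plate at the other. This point is the middle of the sleeve, on its axis (16 mm above the bench when lying); x runs along the axis towards the nub.
- cell1_pole (a point): Tip of the nub of that cell 1: 50 mm from the middle of the sleeve along its x.
- cell2_mid (a point): Loose lantern cell (may be absent): a plain grey cylinder, 32 mm thick with eight narrow flats so that it does not roll by itself, sleeve 90 mm long, 0.1 to 0.2 kg, lying on the bench, with a steel nub (14 mm thick, 5 mm long) at one end and a flat steel plate at the other. This point is the middle of the sleeve, on its axis (16 mm above the bench when lying); x runs along the axis towards the nub.
- cell2_pole (a point): Tip of the nub of that cell 2: 50 mm from the middle of the sleeve along its x.
- cell3_mid (a point): Loose lantern cell (may be absent): a plain grey cylinder, 32 mm thick with eight narrow flats so that it does not roll by itself, sleeve 90 mm long, 0.1 to 0.2 kg, lying on the bench, with a steel nub (14 mm thick, 5 mm long) at one end and a flat steel plate at the other. This point is the middle of the sleeve, on its axis (16 mm above the bench when lying); x runs along the axis towards the nub.
- cell3_pole (a point): Tip of the nub of that cell 3: 50 mm from the middle of the sleeve along its x.
- cell4_mid (a point): Loose lantern cell (may be absent): a plain grey cylinder, 32 mm thick with eight narrow flats so that it does not roll by itself, sleeve 90 mm long, 0.1 to 0.2 kg, lying on the bench, with a steel nub (14 mm thick, 5 mm long) at one end and a flat steel plate at the other. This point is the middle of the sleeve, on its axis (16 mm above the bench when lying); x runs along the axis towards the nub.
- cell4_pole (a point): Tip of the nub of that cell 4: 50 mm from the middle of the sleeve along its x.
- lane1_seat (a point): Lane 1 of the charging cradle, for one cell (four lanes side by side 64 mm apart, no walls between): the point on the lane's axis where the tip of a fully home cell's nub touches the contact wall, 46 mm above the bench. x runs along the lane from the spring (robot's side) to the contact and lip (far side), y to the left, z up.
- lane2_seat (a point): Lane 2 of the charging cradle, for one cell (four lanes side by side 64 mm apart, no walls between): the point on the lane's axis where the tip of a fully home cell's nub touches the contact wall, 46 mm above the bench. x runs along the lane from the spring (robot's side) to the contact and lip (far side), y to the left, z up.
- lane3_seat (a point): Lane 3 of the charging cradle, for one cell (four lanes side by side 64 mm apart, no walls between): the point on the lane's axis where the tip of a fully home cell's nub touches the contact wall, 46 mm above the bench. x runs along the lane from the spring (robot's side) to the contact and lip (far side), y to the left, z up.
- lane4_seat (a point): Lane 4 of the charging cradle, for one cell (four lanes side by side 64 mm apart, no walls between): the point on the lane's axis where the tip of a fully home cell's nub touches the contact wall, 46 mm above the bench. x runs along the lane from the spring (robot's side) to the contact and lip (far side), y to the left, z up.
- cradle: Grey charging cradle, 200 x 270 mm (with a 20 mm high foot for the lever, to y = -213), origin under the lanes' middle, axes as the lanes'. Contact wall at x = 65 mm, the terminal box behind it to x = 100; spring housing from x = -100 to -60; both 68 mm high. Between them a floor at z = 20 with two cross bars on which cells lie, tops at z = 30, and short sloping guides 18 mm either side of each lane's axis, up to z = 43.
- lip (a point): Middle of the free edge of the steel lip, which runs along the top of the contact wall over all lanes: it overhangs the lanes by 10 mm (5 mm over a home cell's sleeve), underside 64 mm and top 68 mm above the bench; a home cell's top is at 62 mm. Axes as the lanes'.
- plates (a point): Middle of the row of four sprung plates, at their free faces when not pressed, 46 mm above the bench: 77 mm from the lip's edge, so a cell must press the plate well back before its nub end can pass down by the lip. Each plate is 30 mm wide, from 31 to 65 mm above the bench, can be pushed back 32 mm towards the robot (8 mm with a home cell), and pushes with 2.2 N free, 3.6 N with a home cell, 7.9 N at its stop.
- carton_mid (a point): Centre of a closed brown carton, 200 x 60 x 45 mm (x, y, z), 0.2 to 0.4 kg, parked on top of the charging cradle across its lanes, its underside 68 mm above the bench.
- tray_in (a point): Centre of the inner floor (4 mm above the bench) of a shallow open steel tray, the returns tray, 270 x 150 mm outside (x, y), walls 4 mm thick and 25 mm high, fixed to the bench.
- switch (a joint): Angle of the cradle's toggle lever, rad: 0 leaning 0.5 rad to the robot's side (lane -x) is off, 1.0 leaning 0.5 rad to the far side (lane +x) is on. It stays where it is left.
- switch_tip (a point): Centre of the black ball (26 mm across) at the tip of the toggle lever, 55 mm from its pivot, which is 42 mm above the bench on a grey block (70 x 50 mm, top 45 mm above the bench) at the right-hand end of the cradle, 80 mm to the right of lane 4; it swings along the lanes and takes about 1 to 2 N to push.
- spray: Bystander: an aluminium spray can, 52 mm thick, 150 mm high, standing; origin at the centre of its underside.
- tape: Bystander: a roll of tape, 90 mm across, 30 mm high, lying flat; origin at the centre of its underside.
- mug: Bystander: a white mug, 76 mm across, 85 mm high; origin at the centre of its underside.
There are look-alikes about, which are no part of the job. Leave any blue, purple or turquoise look-alike of the part that bears cell4_mid alone.

How it is judged (in metres and radians):
On the way, in this order (a step that is already met when the one before it is completed fails the run):
1. the carton lies flat in the returns tray, the lever still off (x of carton_mid in the frame of tray_in between -0.05 and 0.05 m and y of carton_mid in the frame of tray_in between -0.06 and 0.06 m and z of carton_mid in the frame of tray_in below 0.03 m and angle between carton_mid's own z axis and vertical below 0.1 rad and value of joint switch below 0.5 rad), for 0.2 s.
2. every cell present is fully home under the lip of a lane, the lever still off (((distance between cell1_pole and lane1_seat below 0.006 m and angle between the x axis of cell1_mid and the x axis of lane1_seat, either way round below 0.08 rad) or (distance between cell1_pole and lane2_seat below 0.006 m and angle between the x axis of cell1_mid and the x axis of lane2_seat, either way round below 0.08 rad) or (distance between cell1_pole and lane3_seat below 0.006 m and angle between the x axis of cell1_mid and the x axis of lane3_seat, either way round below 0.08 rad) or (distance between cell1_pole and lane4_seat below 0.006 m and angle between the x axis of cell1_mid and the x axis of lane4_seat, either way round below 0.08 rad)) and ((distance between cell2_pole and lane1_seat below 0.006 m and angle between the x axis of cell2_mid and the x axis of lane1_seat, either way round below 0.08 rad) or (distance between cell2_pole and lane2_seat below 0.006 m and angle between the x axis of cell2_mid and the x axis of lane2_seat, either way round below 0.08 rad) or (distance between cell2_pole and lane3_seat below 0.006 m and angle between the x axis of cell2_mid and the x axis of lane3_seat, either way round below 0.08 rad) or (distance between cell2_pole and lane4_seat below 0.006 m and angle between the x axis of cell2_mid and the x axis of lane4_seat, either way round below 0.08 rad)) and ((distance between cell3_pole and lane1_seat below 0.006 m and angle between the x axis of cell3_mid and the x axis of lane1_seat, either way round below 0.08 rad) or (distance between cell3_pole and lane2_seat below 0.006 m and angle between the x axis of cell3_mid and the x axis of lane2_seat, either way round below 0.08 rad) or (distance between cell3_pole and lane3_seat below 0.006 m and angle between the x axis of cell3_mid and the x axis of lane3_seat, either way round below 0.08 rad) or (distance between cell3_pole and lane4_seat below 0.006 m and angle between the x axis of cell3_mid and the x axis of lane4_seat, either way round below 0.08 rad)) and ((distance between cell4_pole and lane1_seat below 0.006 m and angle between the x axis of cell4_mid and the x axis of lane1_seat, either way round below 0.08 rad) or (distance between cell4_pole and lane2_seat below 0.006 m and angle between the x axis of cell4_mid and the x axis of lane2_seat, either way round below 0.08 rad) or (distance between cell4_pole and lane3_seat below 0.006 m and angle between the x axis of cell4_mid and the x axis of lane3_seat, either way round below 0.08 rad) or (distance between cell4_pole and lane4_seat below 0.006 m and angle between the x axis of cell4_mid and the x axis of lane4_seat, either way round below 0.08 rad)) and value of joint switch below 0.5 rad), for 0.2 s.
3. the lever is thrown over to the far side (value of joint switch above 0.8 rad), for 0.2 s.
At the end, for the whole second after the job is handed in: The carton lies flat in the returns tray (centre within 50 mm along and 60 mm across of the tray's middle); every cell present has the tip of its nub within 6 mm of a lane's seat point and its axis within 0.08 rad of the lane; the lever is beyond 0.8 rad; carton and cells are at rest (x of carton_mid in the frame of tray_in between -0.05 and 0.05 m and y of carton_mid in the frame of tray_in between -0.06 and 0.06 m and z of carton_mid in the frame of tray_in below 0.03 m and angle between carton_mid's own z axis and vertical below 0.1 rad and ((distance between cell1_pole and lane1_seat below 0.006 m and angle between the x axis of cell1_mid and the x axis of lane1_seat, either way round below 0.08 rad) or (distance between cell1_pole and lane2_seat below 0.006 m and angle between the x axis of cell1_mid and the x axis of lane2_seat, either way round below 0.08 rad) or (distance between cell1_pole and lane3_seat below 0.006 m and angle between the x axis of cell1_mid and the x axis of lane3_seat, either way round below 0.08 rad) or (distance between cell1_pole and lane4_seat below 0.006 m and angle between the x axis of cell1_mid and the x axis of lane4_seat, either way round below 0.08 rad)) and ((distance between cell2_pole and lane1_seat below 0.006 m and angle between the x axis of cell2_mid and the x axis of lane1_seat, either way round below 0.08 rad) or (distance between cell2_pole and lane2_seat below 0.006 m and angle between the x axis of cell2_mid and the x axis of lane2_seat, either way round below 0.08 rad) or (distance between cell2_pole and lane3_seat below 0.006 m and angle between the x axis of cell2_mid and the x axis of lane3_seat, either way round below 0.08 rad) or (distance between cell2_pole and lane4_seat below 0.006 m and angle between the x axis of cell2_mid and the x axis of lane4_seat, either way round below 0.08 rad)) and ((distance between cell3_pole and lane1_seat below 0.006 m and angle between the x axis of cell3_mid and the x axis of lane1_seat, either way round below 0.08 rad) or (distance between cell3_pole and lane2_seat below 0.006 m and angle between the x axis of cell3_mid and the x axis of lane2_seat, either way round below 0.08 rad) or (distance between cell3_pole and lane3_seat below 0.006 m and angle between the x axis of cell3_mid and the x axis of lane3_seat, either way round below 0.08 rad) or (distance between cell3_pole and lane4_seat below 0.006 m and angle between the x axis of cell3_mid and the x axis of lane4_seat, either way round below 0.08 rad)) and ((distance between cell4_pole and lane1_seat below 0.006 m and angle between the x axis of cell4_mid and the x axis of lane1_seat, either way round below 0.08 rad) or (distance between cell4_pole and lane2_seat below 0.006 m and angle between the x axis of cell4_mid and the x axis of lane2_seat, either way round below 0.08 rad) or (distance between cell4_pole and lane3_seat below 0.006 m and angle between the x axis of cell4_mid and the x axis of lane3_seat, either way round below 0.08 rad) or (distance between cell4_pole and lane4_seat below 0.006 m and angle between the x axis of cell4_mid and the x axis of lane4_seat, either way round below 0.08 rad)) and linear speed of each of cell1, cell2, cell3, cell4, carton below 0.02 m/s and value of joint switch above 0.8 rad); the robot touches nothing.
It fails at once if a bystander (spray can, tape or mug) is moved more than 30 mm or tipped (distance of any of spray, tape, mug from where it was at the start of the episode above 0.03 m or angle between any of spray, tape, mug's own z axis and vertical above 0.5 rad).
Of cell1, cell2, cell3, cell4 only 3 to 4 are there at a start; the rules pass over those that are not, and their reading is None.
At some moment in a run one of carton, cell1, cell2, cell3, cell4 may be knocked a few centimetres aside while the robot is not near it.
It also fails if it takes over 210 s, if anything falls off the work surface, if the arm or the gripper's body presses on something with over 40 N, if the wrist force passes 120 N, or if a joint passes its speed limit or range.

### The arm

A 7-joint arm with a two-finger parallel gripper is mounted at the origin on the work surface. World frame = base frame: x ahead of the robot, y to its left, z up, the work surface at z = 0. Lengths are in mm, angles in degrees, forces in N, time in s.
With the tool pointing down it reaches from about 400 to 900 mm from the base axis. Payload 5.5 kg.
Tool frame: the origin (TCP) lies midway between the tips of the shut fingers; the grasp point (between the pads) lies 19 mm behind it (env.tcp_to_grasp is the distance from the TCP to the grasp point, in mm); z points along the fingers, y is the direction in which the jaws open and shut (so a half turn about z gives the same grasp; the last joint's range is limited). The gripper opens to 92 mm and grips with 3 to 60 N. Pads are 19 mm wide; open, the fingers measure 130 mm over their backs; the gripper's body (75 mm by 190 mm) begins 47 mm behind the grasp point.
Start: joints at [81.83, 28.699, -24.465, 88.831, 12.651, 65.22, -12.049], TCP at [256.622, -597.197, 226.729] pointing down, gripper open.
Joint ranges: [-164.97, 164.97], [-17.58, 116.51], [-87.97, 89.64], [11.32, 138.91], [-80.73, 260.73], [10.89, 115.49], [-147.41, 147.41]. Speed limits (degrees/s): [147.25, 147.25, 180, 180, 180, 180, 180].

### API

Orientations are given as a 3x3 rotation matrix whose columns are the frame's x, y, z axes.
In Python, from bench import env gives the robot as it stands. The module is installed in compiled form; this text tells all that it offers.
- The arm moves only by the tool carry_out, never from a script. Its arguments are lists of equal length, an entry for each row: "delta_pos": the shift along the tool's x, y, z in cm, a list of three; "rotation": the turn, a rotation vector about the tool's x, y, z in rad, a list of three. A call has 1 to 20 rows; each row shifts and turns the commanded pose from where the row before left it, along the tool's axes as they then stand; what a row does not reach is not made up. A row lasts 1/10 s, in which the tool goes at most 50 mm and 8.59 degrees, less where a joint would pass 70% of its speed; a pose out of reach is approached as far as the arm can. A call is refused whole if a number of a shift passes 5 or a number of a turn 0.15, either way. A call with a gripper value outside its range is refused whole. "grip" is the opening, from 0 (shut) to 1 (fully open), set as the call begins (left out, the last holds). The fingers move at their own pace and stop on an object; "squeeze" is the grip in N (left out, the last holds). Time passes only in rows, so rows that do not move let the fingers close. It gives the time, the measured TCP pose, the force and the opening at its end, in the units of the state.
- env.state(): the state, without advancing time (a new reading comes with each control period).
- env.camera(name): name is "scene" or "top" or "wrist"; returns the picture (420x560x3 uint8, blue, green, red); there is no depth.
- env.camera_model(name): a dict with "fx", "fy", "cx", "cy" (pixels), "distortion" ([k1, k2, p1, p2, k3] as OpenCV has them; the pictures are not rectified), "rvec" (rotation vector, rad) and "tvec" (3), from world to camera coordinates, as OpenCV has them. Camera axes: x right, y down, z forward; pixel columns grow to the right and rows downward; lengths in mm; the calibration is good to about 2 mm. A picture is of the moment at which its call begins: read the wrist's pose just before it. camera_model takes no time and is no camera call; for the wrist camera it gives the pose at the moment of the call.
- env.finish_job(): hands the job in, once; it reports no verdict.
Trained networks look in the newest picture that a camera, given by its name, has taken for a name from the list of things; names that differ only in an ending like _2 or _b are one class to them, and where a whole thing is asked for, a point or a joint stands for the part that bears it (a point fixed in the world has none). Each returns a list of dicts, best first, with "confidence" (0 to 1); they miss things now and then, are a little off and sometimes report something else, mostly with a low value. They report only what shows in the picture. A call takes as long as a camera call. They do not tell look-alikes from the thing itself.
- env.recognise(camera, query): "location" ([column, row] in pixels, amid what is visible of it).
- env.regions_of(camera, query): "region" (420x560 bool, what is visible of it) and "location" ([column, row] in pixels, amid what is visible of it).
The state is a dict: "t": time; "joints": joint angles; "joint_vel": joint speeds; "tau": joint torques, N m; "ee_pos": TCP position; "eef_rot": TCP orientation; "ft_force": force on the tool from outside, world axes, zero at the start; "moment": the same for the moment, N m; "gripper_width": finger opening in mm.
Only numpy, scipy, OpenCV 4.12 (cv2) and the standard library are available. Lean on these libraries where they do the work, as an engineer would, in place of code of your own. Each camera call takes 0.05 s, during which the arm holds its last target.

## Working session

There is one attempt and no reset: what is moved stays moved. The work goes in short steps, Python scripts to look and compute and a tool call to move; the robot and the scene stay as the last step left them, time stands still between calls to the robot, and variables do not carry over. Pictures are saved under pics/ and viewed, and the job is handed in when it is done.

Besides the shell and the picture viewer there is one more tool, called after "Emit:" by a JSON object that holds its "fn" and its "kwargs". carry_out: Moves the arm, as the interface text tells. Its arguments: {"type":"object","properties":{"delta_pos":{"type":"array"},"rotation":{"type":"array"},"grip":{"type":"number"},"squeeze":{"type":"number"}},"required":["delta_pos","rotation"]}

```bash
mkdir -p pics; ls; python3 - <<'E'
from bench import env
import cv2
print(env.state())
for n in ["scene","top","wrist"]:
    im=env.camera(n); cv2.imwrite(f"pics/{n}0.png",im)
    m=env.camera_model(n); print(n,m)
E
```

```text
pics
{'t': 0.0, 'joints': array([ 81.82949259,  28.75436039, -24.45391418,  88.89011453,
        12.65006873,  65.22137127, -12.04994307]), 'joint_vel': array([ 0.03446521,  0.02526917,  0.02121668,  0.02474094,  0.00972137,
        0.01248684, -0.02415189]), 'tau': array([-5.05583957e-04, -5.66588259e+01, -5.81621602e+00, -2.79116428e+01,
       -6.84493175e-02,  3.07438849e-02,  2.21351288e-04]), 'ee_pos': array([ 256.28235122, -596.58071153,  225.68306575]), 'eef_rot': array([[ 9.18769658e-01,  3.94793400e-01, -6.97677464e-04],
       [ 3.94794008e-01, -9.18767829e-01,  1.83525757e-03],
       [ 8.35439673e-05, -1.96161785e-03, -9.99998073e-01]]), 'ft_force': array([-0.11107786,  0.83901121, -0.01578667]), 'moment': array([0.03073992, 0.03417788, 0.02049337]), 'gripper_width': 91.40693508255514}
scene {'fx': 396.1803367844451, 'fy': 396.1803367844451, 'cx': 282.8048871279236, 'cy': 209.0253258408005, 'distortion': array([-0.05386485,  0.        ,  0.        ,  0.        ,  0.        ]), 'rvec': array([ 1.46402964,  2.2240688 , -0.80850478]), 'tvec': array([ 134.8110305 , -367.95186198, 1481.35361437])}
top {'fx': 522.3928803321797, 'fy': 522.3928803321797, 'cx': 281.4317851614556, 'cy': 212.97896984856442, 'distortion': array([0.00495562, 0.        , 0.        , 0.        , 0.        ]), 'rvec': array([ 2.10529615, -2.13578922,  0.20994688]), 'tvec': array([  89.25080486,  556.72249254, 1385.75033867])}
wrist {'fx': 364.1880124260701, 'fy': 364.1880124260701, 'cx': 287.1460795943483, 'cy': 205.84896306488974, 'distortion': array([0.01600481, 0.        , 0.        , 0.        , 0.        ]), 'rvec': array([-2.40116297,  1.58300058,  0.24668706]), 'tvec': array([-648.31392723,  -37.39842485,  391.91288279])}
```

View pics/scene0.png

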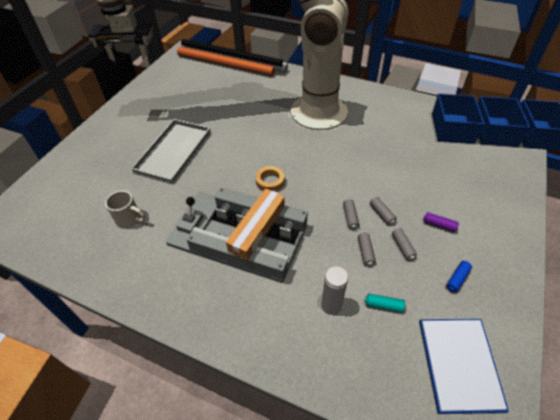

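View pics/top0.png

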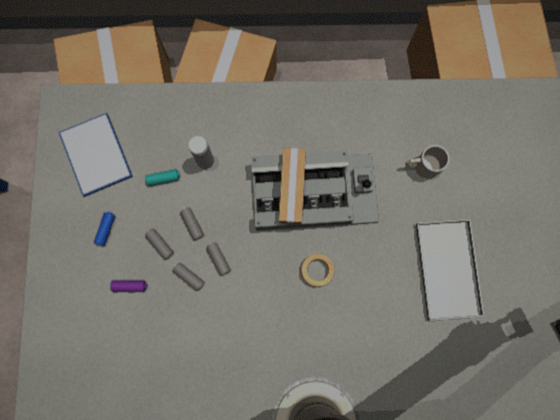

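View pics/wrist0.png

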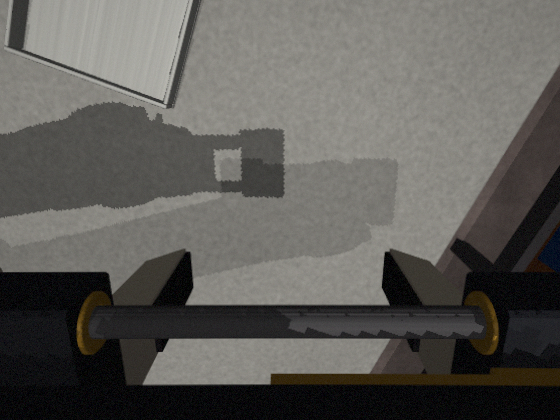

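```bash
cat > h.py <<'E'
import numpy as np, cv2
from bench import env
def ray(n,uv,m=None):
    m=m or env.camera_model(n)
    K=np.array([[m['fx'],0,m['cx']],[0,m['fy'],m['cy']],[0,0,1]])
    p=cv2.undistortPoints(np.array(uv,float).reshape(-1,1,2),K,m['distortion']).reshape(-1,2)
    R=cv2.Rodrigues(m['rvec'])[0]; c=-R.T@m['tvec']
    d=np.c_[p,np.ones(len(p))]@R
    return c,d
def onz(n,uv,z,m=None):
    c,d=ray(n,uv,m); s=(z-c[2])/d[:,2]; return c+d*s[:,None]
def proj(n,P,m=None):
    m=m or env.camera_model(n)
    K=np.array([[m['fx'],0,m['cx']],[0,m['fy'],m['cy']],[0,0,1]])
    return cv2.projectPoints(np.array(P,float).reshape(-1,1,3),m['rvec'],m['tvec'],K,m['distortion'])[0].reshape(-1,2)
def tri(uv1,uv2,n1="top",n2="scene"):
    c1,d1=ray(n1,[uv1]);c2,d2=ray(n2,[uv2])
    A=np.zeros((3,3));b=np.zeros(3)
    for c,d in((c1,d1[0]),(c2,d2[0])):
        d=d/np.linalg.norm(d);M=np.eye(3)-np.outer(d,d);A+=M;b+=M@c
    return np.linalg.solve(A,b)
E
python3 - <<'E'
import cv2
im=cv2.imread('pics/top0.png')
def crop(x0,y0,x1,y1,s,n): cv2.imwrite(n,cv2.resize(im[y0:y1,x0:x1],None,fx=s,fy=s,interpolation=cv2.INTER_CUBIC))
crop(240,140,390,240,5,'pics/c_cradle.png')
crop(140,195,240,295,6,'pics/c_cells.png')
crop(405,210,495,330,5,'pics/c_tray.png')
E
```

```text
(no output)
```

View pics/c_cradle.png

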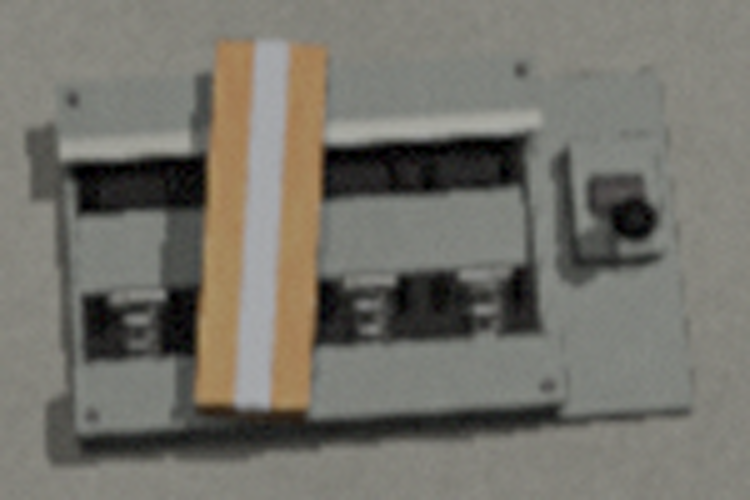

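View pics/c_cells.png

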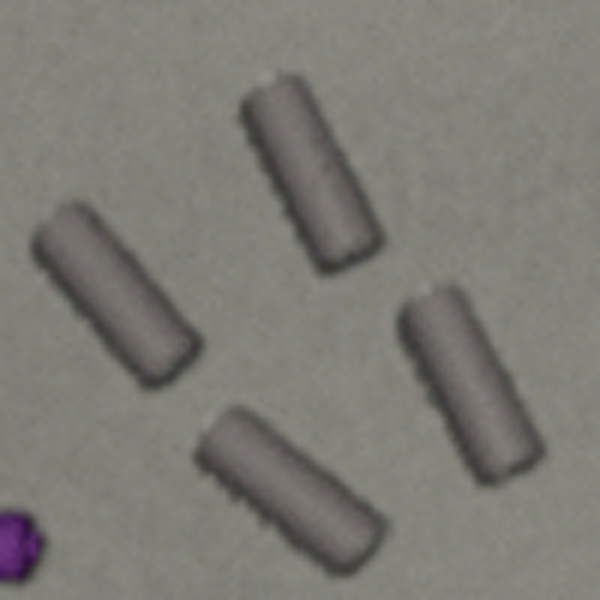

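View pics/c_tray.png

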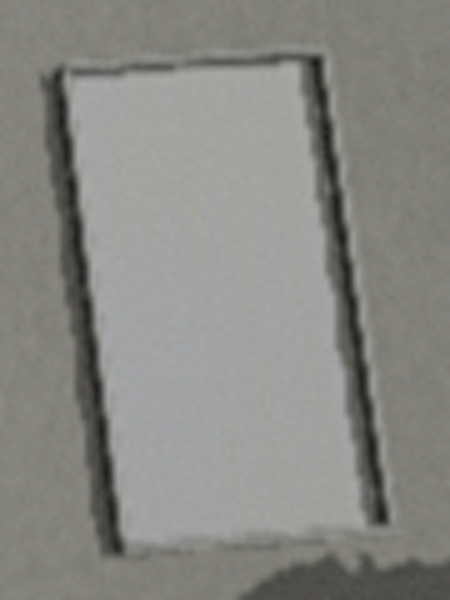

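```bash
python3 - <<'E'
from h import *
np.set_printoptions(precision=1,suppress=True)
c=lambda L,o,s:[[o[0]+(x+.5)/s-.5,o[1]+(y+.5)/s-.5] for x,y in L]
print('cradle z68 nearL,nearR,lipL,lipR,screws LT RT RB LB',onz('top',c([(75,430),(562,403),(58,160),(543,128),(72,98),(520,69),(547,385),(92,415)],(240,140),5),68))
print('carton top: TL TR BR BL',onz('top',c([(215,40),(327,45),(306,411),(196,403)],(240,140),5),113))
print('cells nub, flat; pairs',onz('top',c([(268,78),(357,262),(52,218),(180,375),(425,292),(520,475),(215,425),(368,558)],(140,195),6),24))
print('tray rim outer z25: TL TR BR BL',onz('top',c([(58,70),(322,55),(392,525),(110,552)],(405,210),5),25))
print('lever', onz('top',c([(635,215)],(240,140),5),90))
for n in ['spray','tape','mug','cell1_mid','switch_tip']:
    print(n,[(r['location'],round(r['confidence'],2)) for r in env.recognise('top',n)])
E
```

```text
cradle z68 nearL,nearR,lipL,lipR,screws LT RT RB LB [[ 521.3  154.7   68. ]
 [ 532.5 -110.5   68. ]
 [ 673.3  163.4   68. ]
 [ 688.  -106.3   68. ]
 [ 709.   155.5   68. ]
 [ 722.3  -94.8   68. ]
 [ 542.6 -102.7   68. ]
 [ 529.5  145.4   68. ]]
carton top: TL TR BR BL [[726.8  75.7 113. ]
 [723.1  15.1 113. ]
 [522.   30.8 113. ]
 [527.1  88.7 113. ]]
cells nub, flat; pairs [[583.3 354.9  24. ]
 [495.4 311.7  24. ]
 [518.1 454.   24. ]
 [443.9 392.5  24. ]
 [480.9 280.   24. ]
 [395.6 235.4  24. ]
 [420.6 375.7  24. ]
 [358.9 304.5  24. ]]
tray rim outer z25: TL TR BR BL [[ 528.  -296.1   25. ]
 [ 534.4 -444.7   25. ]
 [ 275.4 -460.8   25. ]
 [ 263.2 -307.1   25. ]]
lever [[ 631.8 -151.3   90. ]]
spray [([197.9, 149.1], 0.64), ([191.7, 219.0], 0.22)]
tape [([310.5, 261.3], 0.68)]
mug [([215.4, 256.3], 0.72), ([190.3, 275.3], 0.66), ([433.0, 161.7], 0.6), ([366.5, 186.3], 0.28), ([449.7, 268.9], 0.15)]
cell1_mid [([189.0, 275.0], 0.64)]
switch_tip [([191.1, 222.3], 0.56), ([365.2, 185.4], 0.44)]
```

```bash
cat >> h.py <<'E'
from scipy.spatial.transform import Rotation as Ro
def Rt(yaw,pitch=0):
    # tool down, tool x at world yaw(deg); pitch: turn about tool y
    a=np.radians(yaw)
    R=np.array([[np.cos(a),np.sin(a),0],[np.sin(a),-np.cos(a),0],[0,0,-1]])
    return R@Ro.from_rotvec([0,np.radians(pitch),0]).as_matrix()
def go(p,yaw,pitch=0):
    """turn first, then shift: prints rotvec and shift (cm) in tool axes after turn"""
    s=env.state();R=s['eef_rot'];T=Rt(yaw,pitch)
    w=Ro.from_matrix(R.T@T).as_rotvec()
    d=T.T@(np.array(p)-s['ee_pos'])/10
    print('t',round(s['t'],2),'pos',s['ee_pos'].round(1),'w',s['gripper_width'].round(1),'f',s['ft_force'].round(1)); print('rot',w.round(3),'shift cm',d.round(2))
E
python3 -c "
from h import *
go([625,52.5,200],-4.1)"
```

```text
Traceback (most recent call last):
  File "h.py", line 33, in go
    print('t',round(s['t'],2),'pos',s['ee_pos'].round(1),'w',s['gripper_width'].round(1),'f',s['ft_force'].round(1)); print('rot',w.round(3),'shift cm',d.round(2))
                                                             ^^^^^^^^^^^^^^^^^^^^^^^^
AttributeError: 'float' object has no attribute 'round'
```

```bash
sed -i "s/s\['gripper_width'\].round(1)/round(s['gripper_width'],1)/" h.py
python3 -c "
from h import *
go([625,52.5,200],-4.1)"
```

```text
t 0.4 pos [ 256.5 -597.1  226.6] w 91.8 f [-0.3 -0.9 -1.1]
rot [-0.     0.     0.477] shift cm [ 32.11 -67.43   2.66]
```

Emit:
{"fn": "carry_out", "kwargs": {"delta_pos": [[0,0,0],[0,0,0],[0,0,0],[0,0,0],[2,-4.2,0],[2,-4.2,0],[2,-4.2,0],[2,-4.2,0],[2,-4.2,0],[2,-4.2,0],[2,-4.2,0],[2,-4.2,0],[2,-4.2,0],[2,-4.2,0],[2,-4.2,0],[2,-4.2,0],[2,-4.2,0],[2,-4.2,0],[2,-4.2,0],[2,-4.2,0]], "rotation": [[0,0,0.119],[0,0,0.119],[0,0,0.119],[0,0,0.119],[0,0,0],[0,0,0],[0,0,0],[0,0,0],[0,0,0],[0,0,0],[0,0,0],[0,0,0],[0,0,0],[0,0,0],[0,0,0],[0,0,0],[0,0,0],[0,0,0],[0,0,0],[0,0,0]], "grip": 1}}

```text
t: 2.4
ee_pos: [623.8, 52.2, 226.9]
eef_rot: [[0.998, -0.071, 0.0], [-0.071, -0.998, -0.0], [0.0, 0.0, -1.0]]
ft_force: [0.3, 0.2, 0.2]
gripper_width: 91.9
```

```bash
python3 -c "
from h import *
cv2.imwrite('pics/w1.png',env.camera('wrist'))
go([625,52.5,83],-4.1)"
```

```text
t 2.45 pos [626.   62.8 227.4] w 91.6 f [3.4 7.  2.6]
rot [-0.008 -0.003  0.01 ] shift cm [-0.03  1.04 14.44]
```

View pics/w1.png

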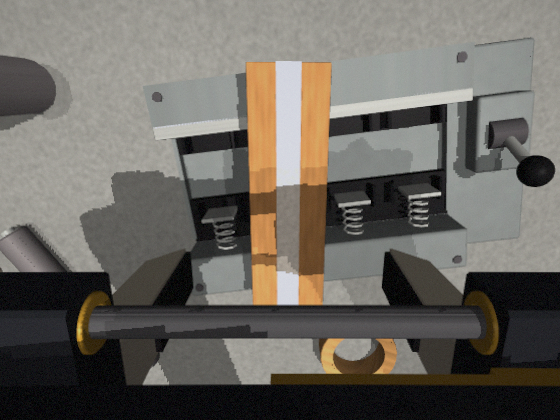

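Emit:
{"fn": "carry_out", "kwargs": {"delta_pos": [[0,0,0],[0,0,0],[0,0,2],[0,0,2],[0,0,2],[0,0,2],[0,0,2],[0,0,2],[0,0,1],[0,0,0.5],[0,0,0]], "rotation": [[0,0,0],[0,0,0],[0,0,0],[0,0,0],[0,0,0],[0,0,0],[0,0,0],[0,0,0],[0,0,0],[0,0,0],[0,0,0]]}}

```text
t: 3.55
ee_pos: [622.7, 49.6, 91.6]
eef_rot: [[0.997, -0.071, -0.001], [-0.071, -0.997, -0.0], [-0.0, 0.001, -1.0]]
ft_force: [-0.6, 1.1, -0.3]
gripper_width: 92.4
```

```bash
python3 -c "
from h import *
go([625,52.5,83],-4.1)"
```

```text
t 3.55 pos [622.7  49.6  91.6] w 92.4 f [-0.6  1.1 -0.3]
rot [0.001 0.    0.   ] shift cm [ 0.2  -0.3   0.86]
```

Emit:
{"fn": "carry_out", "kwargs": {"delta_pos": [[0.2,-0.3,0.4],[0,0,0.4],[0,0,0]], "rotation": [[0,0,0],[0,0,0],[0,0,0]]}}

```text
t: 3.85
ee_pos: [625.2, 53.8, 83.7]
eef_rot: [[0.998, -0.07, 0.0], [-0.07, -0.998, -0.0], [0.0, 0.0, -1.0]]
ft_force: [0.3, 0.1, 0.7]
gripper_width: 91.7
```

Emit:
{"fn": "carry_out", "kwargs": {"delta_pos": [[0,0,0],[0,0,0],[0,0,0],[0,0,0],[0,0,0],[0,0,0],[0,0,-0.5],[0,0,-1],[0,0,-1],[0,0,-1]], "rotation": [[0,0,0],[0,0,0],[0,0,0],[0,0,0],[0,0,0],[0,0,0],[0,0,0],[0,0,0],[0,0,0],[0,0,0]], "grip": 0, "squeeze": 25}}

```text
t: 4.85
ee_pos: [625.3, 53.8, 119.9]
eef_rot: [[0.998, -0.07, 0.001], [-0.07, -0.998, 0.0], [0.001, -0.0, -1.0]]
ft_force: [0.5, 0.2, -2.7]
gripper_width: 60.2
```

```bash
python3 -c "
from h import *
cv2.imwrite('pics/s2.png',env.camera('scene'))
go([400,-377,160],3.5)"
```

```text
t 4.9 pos [626.6  54.  121.8] w 59.8 f [ 1.   0.3 -1.6]
rot [-0.    -0.003 -0.131] shift cm [-25.24  41.64  -3.82]
```

View pics/s2.png

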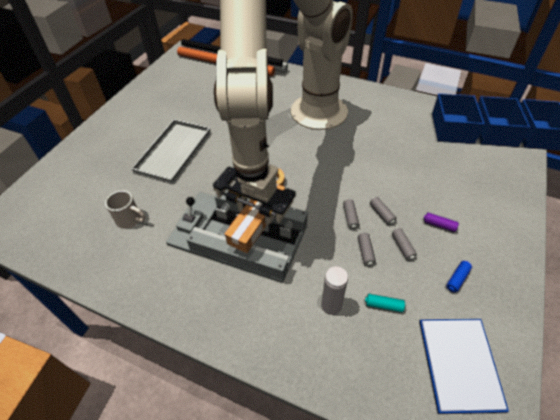

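Emit:
{"fn": "carry_out", "kwargs": {"delta_pos": [[0,0,-1.5],[0,0,-1.5],[0,0,-1],[-1,1.5,0],[-1.8,3,0],[-1.8,3,0],[-1.8,3,0],[-1.8,3,0],[-1.8,3,0],[-1.8,3,0],[-1.8,3,0],[-1.8,3,0],[-1.8,3,0],[-1.8,3,0],[-1.8,3,0],[-1.8,3,0],[-1.8,2.5,0],[-1.2,1.6,0],[0,0,0],[0,0,0]], "rotation": [[0,0,-0.04],[0,0,-0.04],[0,0,-0.04],[0,0,0],[0,0,0],[0,0,0],[0,0,0],[0,0,0],[0,0,0],[0,0,0],[0,0,0],[0,0,0],[0,0,0],[0,0,0],[0,0,0],[0,0,0],[0,0,0],[0,0,0],[0,0,0],[0,0,0]]}}

```text
t: 6.9
ee_pos: [390.3, -374.6, 159.1]
eef_rot: [[0.999, 0.049, 0.001], [0.049, -0.999, -0.0], [0.001, 0.0, -1.0]]
ft_force: [0.0, -0.2, -2.6]
gripper_width: 59.8
```

```bash
python3 -c "
from h import *
cv2.imwrite('pics/w3.png',env.camera('wrist'))
go([400,-377,22],2.8)"
```

```text
t 6.95 pos [ 391.  -373.7  159.1] w 59.7 f [ 0.3  0.4 -3.1]
rot [-0.    -0.001  0.002] shift cm [ 0.88  0.37 13.71]
```

View pics/w3.png

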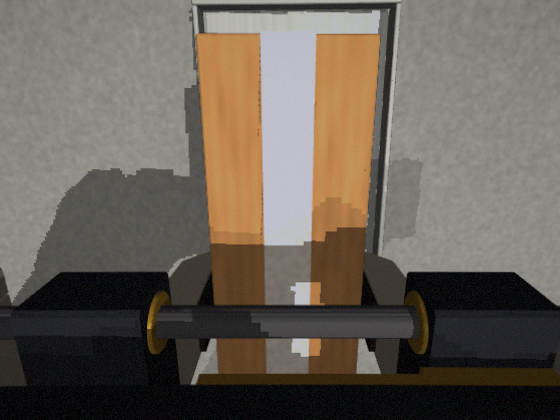

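Emit:
{"fn": "carry_out", "kwargs": {"delta_pos": [[0.4,0.2,1],[0.4,0.2,2],[0,0,2],[0,0,2],[0,0,2],[0,0,2],[0,0,1.5],[0,0,0.8],[0,0,0.4],[0,0,0],[0,0,0]], "rotation": [[0,0,0],[0,0,0],[0,0,0],[0,0,0],[0,0,0],[0,0,0],[0,0,0],[0,0,0],[0,0,0],[0,0,0],[0,0,0]]}}

```text
t: 8.05
ee_pos: [399.0, -378.7, 22.4]
eef_rot: [[0.999, 0.05, 0.001], [0.05, -0.999, -0.001], [0.001, 0.001, -1.0]]
ft_force: [-0.6, 0.2, -1.9]
gripper_width: 59.9
```

Emit:
{"fn": "carry_out", "kwargs": {"delta_pos": [[0,0,0],[0,0,0],[0,0,0]], "rotation": [[0,0,0],[0,0,0],[0,0,0]], "grip": 0.78}}

```text
t: 8.35
ee_pos: [398.9, -378.9, 22.5]
eef_rot: [[0.999, 0.05, 0.001], [0.05, -0.999, -0.001], [0.001, 0.001, -1.0]]
ft_force: [0.3, -0.0, -0.4]
gripper_width: 70.9
```

Emit:
{"fn": "carry_out", "kwargs": {"delta_pos": [[0,0,-1],[0,0,-2],[0,0,-3],[0,0,-3],[0,0,-3],[0,0,-3],[0,0,-3],[1.3,-3.5,-3],[1.3,-4,-2],[1.3,-4,0],[1.3,-4,0],[1.3,-4,0],[1.3,-4,0],[1.3,-4,0],[1.3,-4,0],[1.3,-4,0],[1.3,-3.5,0],[0.8,-2,0],[0,0,0],[0,0,0]], "rotation": [[0,0,0],[0,0,0],[0,0,0],[0,0,0],[0,0,0],[0,0,0],[0,0,0],[0,0,0],[0,0,0],[0,0,0],[0,0,0],[0,0,0],[0,0,0],[0,0,0],[0,0,0],[0,0,0],[0,0,0],[0,0,0],[0,0,0],[0,0,0]], "grip": 1}}

```text
t: 10.35
ee_pos: [515.6, 38.2, 252.2]
eef_rot: [[0.999, 0.051, 0.0], [0.051, -0.999, -0.001], [0.0, 0.001, -1.0]]
ft_force: [0.2, -1.2, 0.1]
gripper_width: 91.8
```

Emit:
{"fn": "carry_out", "kwargs": {"delta_pos": [[0,0,0],[0,0,0],[0,0,0]], "rotation": [[0,0,0],[0,0,0],[0,0,0]]}}

```text
t: 10.65
ee_pos: [515.7, 36.8, 251.8]
eef_rot: [[0.999, 0.048, -0.0], [0.048, -0.999, -0.001], [-0.0, 0.001, -1.0]]
ft_force: [-0.3, -0.1, -0.1]
gripper_width: 92.2
```

```bash
python3 -c "
from h import *
import pickle
m=env.camera_model('wrist');im=env.camera('wrist')
cv2.imwrite('pics/w4.png',im);pickle.dump(m,open('w4.pkl','wb'))
cv2.imwrite('pics/s4.png',env.camera('scene'));cv2.imwrite('pics/top4.png',env.camera('top'))
R=cv2.Rodrigues(m['rvec'])[0];print('cam',-R.T@m['tvec'],R[2])
go([530,26,260],2.8)"
```

```text
cam [597.44717681  41.46313507 409.76052649] [-0.30184913 -0.01456073 -0.95324451]
t 10.8 pos [515.8  37.5 251.8] w 92.1 f [-0.   0.9  0.2]
rot [ 0. -0. -0.] shift cm [ 1.37  1.22 -0.82]
```

View pics/w4.png

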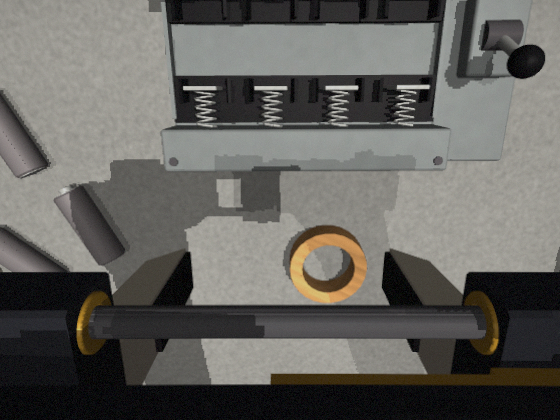

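View pics/s4.png

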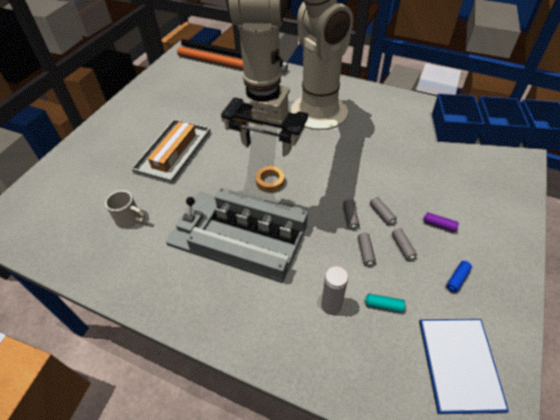

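```bash
python3 - <<'E'
from h import *
import pickle
m=pickle.load(open('w4.pkl','rb'))
im=cv2.imread('pics/w4.png')
cv2.imwrite('pics/w4c.png',cv2.resize(im[0:190,150:560],None,fx=1.95,fy=1.95,interpolation=cv2.INTER_CUBIC))
t=cv2.imread('pics/top4.png');cv2.imwrite('pics/top4c.png',cv2.resize(t[140:240,240:390],None,fx=5.3,fy=5.3,interpolation=cv2.INTER_CUBIC))
E
```

```text
(no output)
```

View pics/w4c.png

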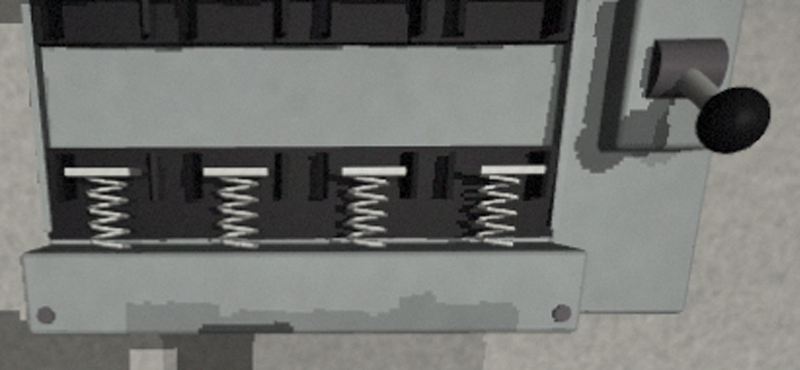

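View pics/top4c.png

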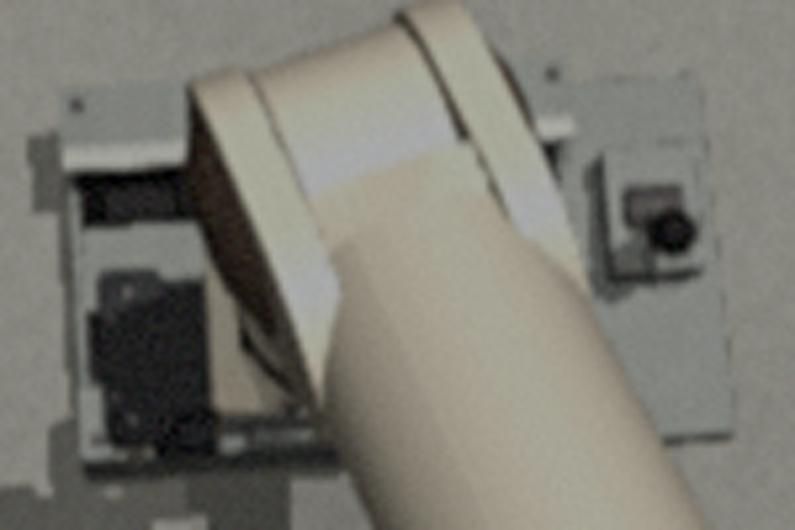

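```bash
python3 - <<'E'
from h import *
import pickle
m=pickle.load(open('w4.pkl','rb'))
np.set_printoptions(precision=1,suppress=True)
c=lambda L:[[150+(x+.5)/1.95-.5,(y+.5)/1.95-.5] for x,y in L]
print('plates(front edge z65)',onz('wrist',c([(97,168),(235,168),(373,167),(513,166)]),65,m))
print('housing fL fR nL nR',onz('wrist',c([(25,253),(585,250),(30,332),(580,330)]),68,m))
print('screws',onz('wrist',c([(46,315),(562,313)]),68,m))
print('foot near right corner z20',onz('wrist',c([(683,312)]),20,m))
print('ball',onz('wrist',c([(734,120)]),90,m))
E
```

```text
plates(front edge z65) [[597.3 120.   65. ]
 [600.4  56.6  65. ]
 [603.8  -6.8  65. ]
 [607.1 -70.9  65. ]]
housing fL fR nL nR [[ 557.5  154.3   68. ]
 [ 571.2 -109.5   68. ]
 [ 519.6  154.    68. ]
 [ 533.1 -114.1   68. ]]
screws [[ 528.4  145.8   68. ]
 [ 541.  -103.9   68. ]]
foot near right corner z20 [[ 536.6 -190.4   20. ]]
ball [[ 628.2 -151.5   90. ]]
```

Emit:
{"fn": "carry_out", "kwargs": {"delta_pos": [[-2,-3,0],[-2,-3,0],[-2,-3,0],[-1,-2,0],[0,0,0],[0,0,0],[0,0,0]], "rotation": [[0,0,0],[0,0,0],[0,0,0],[0,0,0],[0,0,0],[0,0,0],[0,0,0]]}}

```text
t: 11.5
ee_pos: [441.1, 143.3, 251.7]
eef_rot: [[0.999, 0.048, 0.0], [0.048, -0.999, -0.0], [0.0, 0.0, -1.0]]
ft_force: [0.3, 0.5, 0.5]
gripper_width: 92.1
```

```bash
python3 -c "
from h import *
import pickle
m=env.camera_model('wrist');im=env.camera('wrist')
cv2.imwrite('pics/w5.png',im);pickle.dump(m,open('w5.pkl','wb'))
cv2.imwrite('pics/w5c.png',cv2.resize(im[0:140,290:560],None,fx=2.9,fy=2.9,interpolation=cv2.INTER_CUBIC))
go([530,26,260],2.8)"
```

```text
t 11.55 pos [441.1 143.2 251.6] w 91.8 f [ 0.2  0.6 -1.3]
rot [ 0.     0.    -0.001] shift cm [ 8.31 12.14 -0.84]
```

View pics/w5.png

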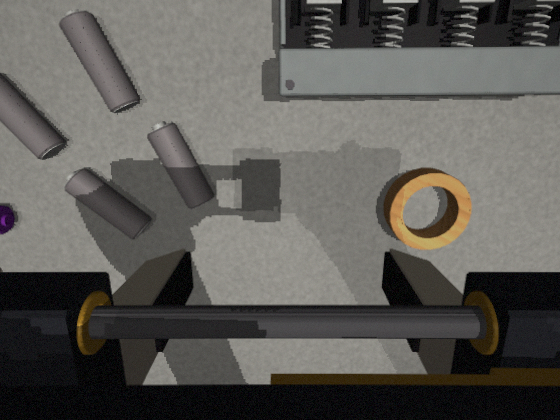

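View pics/w5c.png

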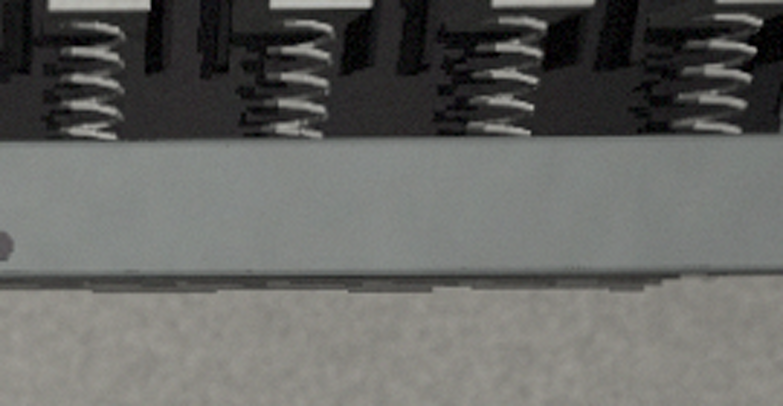

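```bash
cat >> h.py <<'E'
YAW=3.0; O=np.array([625.,26.,0])
C=np.array([[np.cos(np.radians(YAW)),-np.sin(np.radians(YAW)),0],[np.sin(np.radians(YAW)),np.cos(np.radians(YAW)),0],[0,0,1]])
def toC(P): return (np.array(P)-O)@C
def frC(P): return np.array(P)@C.T+O
E
python3 - <<'E'
from h import *
import pickle
m=pickle.load(open('w4.pkl','rb'))
np.set_printoptions(precision=1,suppress=True)
c=lambda L:[[150+(x+.5)/1.95-.5,(y+.5)/1.95-.5] for x,y in L]
P=c([(300,148),(300,45),(155,200),(260,20),(140,15),(330,20),(412,20),(190,155)])
for z in(20,30,43): print(z,toC(onz('wrist',P,z,m)))
im=cv2.imread('pics/w4.png');cr=im[0:130,160:460].astype(float)
cr=np.clip(255*(cr/110)**.6,0,255).astype(np.uint8)
cv2.imwrite('pics/w4d.png',cv2.resize(cr,None,fx=2.6,fy=2.6,interpolation=cv2.INTER_CUBIC))
E
```

```text
20 [[-12.9   0.1  20. ]
 [ 34.9   0.5  20. ]
 [-38.3  76.3  20. ]
 [ 46.   20.2  20. ]
 [ 48.4  78.8  20. ]
 [ 45.8 -14.1  20. ]
 [ 45.5 -54.3  20. ]
 [-16.   57.   20. ]]
30 [[-13.2   0.5  30. ]
 [ 33.3   0.9  30. ]
 [-38.   74.8  30. ]
 [ 44.2  20.1  30. ]
 [ 46.5  77.2  30. ]
 [ 44.  -13.3  30. ]
 [ 43.7 -52.4  30. ]
 [-16.3  55.9  30. ]]
43 [[-13.7   1.1  43. ]
 [ 31.3   1.5  43. ]
 [-37.6  72.8  43. ]
 [ 41.7  20.   43. ]
 [ 44.   75.2  43. ]
 [ 41.6 -12.3  43. ]
 [ 41.3 -50.1  43. ]
 [-16.6  54.6  43. ]]
```

View pics/w4d.png

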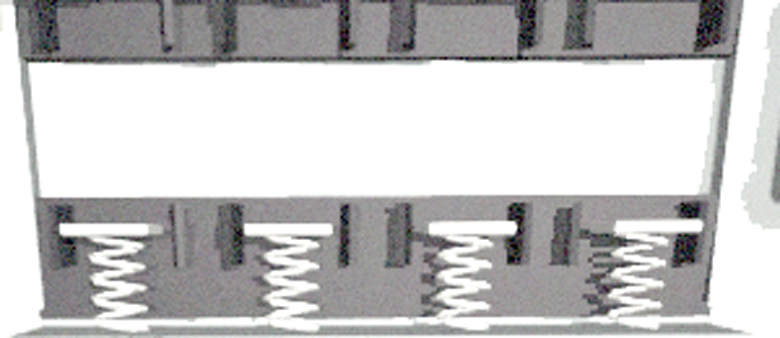

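```bash
python3 - <<'E'
import cv2
im=cv2.imread('pics/w5.png');cv2.imwrite('pics/w5d.png',cv2.resize(im[0:250,0:230],None,fx=2.4,fy=2.4,interpolation=cv2.INTER_CUBIC))
E
```

```text
(no output)
```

View pics/w5d.png

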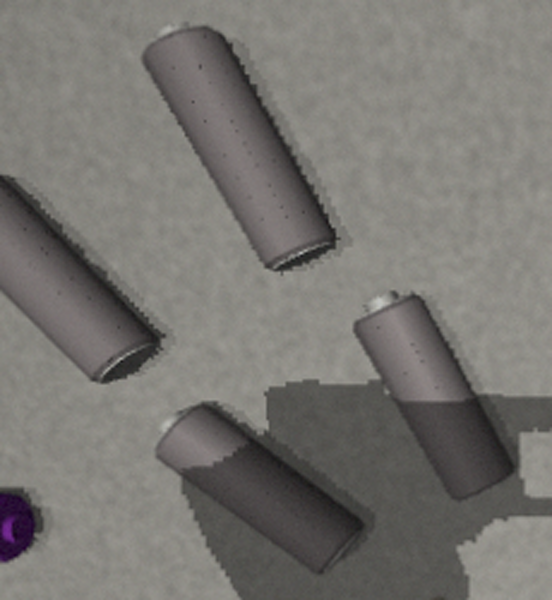

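```bash
cat >> h.py <<'E'
from scipy.optimize import minimize
def cellhull(n,p,m,z=16):
    x,y,a=p; u=np.array([np.cos(a),np.sin(a),0]);v=np.array([-np.sin(a),np.cos(a),0]);w=np.array([0,0,1.])
    t=np.linspace(0,2*np.pi,24,endpoint=False)
    P=[np.array([x,y,z])+s*u+16*(np.cos(k)*v+np.sin(k)*w) for s in(-45,45) for k in t]
    P+=[np.array([x,y,z])+50*u+7*(np.cos(k)*v+np.sin(k)*w) for k in t]
    return cv2.convexHull(proj(n,P,m).astype(np.float32))
def fitcell(n,mask,p0,m,z=16):
    S=4
    M=cv2.resize(mask.astype(np.uint8),None,fx=S,fy=S,interpolation=cv2.INTER_NEAREST)
    def f(q):
        p=[p0[0]+q[0],p0[1]+q[1],p0[2]+q[2]/45]
        h=cellhull(n,p,m,z); im=np.zeros_like(M); cv2.fillConvexPoly(im,((h+.5)*S).astype(np.int32),1)
        return 1-(im&M).sum()/max(1,(im|M).sum())
    r=minimize(f,[0,0,0],method='Nelder-Mead',options=dict(initial_simplex=[[0,0,0],[6,0,0],[0,6,0],[0,0,6]],xatol=.1,fatol=1e-4))
    q=r.x; return np.array([p0[0]+q[0],p0[1]+q[1],p0[2]+q[2]/45]),1-r.fun
def cells(n,guess,m,z=16,q='cell1_mid'):
    rs=env.regions_of(n,q)
    out=[]
    for g in guess:
        c=proj(n,[g[0],g[1],z],m)[0]
        k=[r for r in rs if np.linalg.norm(np.array(r['location'])-c)<30]
        if not k: out.append(None);continue
        out.append(fitcell(n,k[0]['region'],g,m,z))
    return out,rs
E
cat > g.py <<'E'
G={'A':(539,333,.454),'B':(481,423,.69),'C':(438,258,.48),'D':(390,340,.857)}
E
python3 - <<'E'
from h import *
from g import G
import pickle
m=pickle.load(open('w5.pkl','rb'))
o,rs=cells('wrist',list(G.values()),m)
print([(np.round(r['location']),round(r['confidence'],2),r['region'].sum()) for r in rs])
for k,v in zip(G,o): print(k,v)
mt=env.camera_model('top'); env.camera('top')
o,rs=cells('top',list(G.values()),mt)
print([(np.round(r['location']),round(r['confidence'],2)) for r in rs])
for k,v in zip(G,o): print(k,v)
E
```

```text
[(array([108., 202.]), 0.66, np.int64(2693))]
A None
B None
C None
D (array([390.91968403, 341.84204353,   0.89669886]), np.float64(0.9673422910498748))
[(array([187., 276.]), 0.78), (array([327., 263.]), 0.39)]
A None
B None
C None
D (array([392.00913722, 340.25381164,   0.8927614 ]), np.float64(0.9341096698113207))
```

```bash
python3 - <<'E'
from h import *
from g import G
import pickle
m=pickle.load(open('w5.pkl','rb'))
poly={'C':[(355,325),(368,312),(366,300),(385,290),(400,296),(418,296),(513,468),(508,478),(470,497),(460,498)],
'A':[(143,55),(150,42),(162,34),(163,27),(178,24),(190,27),(208,27),(223,38),(336,240),(310,262),(274,270)]}
for k,p in poly.items():
    M=np.zeros((420*2,560*2),np.uint8)
    cv2.fillPoly(M,[(np.array(p)/2.4*2).astype(np.int32)],1)
    M=cv2.resize(M,(560,420),interpolation=cv2.INTER_AREA)>0
    r,i=fitcell('wrist',M,G[k],m); print(k,r.round(1),np.degrees(r[2]).round(1),i)
    u=np.array([np.cos(r[2]),np.sin(r[2])]); g=r[:2]+8*u
    if k=='C': go([*g,90],np.degrees(r[2])); go([*g,6],np.degrees(r[2]))
E
```

```text
C [439.3 258.9   0.5] 28.4 0.9101198249593329
t 11.7 pos [440.8 143.6 251.6] w 91.8 f [-0.3  0.5 -0.2]
rot [-0.     0.    -0.447] shift cm [  6.14 -10.21  16.16]
t 11.7 pos [440.8 143.6 251.6] w 91.8 f [-0.3  0.5 -0.2]
rot [-0.     0.    -0.447] shift cm [  6.14 -10.21  24.56]
A [5.388e+02 3.341e+02 5.000e-01] 27.4 0.9350434991919122
```

Emit:
{"fn": "carry_out", "kwargs": {"delta_pos": [[0,0,0],[0,0,0],[0,0,0],[0,0,0],[1,-1.7,1],[1.5,-2.5,2],[1.5,-2.5,3],[1.2,-2,3],[0.9,-1.5,3],[0,0,3],[0,0,1],[0,0,0],[0,0,0]], "rotation": [[0,0,-0.112],[0,0,-0.112],[0,0,-0.112],[0,0,-0.111],[0,0,0],[0,0,0],[0,0,0],[0,0,0],[0,0,0],[0,0,0],[0,0,0],[0,0,0],[0,0,0]], "grip": 0.7}}

```text
t: 13.0
ee_pos: [446.2, 263.1, 92.6]
eef_rot: [[0.88, 0.476, 0.001], [0.476, -0.88, 0.0], [0.001, 0.0, -1.0]]
ft_force: [0.8, -0.4, 0.3]
gripper_width: 63.9
```

```bash
python3 -c "
from h import *
cv2.imwrite('pics/w6.png',env.camera('wrist'))
a=np.radians(28.4)
go([439.3+8*np.cos(a),258.9+8*np.sin(a),6],28.4)"
```

```text
t 13.05 pos [446.6 263.2  93.1] w 64.1 f [ 0.1 -0.1 -0.3]
rot [ 0.    -0.002 -0.   ] shift cm [-0.05  0.03  8.71]
```

View pics/w6.png

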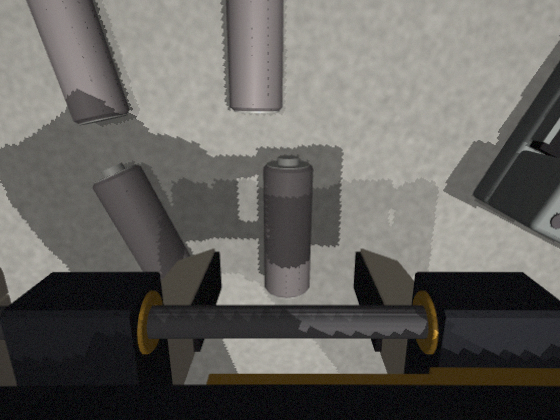

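Emit:
{"fn": "carry_out", "kwargs": {"delta_pos": [[0,0,1],[0,0,2],[0,0,2],[0,0,2],[0,0,1],[0,0,0.5],[0,0,0.2],[0,0,0],[0,0,0]], "rotation": [[0,0,0],[0,0,0],[0,0,0],[0,0,0],[0,0,0],[0,0,0],[0,0,0],[0,0,0],[0,0,0]]}}

```text
t: 13.95
ee_pos: [446.0, 263.6, 5.4]
eef_rot: [[0.879, 0.477, 0.001], [0.477, -0.879, 0.001], [0.001, 0.0, -1.0]]
ft_force: [-0.4, -0.2, -0.1]
gripper_width: 63.9
```

Emit:
{"fn": "carry_out", "kwargs": {"delta_pos": [[0,0,0],[0,0,0],[0,0,0],[0,0,0],[0,0,0],[0,0,0]], "rotation": [[0,0,0],[0,0,0],[0,0,0],[0,0,0],[0,0,0],[0,0,0]], "grip": 0, "squeeze": 40}}

```text
t: 14.55
ee_pos: [445.5, 263.2, 4.8]
eef_rot: [[0.879, 0.477, 0.0], [0.477, -0.879, -0.0], [0.0, 0.0, -1.0]]
ft_force: [0.6, -1.1, 0.8]
gripper_width: 31.6
```

Emit:
{"fn": "carry_out", "kwargs": {"delta_pos": [[0,0,-1],[0,0,-2],[0,0,-3],[0,0,-3],[0,0,-3],[0,0,-3],[0,0,-2],[0,0,-1],[0,0,0],[0,0,0]], "rotation": [[0,0,0],[0,0,0],[0,0,0.08],[0,0,0.08],[0,0,0.08],[0,0,0.08],[0,0,0.08],[0,0,0.04],[0,0,0],[0,0,0]]}}

```text
t: 15.55
ee_pos: [444.9, 262.7, 184.0]
eef_rot: [[0.998, 0.058, -0.001], [0.058, -0.998, -0.001], [-0.001, 0.001, -1.0]]
ft_force: [0.0, -0.1, -2.2]
gripper_width: 31.7
```

```bash
python3 -c "
from h import *
cv2.imwrite('pics/w7.png',env.camera('wrist'))
go([*frC([15,-96,0])[:2],190],3)"
```

```text
t 15.6 pos [444.6 262.5 183.5] w 31.5 f [ 0.5  0.1 -1.9]
rot [0.001 0.002 0.006] shift cm [18.28 34.16 -0.65]
```

View pics/w7.png

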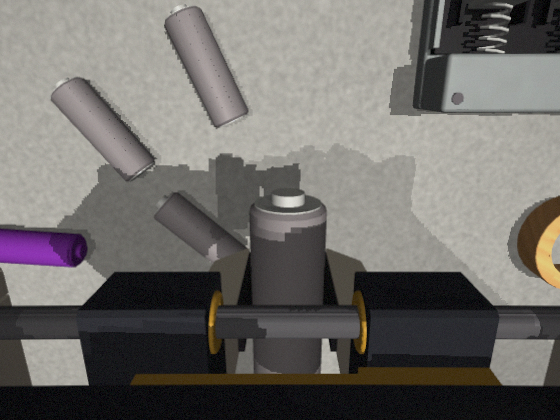

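```bash
cat >> h.py <<'E'
def nubrow(row,col=None,m=None,below=10.5,yaw=3):
    """tcp->mid offset along tool x given highest row of nub in wrist image (tool level)"""
    s=env.state();m=m or env.camera_model('wrist');R=s['eef_rot']
    t=np.linspace(0,2*np.pi,40)
    for off in np.arange(-20,8,2.):
        mid=s['ee_pos']+R@np.array([off,0,-below])
        nub=[mid+R@np.array([50,7*np.cos(k),7*np.sin(k)]) for k in t]
        sl=[mid+R@np.array([45,16*np.cos(k),16*np.sin(k)]) for k in t]
        a=proj('wrist',nub,m);b=proj('wrist',sl,m)
        print(off,'nub top row %.1f bottom %.1f sleeve top %.1f cols %.0f %.0f'%(a[:,1].min(),a[:,1].max(),b[:,1].min(),b[:,0].min(),b[:,0].max()))
E
python3 -c "
from h import *
nubrow(192,below=11)"
python3 -c "
import cv2
im=cv2.imread('pics/w7.png')[170:260,230:350];cv2.imwrite('pics/w7c.png',cv2.resize(im,None,fx=5,fy=5,interpolation=cv2.INTER_CUBIC))"
```

```text
-20.0 nub top row 212.5 bottom 223.4 sleeve top 216.4 cols 252 326
-18.0 nub top row 208.2 bottom 218.8 sleeve top 212.4 cols 252 326
-16.0 nub top row 203.9 bottom 214.2 sleeve top 208.4 cols 251 326
-14.0 nub top row 199.6 bottom 209.5 sleeve top 204.4 cols 251 327
-12.0 nub top row 195.3 bottom 204.8 sleeve top 200.3 cols 251 327
-10.0 nub top row 190.9 bottom 200.0 sleeve top 196.2 cols 251 327
-8.0 nub top row 186.4 bottom 195.2 sleeve top 192.0 cols 251 327
-6.0 nub top row 182.0 bottom 190.4 sleeve top 187.8 cols 251 327
-4.0 nub top row 177.5 bottom 185.5 sleeve top 183.6 cols 251 327
-2.0 nub top row 172.9 bottom 180.6 sleeve top 179.4 cols 250 327
0.0 nub top row 168.4 bottom 175.6 sleeve top 175.1 cols 250 328
2.0 nub top row 163.8 bottom 170.6 sleeve top 170.8 cols 250 328
4.0 nub top row 159.1 bottom 165.6 sleeve top 166.5 cols 250 328
6.0 nub top row 154.5 bottom 160.5 sleeve top 162.1 cols 250 328
```

View pics/w7c.png

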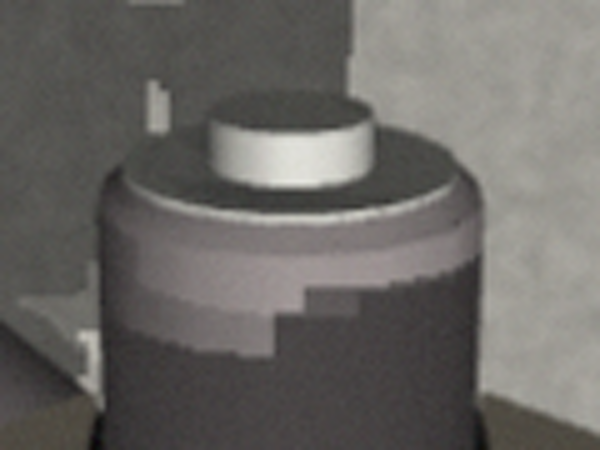

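```bash
cat >> h.py <<'E'
def pose(Fx,Fz,th,lane,off=8.5,below=11,roll=0):
    y={1:96,2:32,3:-32,4:-96}[lane] if isinstance(lane,int) else lane
    R=Rt(YAW,th)@Ro.from_rotvec([np.radians(roll),0,0]).as_matrix()
    F=frC([Fx,y,Fz]); return F+R@np.array([45+off,0,below]),R
def rows(p,T,n,meas=True,start=None):
    """n rows, linear pos + slerp, shift in axes before each row's turn"""
    s=env.state(); p0,R0=(s['ee_pos'],s['eef_rot']) if start is None else start
    w=Ro.from_matrix(R0.T@T).as_rotvec()/n
    print('t',round(s['t'],2),'pos',s['ee_pos'].round(1),'to',np.round(p,1),'w',round(s['gripper_width'],1),'f',s['ft_force'].round(1))
    print('rot/row',w.round(3).tolist())
    D=[]
    for k in range(n):
        R=R0@Ro.from_rotvec(w*k).as_matrix()
        D.append((R.T@((np.array(p)-p0)/n/10)).round(2).tolist())
    print('shift',D)
E
python3 - <<'E'
from h import *
p,T=pose(-12,150,28,4,roll=-11.5)
rows(p,T,1)
s=env.state()
# translate first (level), then tilt
p1,T1=pose(-12,170,0,4); rows(p1,T1,1); print('then'); rows(p,T,5,start=(p1,T1))
E
```

```text
t 15.6 pos [444.6 262.5 183.5] to [670.4 -69.9 165.6] w 31.5 f [ 0.5  0.1 -1.9]
rot/row [-0.197, 0.488, 0.055]
shift [[20.61, 34.5, 1.79]]
t 15.6 pos [444.6 262.5 183.5] to [671.5 -67.7 159. ] w 31.5 f [ 0.5  0.1 -1.9]
rot/row [0.001, 0.002, 0.006]
shift [[20.74, 34.28, 2.45]]
then
t 15.6 pos [444.6 262.5 183.5] to [670.4 -69.9 165.6] w 31.5 f [ 0.5  0.1 -1.9]
rot/row [-0.039, 0.097, 0.01]
shift [[-0.02, 0.04, -0.13], [-0.01, 0.05, -0.13], [0.0, 0.05, -0.13], [0.02, 0.06, -0.13], [0.03, 0.06, -0.12]]
```

Emit:
{"fn": "carry_out", "kwargs": {"delta_pos": [[1,1.5,0],[2,3.3,0.2],[2,3.3,0.2],[2,3.3,0.2],[2,3.3,0.2],[2,3.3,0.2],[2,3.3,0.2],[2,3.3,0.2],[2,3.3,0.2],[1.8,3.2,0.1],[1.2,2,0.1],[0.7,1.2,0],[0,0,-0.1],[0,0,-0.1],[0,0.1,-0.1],[0,0.1,-0.1],[0,0,-0.1],[0,0,0],[0,0,0]], "rotation": [[0,0,0],[0,0,0],[0,0,0],[0,0,0],[0,0,0],[0,0,0],[0,0,0],[0,0,0],[0,0,0],[0,0,0],[0,0,0],[0,0,0],[-0.039,0.097,0.01],[-0.039,0.097,0.01],[-0.039,0.097,0.01],[-0.039,0.097,0.01],[-0.039,0.097,0.01],[0,0,0],[0,0,0]]}}

```text
t: 17.5
ee_pos: [670.1, -67.7, 171.1]
eef_rot: [[0.886, -0.033, 0.463], [0.052, -0.984, -0.17], [0.462, 0.175, -0.87]]
ft_force: [0.4, -0.6, -1.2]
gripper_width: 31.6
```

```bash
python3 - <<'E'
from h import *
p,T=pose(-12,150,28,4,roll=-11.5); rows(p,T,1)
p,T=pose(-10,80,28,4,roll=-11.5); rows(p,T,1)
cv2.imwrite('pics/w8.png',env.camera('wrist'));cv2.imwrite('pics/s8.png',env.camera('scene'))
E
```

```text
t 17.5 pos [670.1 -67.7 171.1] to [670.4 -69.9 165.6] w 31.6 f [ 0.4 -0.6 -1.2]
rot/row [-0.005, 0.007, 0.007]
shift [[-0.24, 0.12, 0.53]]
t 17.5 pos [670.1 -67.7 171.1] to [672.4 -69.8  95.6] w 31.6 f [ 0.4 -0.6 -1.2]
rot/row [-0.005, 0.007, 0.007]
shift [[-3.3, -1.12, 6.71]]
```

View pics/w8.png

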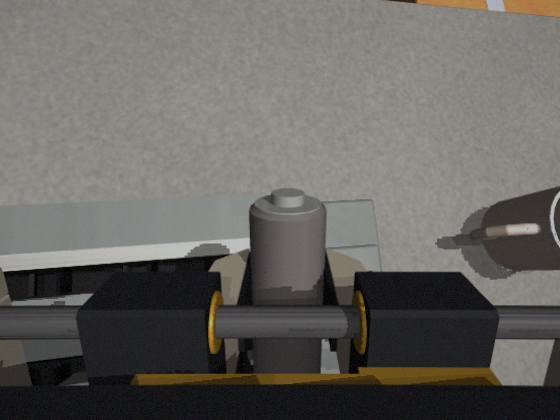

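View pics/s8.png

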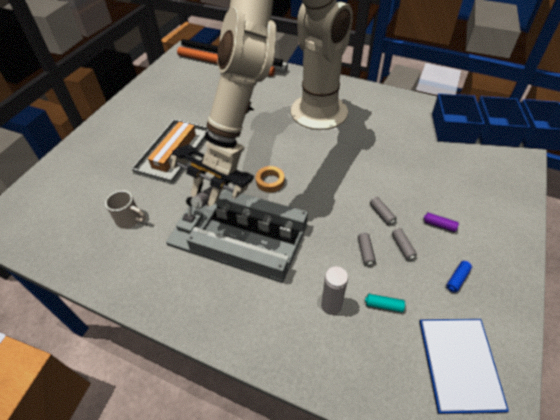

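Emit:
{"fn": "carry_out", "kwargs": {"delta_pos": [[-0.5,-0.1,0.8],[-0.8,-0.3,1.6],[-0.9,-0.3,1.9],[-0.7,-0.3,1.6],[-0.4,-0.1,0.8],[0,0,0],[0,0,0]], "rotation": [[-0.005,0.007,0.007],[0,0,0],[0,0,0],[0,0,0],[0,0,0],[0,0,0],[0,0,0]]}}

```text
t: 18.3
ee_pos: [675.0, -71.7, 96.4]
eef_rot: [[0.88, -0.046, 0.472], [0.043, -0.983, -0.176], [0.472, 0.175, -0.864]]
ft_force: [-0.1, -0.1, -2.3]
gripper_width: 31.4
```

```bash
python3 - <<'E'
from h import *
p,T=pose(-10,80,28,4,roll=-11.5); rows(p,T,1)
p,T=pose(-11,50,28,4,roll=-11.5); rows(p,T,1)
E
```

```text
t 18.3 pos [675.  -71.7  96.4] to [672.4 -69.8  95.6] w 31.4 f [-0.1 -0.1 -2.3]
rot/row [0.001, -0.003, -0.004]
shift [[-0.26, -0.19, -0.09]]
t 18.3 pos [675.  -71.7  96.4] to [671.4 -69.9  65.6] w 31.4 f [-0.1 -0.1 -2.3]
rot/row [0.001, -0.003, -0.004]
shift [[-1.76, -0.7, 2.46]]
```

Emit:
{"fn": "carry_out", "kwargs": {"delta_pos": [[-0.5,-0.2,0.5],[-0.5,-0.2,0.7],[-0.4,-0.2,0.7],[-0.3,-0.1,0.5],[0,0,0],[0,0,0]], "rotation": [[0,-0.002,-0.004],[0,0,0],[0,0,0],[0,0,0],[0,0,0],[0,0,0]]}}

```text
t: 18.9
ee_pos: [674.3, -70.1, 73.7]
eef_rot: [[0.889, -0.041, 0.456], [0.045, -0.984, -0.175], [0.455, 0.176, -0.873]]
ft_force: [0.8, -0.3, -1.5]
gripper_width: 31.9
```

```bash
python3 - <<'E'
from h import *
p,T=pose(-11,50,28,4,roll=-11.5); rows(p,T,1)
p,T=pose(-12,47,28,4,roll=-11.5); rows(p,T,1)
p2,T2=pose(-40,47,28,4,roll=-11.5); rows(p2,T2,1,start=(p,T))
cv2.imwrite('pics/w9.png',env.camera('wrist'));im=env.camera('scene');cv2.imwrite('pics/s9.png',cv2.resize(im[140:300,130:330],None,fx=4,fy=4,interpolation=cv2.INTER_CUBIC)[:600])
E
```

```text
t 18.9 pos [674.3 -70.1  73.7] to [671.4 -69.9  65.6] w 31.9 f [ 0.8 -0.3 -1.5]
rot/row [-0.0, 0.016, 0.001]
shift [[-0.63, -0.15, 0.57]]
t 18.9 pos [674.3 -70.1  73.7] to [670.4 -69.9  62.6] w 31.9 f [ 0.8 -0.3 -1.5]
rot/row [-0.0, 0.016, 0.001]
shift [[-0.85, -0.19, 0.79]]
t 18.9 pos [674.3 -70.1  73.7] to [642.4 -71.4  62.6] w 31.9 f [ 0.8 -0.3 -1.5]
rot/row [0.0, 0.0, 0.0]
shift [[-2.47, 0.26, -1.29]]
```

View pics/s9.png

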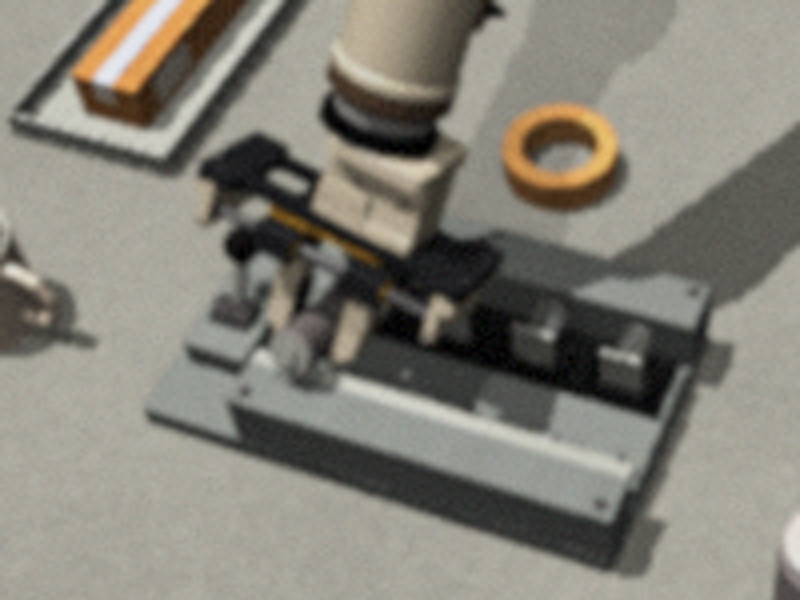

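View pics/w9.png

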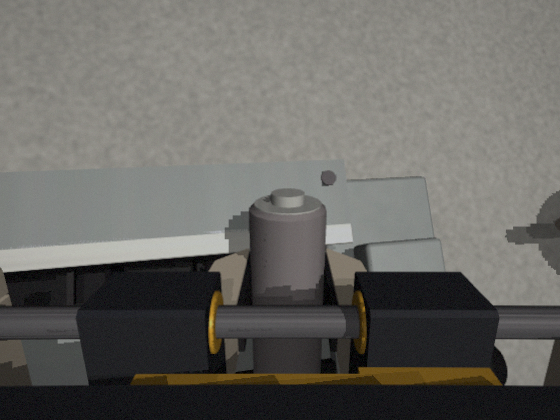

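```bash
python3 - <<'E'
from h import *
s=env.state(); print(s['joints'].round(1), s['ee_pos'],s['joint_vel'].round(1), s['tau'].round(1),s['ft_force'],s['moment'])
E
```

```text
[  -5.8   29.8    4.3  117.3   57.5   10.9 -147.3] [674.26275405 -70.01577805  73.86791444] [-0.2 -0.1  0.2  0.1 -0.   0.   0. ] [  0.1 -52.1   2.2 -20.3   0.5  -0.6  -0. ] [-0.62209288 -0.45055468 -1.88157805] [0.27722704 0.72282691 0.01916036]
```

Emit:
{"fn": "carry_out", "kwargs": {"delta_pos": [[0.5,0.2,-0.9],[0.9,0.35,-1.7],[0.9,0.35,-1.7],[0.9,0.35,-1.7],[0.5,0.2,-0.9],[0,0,0],[0,0,0],[0,0,0],[0,0,0],[0,0,0],[0,0,0]], "rotation": [[0,0,0],[0,0,0],[0,0,0],[0,0,0],[0,0,0],[0.039,-0.095,-0.01],[0.039,-0.095,-0.01],[0.039,-0.095,-0.01],[0.039,-0.095,-0.01],[0.039,-0.095,-0.01],[0,0,0]]}}

```text
t: 20.1
ee_pos: [677.0, -73.2, 152.5]
eef_rot: [[0.999, 0.048, -0.001], [0.048, -0.999, -0.003], [-0.001, 0.003, -1.0]]
ft_force: [0.3, -0.4, -2.4]
gripper_width: 31.7
```

```bash
python3 - <<'E'
from h import *
print(env.state()['joints'].round(1))
go([430,150,140],3)
E
```

```text
[ 22.   36.6 -26.9  87.5  18.2  60.4 -96.6]
t 20.1 pos [677.  -73.2 152.5] w 31.7 f [ 0.3 -0.4 -2.4]
rot [ 0.003  0.001 -0.004] shift cm [-23.5  -23.58   1.25]
```

Emit:
{"fn": "carry_out", "kwargs": {"delta_pos": [[-1,-1,0],[-2,-2,0],[-3,-3,0],[-3.5,-3.5,0],[-3.5,-3.5,0],[-3.5,-3.5,0],[-3,-3,0],[-2,-2,1],[-1.5,-1.5,2],[-0.5,-0.6,3],[0,0,3],[0,0,2.5],[0,0,1.5],[0,0,0.8],[0,0,0],[0,0,0]], "rotation": [[0,0,0],[0,0,0],[0,0,0],[0,0,0],[0,0,0],[0,0,0],[0,0,0],[0,0,0],[0,0,0],[0,0,0],[0,0,0],[0,0,0],[0,0,0],[0,0,0],[0,0,0],[0,0,0]]}}

```text
t: 21.7
ee_pos: [428.4, 152.6, 15.2]
eef_rot: [[0.999, 0.052, 0.001], [0.052, -0.999, -0.003], [0.001, 0.003, -1.0]]
ft_force: [0.3, 0.3, -1.4]
gripper_width: 31.8
```

```bash
python3 - <<'E'
from h import *
print(env.state()['joints'].round(1))
go([430,150,6],3)
E
```

```text
[  -0.3   30.2  -26.9  123.8   26.3   31.5 -133.8]
t 21.7 pos [428.4 152.6  15.2] w 31.8 f [ 0.3  0.3 -1.4]
rot [ 0.003 -0.001 -0.   ] shift cm [0.15 0.27 0.92]
```

Emit:
{"fn": "carry_out", "kwargs": {"delta_pos": [[0.1,0,0.5],[0,0,0.4],[0,0,0],[0,0,0]], "rotation": [[0,0,0],[0,0,0],[0,0,0],[0,0,0]]}}

```text
t: 22.1
ee_pos: [429.1, 152.3, 5.5]
eef_rot: [[0.999, 0.052, -0.001], [0.052, -0.999, -0.004], [-0.001, 0.004, -1.0]]
ft_force: [-0.1, 0.4, -1.3]
gripper_width: 31.5
```

Emit:
{"fn": "carry_out", "kwargs": {"delta_pos": [[0,0,0],[0,0,0],[0,0,0],[0,0,0],[0,0,-1],[0,0,-2],[0,0,-2],[0,0,-2],[0,0,-1],[0,0,0],[0,0,0],[0,0,0],[0,0,0],[0,0,0],[0,0,0],[0,0,0],[0,0,0],[0,0,0],[0,0,0],[0,0,0]], "rotation": [[0,0,0],[0,0,0],[0,0,0],[0,0,0],[0,0,0],[0,0,0],[0,0,0.14],[0,0,0.14],[0,0,0.14],[0,0,0.14],[0,0,0.14],[0,0,0.14],[0,0,0.14],[0,0,0.14],[0,0,0.14],[0,0,0.14],[0,0,0.14],[0,0,0.14],[0,0,0.14],[0,0,0.14]], "grip": 0.7}}

```text
t: 24.1
ee_pos: [424.3, 146.0, 76.2]
eef_rot: [[-0.165, -0.986, -0.017], [-0.986, 0.165, 0.002], [0.001, 0.017, -1.0]]
ft_force: [-1.0, -1.6, -0.2]
gripper_width: 64.0
```

```bash
python3 - <<'E'
from h import *
print(env.state()['joints'].round(1))
go([430,150,80],183)
E
```

```text
[ -80.3   67.5   88.8  125.1  -71.3   77.2 -147.3]
t 24.1 pos [424.3 146.   76.2] w 64.0 f [-1.  -1.6 -0.2]
rot [ 0.014 -0.012  1.353] shift cm [-0.59  0.37 -0.38]
```

Emit:
{"fn": "carry_out", "kwargs": {"delta_pos": [[0,0,-1],[0,0,-1],[0,0,-1],[0,0,0],[0,0,0],[0,0,0],[0,0,0],[0,0,0],[0,0,0],[0,0,0],[0,0,0],[0,0,0],[0,0,0],[0,0,0],[0,0,0],[0,0,0],[0,0,0],[0,0,0],[0,0,0],[0,0,0]], "rotation": [[0,0,-0.14],[0,0,-0.14],[0,0,-0.14],[0,0,-0.14],[0,0,-0.14],[0,0,-0.14],[0,0,-0.14],[0,0,-0.14],[0,0,-0.14],[0,0,-0.14],[0,0,-0.14],[0,0,-0.14],[0,0,-0.14],[0,0,-0.14],[0,0,-0.14],[0,0,-0.14],[0,0,-0.14],[0,0,-0.14],[0,0,-0.14],[0,0,-0.14]]}}

```text
t: 26.1
ee_pos: [423.9, 143.4, 105.7]
eef_rot: [[0.482, 0.876, -0.02], [0.876, -0.482, -0.001], [-0.01, -0.017, -1.0]]
ft_force: [0.2, 0.1, -0.5]
gripper_width: 64.8
```

```bash
python3 - <<'E'
from h import *
print(env.state()['joints'].round(1))
go([430,150,80],183)
E
```

```text
[-74.8  33.7  67.  124.1 -41.5  50.9 -10.8]
t 26.1 pos [423.9 143.4 105.7] w 64.8 f [ 0.2  0.1 -0.5]
rot [-0.021 -0.012 -2.126] shift cm [-0.64  0.63  2.57]
```

Emit:
{"fn": "carry_out", "kwargs": {"delta_pos": [[0,0,0],[0,0,0],[0,0,0],[0,0,0],[0,0,0],[0,0,0],[0,0,0],[0,0,0],[0,0,0],[0,0,0],[0,0,0],[0,0,0],[0,0,0],[0,0,0],[0,0,0],[0,0,0]], "rotation": [[0,0,-0.14],[0,0,-0.14],[0,0,-0.14],[0,0,-0.14],[0,0,-0.14],[0,0,-0.14],[0,0,-0.14],[0,0,-0.14],[0,0,-0.14],[0,0,-0.14],[0,0,-0.14],[0,0,-0.14],[0,0,-0.14],[0,0,-0.14],[0,0,-0.14],[0,0,0]]}}

```text
t: 27.7
ee_pos: [424.2, 143.0, 106.1]
eef_rot: [[-1.0, -0.021, -0.019], [-0.021, 1.0, -0.001], [0.019, -0.001, -1.0]]
ft_force: [-0.5, -0.1, 0.1]
gripper_width: 64.4
```

```bash
python3 - <<'E'
from h import *
print(env.state()['joints'].round(1))
go([430,150,80],183)
m=env.camera_model('wrist')
cv2.imwrite('pics/w10.png',env.camera('wrist'));cv2.imwrite('pics/s10.png',env.camera('scene'))
E
```

```text
[-53.4  20.4  37.1 123.6 -18.6  42.5  87.3]
t 27.7 pos [424.2 143.  106.1] w 64.4 f [-0.5 -0.1  0.1]
rot [-0.    -0.019 -0.031] shift cm [-0.62  0.67  2.61]
```

View pics/w10.png

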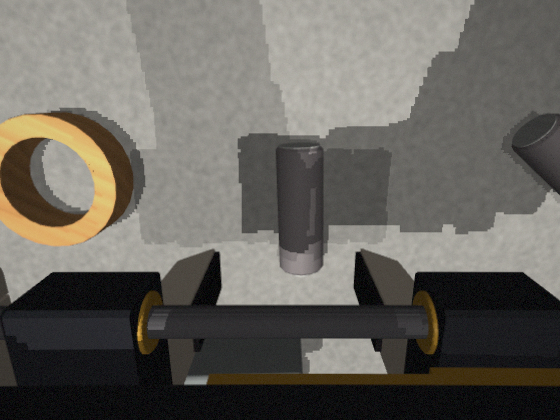

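View pics/s10.png

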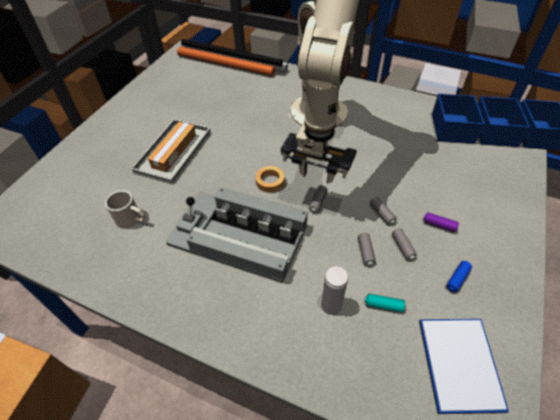

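```bash
cat >> h.py <<'E'
ALPHA=14.
def tool(Rc,alpha=None):
    a=ALPHA if alpha is None else alpha
    return Rc@Ro.from_euler('z',180,degrees=True).as_matrix()@Ro.from_rotvec([0,np.radians(a),0]).as_matrix()
def pick(x,y,yaw,z=16,g=8,below=9,alpha=None):
    R=tool(Rt(yaw),alpha); a=np.radians(yaw)
    return np.array([x+g*np.cos(a),y+g*np.sin(a),z])+R[:,2]*below,R
def pose2(Fx,Fz,th,lane,g=8,below=9,roll=0,alpha=None):
    y={1:96,2:32,3:-32,4:-96}[lane]
    Rc=Rt(YAW,th)@Ro.from_rotvec([np.radians(roll),0,0]).as_matrix()
    R=tool(Rc,alpha)
    return frC([Fx,y,Fz])+Rc[:,0]*(45+g)+R[:,2]*below,R
E
python3 - <<'E'
from h import *
p,T=pick(420.6,152.2,3)
q=p+[0,0,70]; rows(q,T,3); rows(p,T,1,start=(q,T))
E
```

```text
t 27.8 pos [424.2 142.7 105.9] to [426.4 152.5  77.3] w 64.0 f [-0.  -0.1  0.1]
rot/row [0.001, 0.075, -0.012]
shift [[-0.1, 0.33, 0.95], [-0.17, 0.33, 0.94], [-0.25, 0.33, 0.92]]
t 27.8 pos [424.2 142.7 105.9] to [426.4 152.5   7.3] w 64.0 f [-0.  -0.1  0.1]
rot/row [0.0, 0.0, 0.0]
shift [[-1.69, 0.0, 6.79]]
```

Emit:
{"fn": "carry_out", "kwargs": {"delta_pos": [[-0.1,0.33,1],[-0.2,0.33,1],[-0.25,0.33,0.9],[-0.2,0,0.8],[-0.4,0,1.5],[-0.4,0,1.6],[-0.3,0,1.2],[-0.1,0,0.5],[0,0,0],[0,0,0]], "rotation": [[0,0.075,-0.012],[0,0.075,-0.012],[0,0.075,-0.012],[0,0,0],[0,0,0],[0,0,0],[0,0,0],[0,0,0],[0,0,0],[0,0,0]]}}

```text
t: 28.8
ee_pos: [426.9, 152.4, 18.6]
eef_rot: [[-0.969, -0.055, -0.241], [-0.054, 0.998, -0.011], [0.241, 0.002, -0.97]]
ft_force: [-0.5, 0.2, -0.1]
gripper_width: 64.4
```

```bash
python3 - <<'E'
from h import *
p,T=pick(420.6,152.2,3); rows(p,T,1)
cv2.imwrite('pics/w11.png',env.camera('wrist'))
E
```

```text
t 28.8 pos [426.9 152.4  18.6] to [426.4 152.5   7.3] w 64.4 f [-0.5  0.2 -0.1]
rot/row [0.001, 0.001, 0.003]
shift [[-0.23, 0.02, 1.11]]
```

View pics/w11.png

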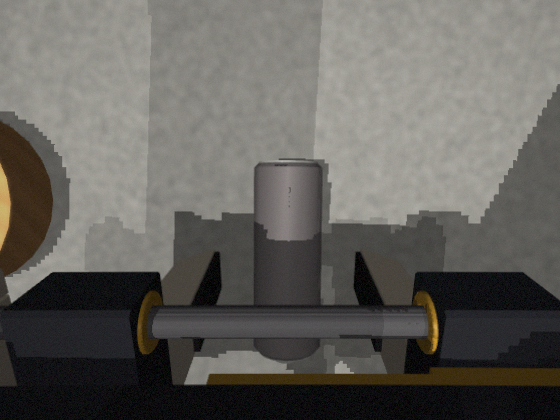

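Emit:
{"fn": "carry_out", "kwargs": {"delta_pos": [[-0.1,0,0.5],[-0.1,0,0.5],[0,0,0.1],[0,0,0]], "rotation": [[0,0,0.003],[0,0,0],[0,0,0],[0,0,0]]}}

```text
t: 29.25
ee_pos: [425.8, 152.2, 6.9]
eef_rot: [[-0.969, -0.052, -0.242], [-0.051, 0.999, -0.012], [0.242, 0.001, -0.97]]
ft_force: [-0.4, -0.5, -0.6]
gripper_width: 64.6
```

Emit:
{"fn": "carry_out", "kwargs": {"delta_pos": [[0,0,0],[0,0,0],[0,0,0],[0,0,0],[0,0,0]], "rotation": [[0,0,0],[0,0,0],[0,0,0],[0,0,0],[0,0,0]], "grip": 0, "squeeze": 40}}

```text
t: 29.75
ee_pos: [426.1, 152.3, 7.2]
eef_rot: [[-0.969, -0.052, -0.241], [-0.051, 0.999, -0.011], [0.242, 0.001, -0.97]]
ft_force: [-0.6, 0.6, -0.3]
gripper_width: 31.8
```

```bash
python3 - <<'E'
from h import *
print(env.state()['ee_pos'])
p,T=pose2(-10,150,0,4)
rows(p,T,1)
q,S=pose2(-10,150,28,4,roll=-10); rows(q,S,6,start=(p,T))
E
```

```text
[426.12468112 152.34276162   7.22693432]
t 29.75 pos [426.1 152.3   7.2] to [670.8 -67.7 141.3] w 31.8 f [-0.6  0.6 -0.3]
rot/row [0.001, 0.0, 0.0]
shift [[-19.35, -23.24, -18.66]]
t 29.75 pos [426.1 152.3   7.2] to [669.  -69.3 166.3] w 31.8 f [-0.6  0.6 -0.3]
rot/row [0.026, -0.081, 0.014]
shift [[0.13, -0.03, -0.4], [0.1, -0.04, -0.41], [0.06, -0.05, -0.41], [0.03, -0.06, -0.41], [-0.0, -0.07, -0.41], [-0.04, -0.08, -0.41]]
```

Emit:
{"fn": "carry_out", "kwargs": {"delta_pos": [[0.2,0,-1],[0.5,0,-2],[0.7,0,-3],[0.7,0,-3],[0.7,0,-3],[-0.6,-1,-1.3],[-2,-2,-0.5],[-3.2,-3.3,-0.8],[-3.2,-3.3,-0.8],[-3.2,-3.3,-0.8],[-3.2,-3.3,-0.8],[-3.2,-3.3,-0.8],[-2,-2.2,-0.5],[-1,-1.2,-0.3],[-0.4,-0.4,0],[0,0,0],[0,0,0]], "rotation": [[0,0,0],[0,0,0],[0,0,0],[0,0,0],[0,0,0],[0,0,0],[0,0,0],[0,0,0],[0,0,0],[0,0,0],[0,0,0],[0,0,0],[0,0,0],[0,0,0],[0,0,0],[0,0,0],[0,0,0]]}}

```text
t: 31.45
ee_pos: [668.4, -67.4, 140.4]
eef_rot: [[-0.969, -0.053, -0.243], [-0.052, 0.999, -0.011], [0.243, 0.002, -0.97]]
ft_force: [-0.5, 0.7, -1.1]
gripper_width: 31.9
```

```bash
python3 - <<'E'
from h import *
print(env.state()['joints'].round(1))
q,S=pose2(-10,120,28,4,roll=-10); rows(q,S,6)
cv2.imwrite('pics/w12.png',env.camera('wrist'))
E
```

```text
[-17.6  47.5  35.4  76.3 -22.5  77.9 112.1]
t 31.45 pos [668.4 -67.4 140.4] to [669.  -69.3 136.3] w 31.9 f [-0.5  0.7 -1.1]
rot/row [0.026, -0.081, 0.014]
shift [[-0.02, -0.03, 0.06], [-0.02, -0.03, 0.07], [-0.01, -0.03, 0.07], [-0.01, -0.03, 0.07], [-0.0, -0.03, 0.07], [0.0, -0.02, 0.07]]
```

View pics/w12.png

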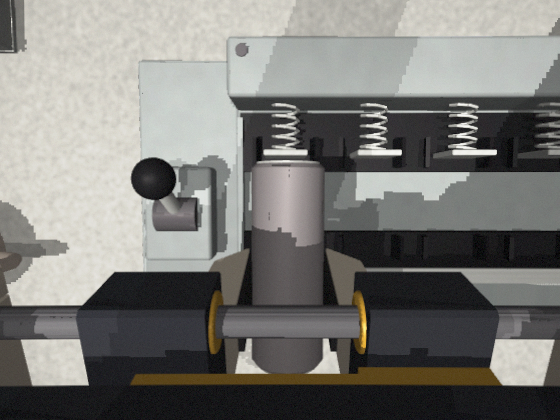

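Emit:
{"fn": "carry_out", "kwargs": {"delta_pos": [[0,0,0.07],[0,0,0.07],[0,0,0.07],[0,0,0.07],[0,-0.1,0.07],[0,-0.1,0.07],[0,0,0],[0,0,0]], "rotation": [[0.026,-0.081,0.014],[0.026,-0.081,0.014],[0.026,-0.081,0.014],[0.026,-0.081,0.014],[0.026,-0.081,0.014],[0.026,-0.081,0.014],[0,0,0],[0,0,0]]}}

```text
t: 32.3
ee_pos: [668.6, -68.8, 137.4]
eef_rot: [[-0.97, 0.029, 0.241], [-0.009, 0.988, -0.153], [-0.242, -0.151, -0.958]]
ft_force: [0.1, -0.2, -2.0]
gripper_width: 31.6
```

```bash
python3 - <<'E'
from h import *
print(env.state()['joints'].round(1))
q,S=pose2(-10,65,28,4,roll=-10); rows(q,S,1)
cv2.imwrite('pics/w13.png',env.camera('wrist'))
E
```

```text
[-32.6  32.6  41.6 105.8 -21.8  35.7 107.2]
t 32.3 pos [668.6 -68.8 137.4] to [669.  -69.3  81.3] w 31.6 f [ 0.1 -0.2 -2. ]
rot/row [0.003, -0.003, 0.001]
shift [[1.32, 0.8, 5.4]]
```

View pics/w13.png

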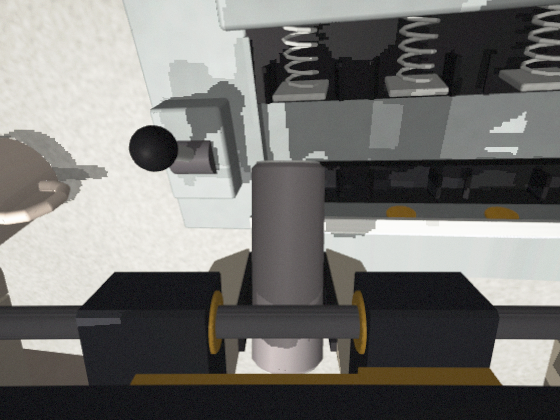

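Emit:
{"fn": "carry_out", "kwargs": {"delta_pos": [[0.2,0.1,0.7],[0.3,0.2,1.2],[0.3,0.2,1.4],[0.3,0.2,1.2],[0.2,0.1,0.9],[0,0,0],[0,0,0]], "rotation": [[0.003,-0.003,0.001],[0,0,0],[0,0,0],[0,0,0],[0,0,0],[0,0,0],[0,0,0]]}}

```text
t: 33.05
ee_pos: [669.8, -72.0, 80.6]
eef_rot: [[-0.969, 0.033, 0.244], [-0.006, 0.987, -0.159], [-0.247, -0.156, -0.957]]
ft_force: [0.3, 0.7, -1.3]
gripper_width: 31.7
```

```bash
python3 - <<'E'
from h import *
print(env.state()['joints'].round(1))
q,S=pose2(-12,47,28,4,roll=-10); rows(q,S,1)
E
```

```text
[-29.4  36.9  37.4 107.3 -25.2  29.4 109.2]
t 33.05 pos [669.8 -72.   80.6] to [667.  -69.5  63.3] w 31.7 f [ 0.3  0.7 -1.3]
rot/row [-0.003, 0.001, -0.003]
shift [[0.7, 0.51, 1.55]]
```

Emit:
{"fn": "carry_out", "kwargs": {"delta_pos": [[0.25,0.2,0.5],[0.25,0.2,0.6],[0.2,0.1,0.4],[0,0,0],[0,0,0]], "rotation": [[0,0,-0.003],[0,0,0],[0,0,0],[0,0,0],[0,0,0]]}}

```text
t: 33.55
ee_pos: [667.8, -69.2, 65.3]
eef_rot: [[-0.969, 0.031, 0.247], [-0.009, 0.987, -0.158], [-0.249, -0.156, -0.956]]
ft_force: [-2.2, 0.2, 7.0]
gripper_width: 31.8
```

```bash
python3 - <<'E'
from h import *
print(env.state()['joints'].round(1))
q,S=pose2(-12,47,28,4,roll=-10); rows(q,S,1)
q,S=pose2(-40,47,28,4,roll=-10); rows(q,S,1)
cv2.imwrite('pics/w14.png',env.camera('wrist'));im=env.camera('scene');cv2.imwrite('pics/s14.png',cv2.resize(im[140:280,130:330],None,fx=4,fy=4,interpolation=cv2.INTER_CUBIC))
E
```

```text
[-28.8  37.9  36.1 108.  -26.1  27.5 109.8]
t 33.55 pos [667.8 -69.2  65.3] to [667.  -69.5  63.3] w 31.8 f [-2.2  0.2  7. ]
rot/row [-0.003, 0.004, -0.0]
shift [[0.13, 0.0, 0.18]]
t 33.55 pos [667.8 -69.2  65.3] to [639.  -70.9  63.3] w 31.8 f [-2.2  0.2  7. ]
rot/row [-0.003, 0.004, -0.0]
shift [[2.84, -0.23, -0.49]]
```

View pics/w14.png

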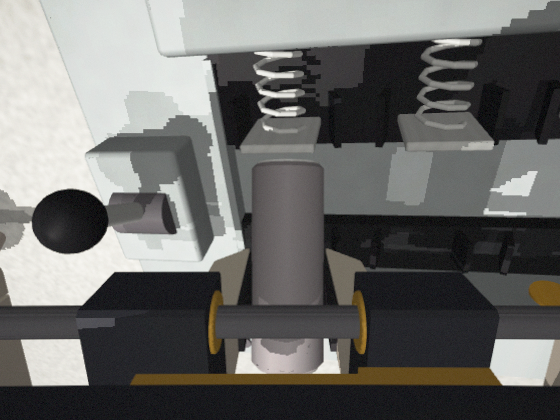

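View pics/s14.png

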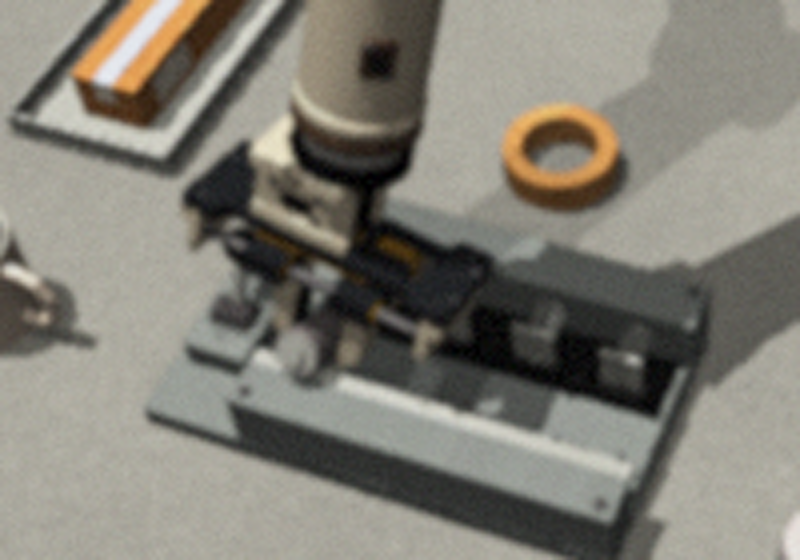

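Emit:
{"fn": "carry_out", "kwargs": {"delta_pos": [[0.39,-0.03,-0.1],[0.32,0,0.03],[0.32,0,0.03],[0.32,0,0.03],[0,0,0],[0,0,0]], "rotation": [[0,0,0],[0,0,0],[0,0,0],[0,0,0],[0,0,0],[0,0,0]]}}

```text
t: 34.25
ee_pos: [654.8, -69.2, 61.4]
eef_rot: [[-0.969, 0.03, 0.247], [-0.01, 0.987, -0.158], [-0.248, -0.156, -0.956]]
ft_force: [5.0, 0.5, -0.0]
gripper_width: 31.8
```

```bash
cat >> h.py <<'E'
def where(lane,g=8,below=9,alpha=None):
    s=env.state();R=s['eef_rot'];p=s['ee_pos']
    Rc=R@tool(np.eye(3),alpha).T
    G=p-R[:,2]*below; F=G-Rc[:,0]*(45+g); N=G+Rc[:,0]*(50-g)
    th=np.degrees(np.arcsin(Rc[2,0])); 
    yawerr=np.degrees(np.arctan2(Rc[1,0],Rc[0,0]))-YAW
    y={1:96,2:32,3:-32,4:-96}[lane]
    c=toC([F,N])-[0,y,0]
    # sleeve underside height at lip edge x=55
    print('t',round(s['t'],2),'F',c[0].round(1),'N',c[1].round(1),'th',th.round(1),'yawerr',yawerr.round(1),'f',s['ft_force'].round(1),'w',round(s['gripper_width'],1))
E
python3 - <<'E'
from h import *
where(4)
q,S=pose2(-40,47,28,4,roll=-10); rows(q,S,1)
cv2.imwrite('pics/w15.png',env.camera('wrist'))
E
```

```text
t 34.25 F [-24.1   0.8  45. ] N [59.7  1.  89.8] th 28.2 yawerr 0.1 f [ 5.   0.5 -0. ] w 31.8
t 34.25 pos [654.8 -69.2  61.4] to [639.  -70.9  63.3] w 31.8 f [ 5.   0.5 -0. ]
rot/row [-0.003, 0.003, 0.001]
shift [[1.49, -0.25, -0.54]]
```

View pics/w15.png

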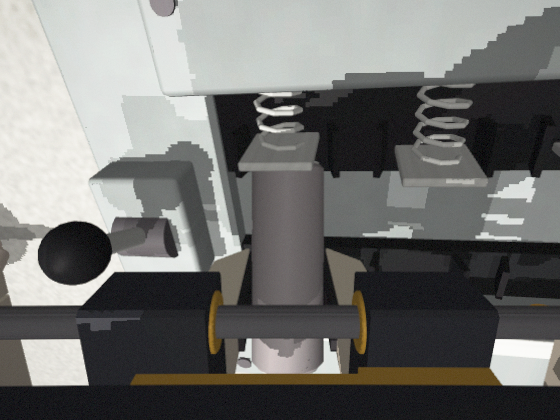

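Emit:
{"fn": "carry_out", "kwargs": {"delta_pos": [[0.4,-0.07,-0.2],[0.4,-0.06,-0.15],[0.4,-0.06,-0.1],[0.3,-0.06,-0.09],[0,0,0],[0,0,0]], "rotation": [[0,0,0],[0,0,0],[0,0,0],[0,0,0],[0,0,0],[0,0,0]]}}

```text
t: 34.9
ee_pos: [638.5, -70.2, 63.0]
eef_rot: [[-0.969, 0.029, 0.246], [-0.01, 0.987, -0.158], [-0.248, -0.155, -0.956]]
ft_force: [6.2, 2.3, -2.6]
gripper_width: 31.5
```

```bash
python3 - <<'E'
from h import *
where(4)
q,S=pose2(-46,47,12,4,roll=-10); rows(q,S,5)
q2,S2=pose2(-46,46.5,0,4,roll=-10); rows(q2,S2,4,start=(q,S))
E
```

```text
t 34.9 F [-40.4   0.6  46.6] N [43.4  0.8 91.4] th 28.2 yawerr 0.1 f [ 6.2  2.3 -2.6] w 31.5
t 34.9 pos [638.5 -70.2  63. ] to [635.6 -71.1  49.2] w 31.5 f [ 6.2  2.3 -2.6]
rot/row [0.002, 0.056, -0.009]
shift [[0.13, 0.02, 0.25], [0.11, 0.03, 0.26], [0.1, 0.03, 0.26], [0.08, 0.03, 0.27], [0.07, 0.03, 0.27]]
t 34.9 pos [638.5 -70.2  63. ] to [634.9 -71.1  37.9] w 31.5 f [ 6.2  2.3 -2.6]
rot/row [0.002, 0.052, -0.009]
shift [[0.01, 0.05, 0.28], [-0.01, 0.05, 0.28], [-0.02, 0.05, 0.28], [-0.04, 0.05, 0.28]]
```

Emit:
{"fn": "carry_out", "kwargs": {"delta_pos": [[0.13,0,0.25],[0.11,0,0.26],[0.1,0,0.26],[0.08,0,0.27],[0.07,0,0.27],[0,0,0],[0,0,0]], "rotation": [[0,0.056,-0.009],[0,0.056,-0.009],[0,0.056,-0.009],[0,0.056,-0.009],[0,0.056,-0.009],[0,0,0],[0,0,0]]}}

```text
t: 35.6
ee_pos: [637.4, -72.2, 49.7]
eef_rot: [[-0.999, -0.015, -0.028], [-0.01, 0.987, -0.161], [0.03, -0.16, -0.987]]
ft_force: [7.5, 2.3, 0.8]
gripper_width: 31.8
```

```bash
python3 - <<'E'
from h import *
where(4)
q2,S2=pose2(-46,46.5,0,4,roll=-10); rows(q2,S2,4)
cv2.imwrite('pics/w16.png',env.camera('wrist'))
E
```

```text
t 35.6 F [-44.3  -1.1  47.5] N [48.6 -1.3 67.4] th 12.1 yawerr -0.1 f [7.5 2.3 0.8] w 31.8
t 35.6 pos [637.4 -72.2  49.7] to [634.9 -71.1  37.9] w 31.8 f [7.5 2.3 0.8]
rot/row [0.005, 0.052, -0.009]
shift [[0.05, 0.07, 0.29], [0.04, 0.08, 0.29], [0.02, 0.08, 0.29], [0.0, 0.08, 0.29]]
```

View pics/w16.png

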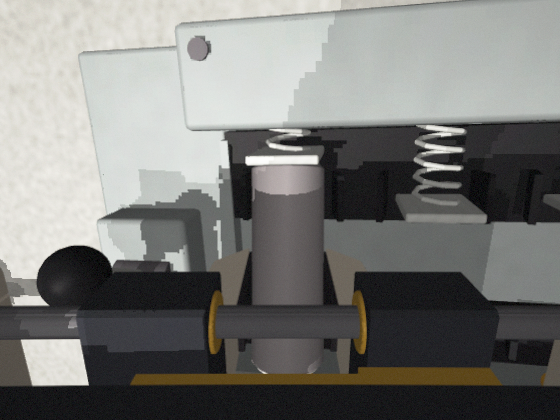

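Emit:
{"fn": "carry_out", "kwargs": {"delta_pos": [[0.15,0.07,0.29],[0.08,0.08,0.29],[0.04,0.08,0.29],[0.02,0.08,0.29],[0,0,0],[0,0,0]], "rotation": [[0.003,0.052,-0.009],[0.003,0.052,-0.009],[0.003,0.052,-0.009],[0.003,0.052,-0.009],[0,0,0],[0,0,0]]}}

```text
t: 36.25
ee_pos: [634.5, -72.2, 38.9]
eef_rot: [[-0.972, -0.052, -0.231], [-0.011, 0.984, -0.176], [0.236, -0.168, -0.957]]
ft_force: [10.0, 1.0, 4.5]
gripper_width: 31.5
```

```bash
python3 - <<'E'
from h import *
where(4)
q2,S2=pose2(-33,46.2,0,4,roll=-10); rows(q2,S2,1)
cv2.imwrite('pics/w17.png',env.camera('wrist'));im=env.camera('scene');cv2.imwrite('pics/s17.png',cv2.resize(im[140:280,130:330],None,fx=4,fy=4,interpolation=cv2.INTER_CUBIC))
E
```

```text
t 36.25 F [-46.5  -1.2  47.4] N [48.5 -1.  47.6] th 0.1 yawerr 0.1 f [10.   1.   4.5] w 31.5
t 36.25 pos [634.5 -72.2  38.9] to [647.9 -70.4  37.6] w 31.5 f [10.   1.   4.5]
rot/row [0.005, 0.002, 0.002]
shift [[-1.34, 0.12, -0.22]]
```

View pics/w17.png

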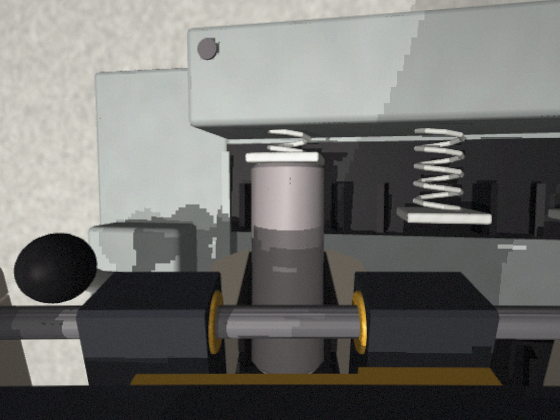

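View pics/s17.png

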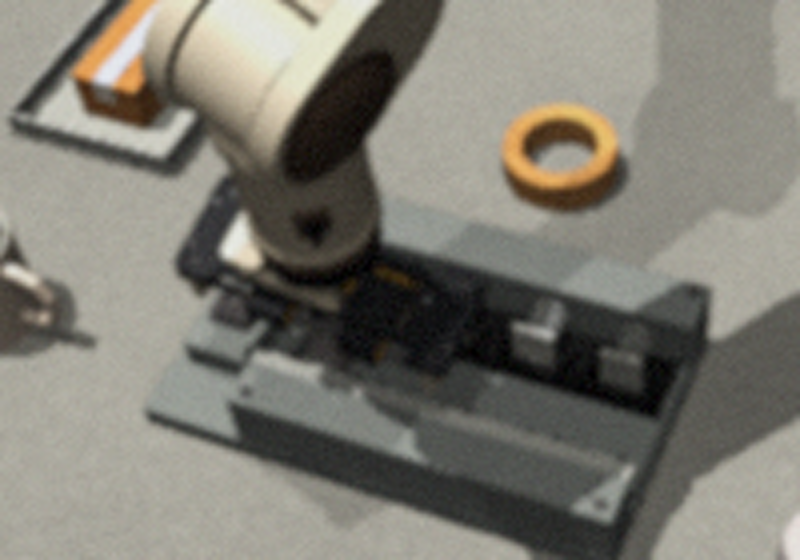

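Emit:
{"fn": "carry_out", "kwargs": {"delta_pos": [[0,0.12,0.1],[-0.3,0,-0.07],[-0.3,0,-0.07],[-0.3,0,-0.07],[-0.3,0,-0.07],[-0.2,0,-0.04],[0,0,0],[0,0,0]], "rotation": [[0.003,0,0],[0,0,0],[0,0,0],[0,0,0],[0,0,0],[0,0,0],[0,0,0],[0,0,0]]}}

```text
t: 37.15
ee_pos: [642.3, -72.0, 37.6]
eef_rot: [[-0.969, -0.051, -0.242], [-0.007, 0.984, -0.179], [0.247, -0.171, -0.954]]
ft_force: [-1.2, -0.2, 11.5]
gripper_width: 31.3
```

```bash
python3 - <<'E'
from h import *
where(4)
q2,S2=pose2(-31,46.2,0,4,roll=-10); rows(q2,S2,1)
cv2.imwrite('pics/w18.png',env.camera('wrist'))
E
```

```text
t 37.15 F [-38.6  -1.2  46.6] N [56.4 -1.4 45.8] th -0.5 yawerr -0.1 f [-1.2 -0.2 11.5] w 31.3
t 37.15 pos [642.3 -72.   37.6] to [649.9 -70.3  37.6] w 31.3 f [-1.2 -0.2 11.5]
rot/row [0.002, -0.01, 0.0]
shift [[-0.73, 0.12, -0.22]]
```

View pics/w18.png

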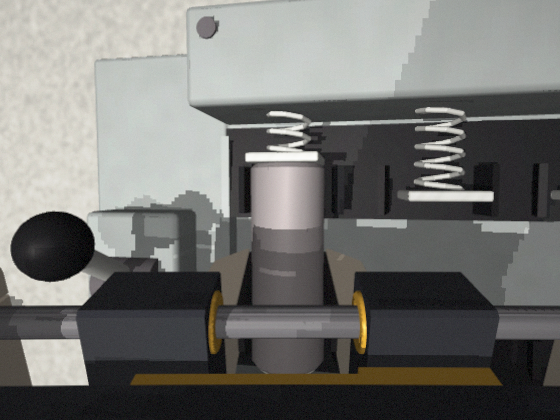

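Emit:
{"fn": "carry_out", "kwargs": {"delta_pos": [[0.03,0.1,-0.12],[-0.2,0,-0.05],[-0.2,0,-0.05],[-0.2,0,-0.05],[-0.1,0,-0.02],[0,0,0],[0,0,0]], "rotation": [[0,-0.01,0],[0,0,0],[0,0,0],[0,0,0],[0,0,0],[0,0,0],[0,0,0]]}}

```text
t: 37.9
ee_pos: [649.9, -70.3, 37.6]
eef_rot: [[-0.971, -0.052, -0.232], [-0.01, 0.984, -0.179], [0.237, -0.171, -0.956]]
ft_force: [-0.6, -2.0, 8.2]
gripper_width: 31.5
```

```bash
python3 - <<'E'
from h import *
where(4)
cv2.imwrite('pics/w19.png',env.camera('wrist'));print(env.state()['moment'])
E
```

```text
t 37.9 F [-31.   -0.   46.2] N [64.  -0.  46.3] th 0.1 yawerr 0.0 f [-0.6 -2.   8.2] w 31.5
[-0.32801612  0.59979844  0.10182669]
```

View pics/w19.png

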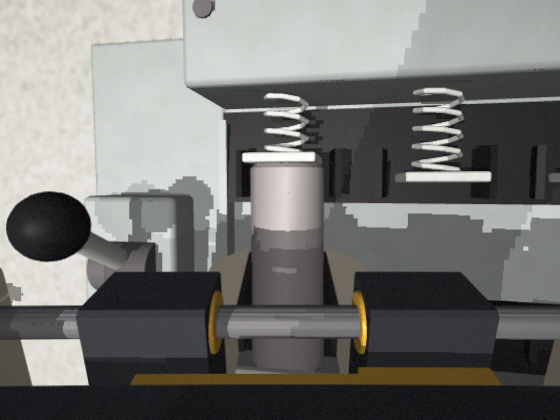

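Emit:
{"fn": "carry_out", "kwargs": {"delta_pos": [[0,0,0],[0,0,0],[0,0,0]], "rotation": [[0,0,0],[0,0,0],[0,0,0]], "grip": 0.53}}

```text
t: 38.25
ee_pos: [650.8, -68.3, 36.3]
eef_rot: [[-0.972, -0.053, -0.23], [-0.011, 0.984, -0.177], [0.235, -0.17, -0.957]]
ft_force: [0.4, 0.0, -0.2]
gripper_width: 47.9
```

Emit:
{"fn": "carry_out", "kwargs": {"delta_pos": [[0,0,-0.5],[0,0,-1],[0,0,-2],[0,0,-3],[0,0,-3],[0,0,-2],[0,0,0],[0,0,0]], "rotation": [[0,0,0],[0,0,0],[0,0,0],[0,0,0],[0,0,0],[0,0,0],[0,0,0],[0,0,0]]}}

```text
t: 39.05
ee_pos: [678.2, -48.2, 147.8]
eef_rot: [[-0.973, -0.053, -0.227], [-0.012, 0.984, -0.178], [0.232, -0.17, -0.958]]
ft_force: [-0.9, -0.1, -0.1]
gripper_width: 48.5
```

```bash
python3 - <<'E'
from h import *
print(env.state()['joints'].round(1))
go([560,200,200],183)
cv2.imwrite('pics/w20.png',env.camera('wrist'));im=env.camera('scene');cv2.imwrite('pics/s20.png',cv2.resize(im[140:280,130:330],None,fx=4,fy=4,interpolation=cv2.INTER_CUBIC))
E
```

```text
[-25.6  48.7  39.4  76.  -17.4  76.4 104.1]
t 39.05 pos [678.2 -48.2 147.8] w 48.5 f [-0.9 -0.1 -0.1]
rot [-0.17  -0.237 -0.019] shift cm [10.5  25.41 -5.22]
```

View pics/w20.png

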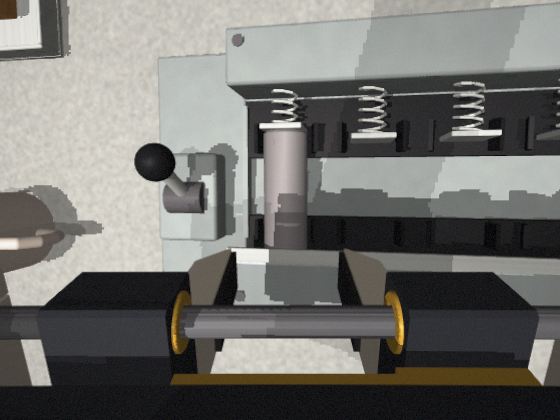

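View pics/s20.png

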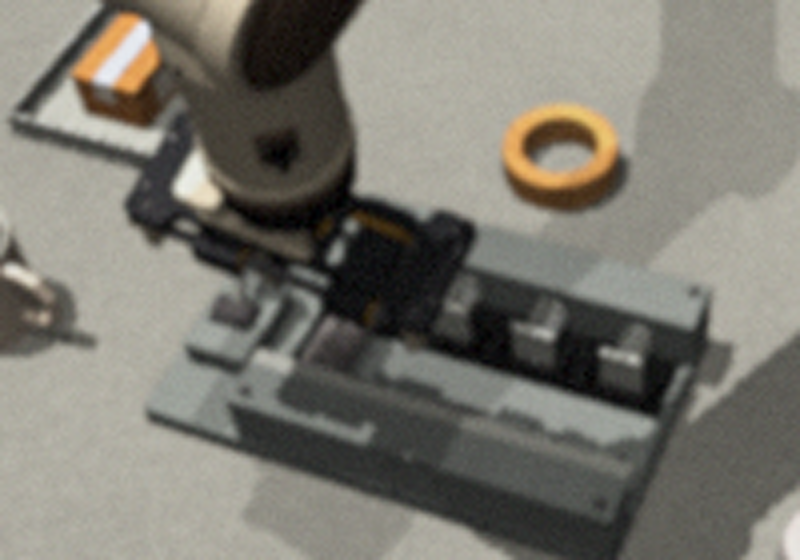

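```bash
python3 - <<'E'
from h import *
np.set_printoptions(precision=1,suppress=True)
print('spray top centre z150',onz('top',[[199,144]],150), 'scene base',onz('scene',[[334,308]],0))
p,T=pick(538.8,334.1,27.4)
q=p+[0,0,110]; rows(q,T,1); rows(p,T,1,start=(q,T))
s=env.state();print('level first:');R0=Rt(183+0); 
E
```

```text
spray top centre z150 [[727.6 296.3 150. ]] scene base [[730.2 310.4   0. ]]
t 39.15 pos [676.9 -48.4 146.2] to [544.  336.8 117.3] w 48.7 f [ 0.1 -0.9 -0.8]
rot/row [-0.061, -0.033, -0.452]
shift [[11.81, 39.09, -1.02]]
t 39.15 pos [676.9 -48.4 146.2] to [544.  336.8   7.3] w 48.7 f [ 0.1 -0.9 -0.8]
rot/row [0.0, 0.0, 0.0]
shift [[-2.66, 0.0, 10.67]]
level first:
```

Emit:
{"fn": "carry_out", "kwargs": {"delta_pos": [[0.5,1.6,-0.3],[1,3,-0.3],[1.1,3.7,-0.1],[1.1,3.7,0],[1.1,3.7,0],[1.1,3.7,0],[1.1,3.7,0],[1.1,3.7,0],[1.1,3.7,0],[1.1,3.7,0],[0.8,2.6,0],[0.5,1.5,0],[0.2,0.5,0],[0,0,0],[0,0,0],[0,0,0]], "rotation": [[0,0,0],[0,0,0],[0,0,0],[0,0,0],[0,0,0],[0,0,0],[0,0,0],[-0.012,-0.007,-0.091],[-0.012,-0.007,-0.091],[-0.012,-0.007,-0.091],[-0.012,-0.007,-0.091],[-0.012,-0.007,-0.091],[0,0,0],[0,0,0],[0,0,0],[0,0,0]], "grip": 0.7}}

```text
t: 40.75
ee_pos: [523.3, 321.1, 124.8]
eef_rot: [[-0.862, -0.461, -0.211], [-0.447, 0.887, -0.113], [0.239, -0.004, -0.971]]
ft_force: [0.1, 0.2, 0.9]
gripper_width: 63.9
```

```bash
python3 - <<'E'
from h import *
print(env.state()['joints'].round(1))
p,T=pick(538.8,334.1,27.4)
rows(p+[0,0,60],T,1); 
cv2.imwrite('pics/w21.png',env.camera('wrist'))
E
```

```text
[-52.3  41.2  29.   87.1 -19.5  71.1  99. ]
t 40.75 pos [523.3 321.1 124.8] to [544.  336.8  67.3] w 63.9 f [0.1 0.2 0.9]
rot/row [-0.004, 0.003, 0.0]
shift [[-3.86, 0.46, 4.97]]
```

View pics/w21.png

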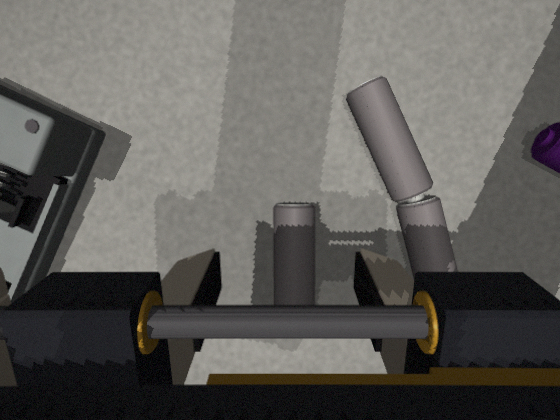

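Emit:
{"fn": "carry_out", "kwargs": {"delta_pos": [[-1,0.12,1],[-1,0.12,1.5],[-1,0.12,1.5],[-0.86,0.1,1],[0,0,0],[0,0,0]], "rotation": [[-0.004,0.003,0],[0,0,0],[0,0,0],[0,0,0],[0,0,0],[0,0,0]]}}

```text
t: 41.4
ee_pos: [542.8, 338.0, 66.3]
eef_rot: [[-0.86, -0.463, -0.216], [-0.449, 0.887, -0.111], [0.243, 0.001, -0.97]]
ft_force: [-0.1, 0.6, 1.0]
gripper_width: 64.3
```

```bash
python3 - <<'E'
from h import *
p,T=pick(538.8,334.1,27.4)
rows(p,T,1); 
cv2.imwrite('pics/w22.png',env.camera('wrist'))
E
```

```text
t 41.4 pos [542.8 338.   66.3] to [544.  336.8   7.3] w 64.3 f [-0.1  0.6  1. ]
rot/row [0.001, -0.002, 0.003]
shift [[-1.49, -0.17, 5.71]]
```

View pics/w22.png

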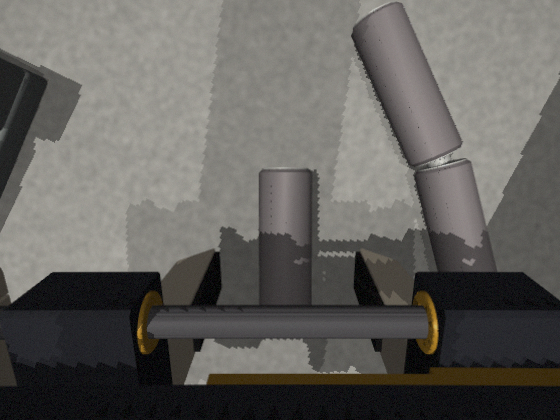

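Emit:
{"fn": "carry_out", "kwargs": {"delta_pos": [[-0.2,-0.05,0.8],[-0.4,-0.05,1.6],[-0.4,-0.05,1.6],[-0.3,0,1.1],[-0.15,0,0.6],[0,0,0],[0,0,0]], "rotation": [[0,0,0.003],[0,0,0],[0,0,0],[0,0,0],[0,0,0],[0,0,0],[0,0,0]]}}

```text
t: 42.15
ee_pos: [544.0, 337.2, 8.3]
eef_rot: [[-0.861, -0.46, -0.215], [-0.447, 0.888, -0.11], [0.242, 0.001, -0.97]]
ft_force: [-0.5, -0.1, -0.3]
gripper_width: 64.4
```

Emit:
{"fn": "carry_out", "kwargs": {"delta_pos": [[0,0,0],[0,0,0],[0,0,0],[0,0,0],[0,0,0]], "rotation": [[0,0,0],[0,0,0],[0,0,0],[0,0,0],[0,0,0]], "grip": 0, "squeeze": 40}}

```text
t: 42.65
ee_pos: [543.9, 337.3, 8.6]
eef_rot: [[-0.861, -0.46, -0.215], [-0.447, 0.888, -0.11], [0.242, 0.001, -0.97]]
ft_force: [0.0, -0.3, 1.5]
gripper_width: 31.4
```

Emit:
{"fn": "carry_out", "kwargs": {"delta_pos": [[0.2,0,-1],[0.5,0,-2],[0.7,0,-3],[0.7,0,-3],[0.7,0,-3],[0.2,0,-1],[0,0,0],[0,0,0]], "rotation": [[0,0,0],[0,0,0],[0,0,0],[0,0,0],[0,0,0],[0,0,0],[0,0,0],[0,0,0]]}}

```text
t: 43.45
ee_pos: [545.4, 338.0, 141.1]
eef_rot: [[-0.861, -0.46, -0.216], [-0.447, 0.888, -0.111], [0.243, 0.001, -0.97]]
ft_force: [-0.7, -0.0, -1.2]
gripper_width: 31.6
```

```bash
python3 - <<'E'
from h import *
print(env.state()['joints'].round(1))
im=env.camera('wrist');cv2.imwrite('pics/w23.png',im)
a=cv2.imread('pics/w12.png')
cv2.imwrite('pics/cmp.png',np.hstack([cv2.resize(x[140:260,230:350],None,fx=3.2,fy=3.2) for x in(a,im)]))
p,T=pose2(-10,150,0,3)
rows(p,T,1)
E
```

```text
[-51.3  42.9  28.9  81.6 -19.8  75.1  98.3]
t 43.5 pos [544.9 337.8 140.3] to [667.4  -3.8 141.3] w 31.6 f [-0.5  0.8 -1.7]
rot/row [-0.102, -0.003, 0.413]
shift [[4.73, -35.97, 1.04]]
```

View pics/cmp.png

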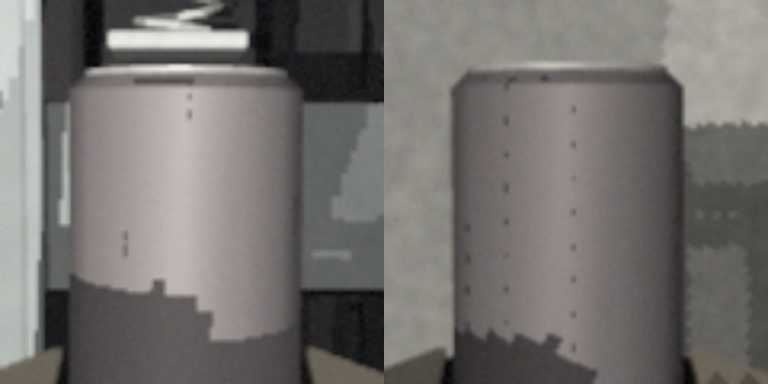

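View pics/w23.png

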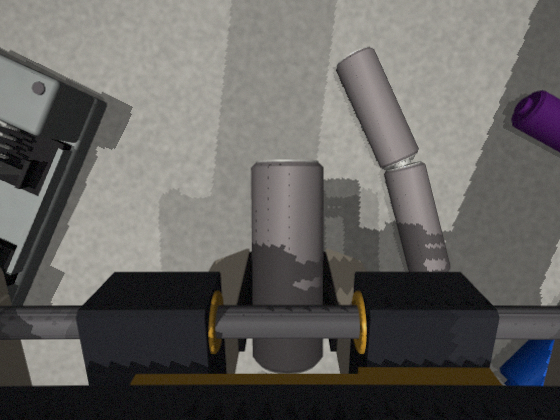

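Emit:
{"fn": "carry_out", "kwargs": {"delta_pos": [[0.2,-1.5,0],[0.4,-3,0.1],[0.5,-4,0.1],[0.5,-4,0.1],[0.5,-4,0.1],[0.5,-4,0.1],[0.5,-4,0.1],[0.5,-4,0.1],[0.5,-3.7,0.1],[0.4,-2.5,0.1],[0.2,-1.3,0],[0,0,0],[0,0,0],[0,0,0],[0,0,0],[0,0,0]], "rotation": [[0,0,0],[0,0,0],[0,0,0],[0,0,0],[0,0,0],[0,0,0],[0,0,0],[0,0,0],[0,0,0],[0,0,0],[-0.025,0,0.104],[-0.025,0,0.103],[-0.026,-0.001,0.103],[-0.026,-0.001,0.103],[0,0,0],[0,0,0]]}}

```text
t: 45.1
ee_pos: [668.5, -4.8, 142.9]
eef_rot: [[-0.969, -0.054, -0.242], [-0.052, 0.999, -0.013], [0.242, -0.0, -0.97]]
ft_force: [-0.7, -0.1, -1.3]
gripper_width: 31.6
```

```bash
python3 - <<'E'
from h import *
print(env.state()['joints'].round(1))
where(3,below=7.7)
q,S=pose2(-12,85,28,3,below=7.7); rows(q,S,6)
E
```

```text
[-22.9  47.2  36.1  76.8 -23.8  78.3 108. ]
t 45.1 F [ -9.3  -1.1 150.4] N [ 85.7  -0.9 150.4] th -0.0 yawerr 0.1 f [-0.7 -0.1 -1.3] w 31.6
t 45.1 pos [668.5  -4.8 142.9] to [663.3  -4.  102.4] w 31.6 f [-0.7 -0.1 -1.3]
rot/row [-0.0, -0.081, 0.0]
shift [[-0.08, 0.02, 0.68], [-0.02, 0.02, 0.68], [0.03, 0.02, 0.68], [0.09, 0.02, 0.68], [0.14, 0.02, 0.67], [0.19, 0.02, 0.65]]
```

```bash
python3 - <<'E'
from h import *
q,S=pose2(-11,70,32,3,below=7.7); rows(q,S,7)
E
```

```text
t 45.1 pos [668.5  -4.8 142.9] to [663.   -4.1  90.8] w 31.6 f [-0.7 -0.1 -1.3]
rot/row [-0.0, -0.08, 0.0]
shift [[-0.1, 0.01, 0.74], [-0.04, 0.01, 0.75], [0.02, 0.01, 0.75], [0.07, 0.01, 0.75], [0.13, 0.01, 0.74], [0.19, 0.01, 0.72], [0.25, 0.01, 0.71]]
```

Emit:
{"fn": "carry_out", "kwargs": {"delta_pos": [[-0.1,0,0.74],[-0.04,0,0.75],[0.02,0,0.75],[0.07,0,0.75],[0.13,0,0.74],[0.19,0.05,0.72],[0.25,0.05,0.71],[0,0,0],[0,0,0]], "rotation": [[0,-0.08,0],[0,-0.08,0],[0,-0.08,0],[0,-0.08,0],[0,-0.08,0],[0,-0.08,0],[0,-0.08,0],[0,0,0],[0,0,0]]}}

```text
t: 46.0
ee_pos: [663.5, -2.2, 91.9]
eef_rot: [[-0.949, -0.054, 0.31], [-0.051, 0.999, 0.018], [-0.31, 0.001, -0.951]]
ft_force: [-0.2, -0.6, -1.1]
gripper_width: 31.7
```

```bash
python3 - <<'E'
from h import *
print(env.state()['joints'].round(1))
where(3,below=7.7)
q,S=pose2(-12,48,32,3,below=7.7); rows(q,S,1)
q2,S2=pose2(-40,47,32,3,below=7.7); rows(q2,S2,1,start=(q,S))
cv2.imwrite('pics/w24.png',env.camera('wrist'))
E
```

```text
[-25.3  31.3  29.8 111.2 -36.3  26.8 122.1]
t 46.0 F [-10.3   1.7  71.1] N [ 70.2   1.8 121.5] th 32.1 yawerr 0.1 f [-0.2 -0.6 -1.1] w 31.7
t 46.0 pos [663.5  -2.2  91.9] to [662.   -4.1  68.8] w 31.7 f [-0.2 -0.6 -1.1]
rot/row [0.001, 0.001, 0.002]
shift [[0.88, -0.18, 2.15]]
t 46.0 pos [663.5  -2.2  91.9] to [634.   -5.6  67.8] w 31.7 f [-0.2 -0.6 -1.1]
rot/row [0.0, 0.0, 0.0]
shift [[2.69, 0.0, -0.77]]
```

View pics/w24.png

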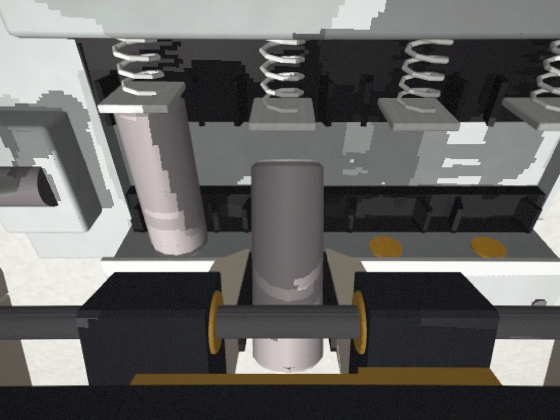

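Emit:
{"fn": "carry_out", "kwargs": {"delta_pos": [[0.2,-0.1,0.5],[0.3,-0.08,0.7],[0.25,0,0.6],[0.13,0,0.3],[0,0,0],[0,0,0]], "rotation": [[0,0,0.002],[0,0,0],[0,0,0],[0,0,0],[0,0,0],[0,0,0]]}}

```text
t: 46.65
ee_pos: [662.1, -4.7, 68.8]
eef_rot: [[-0.949, -0.051, 0.311], [-0.048, 0.999, 0.017], [-0.312, 0.001, -0.95]]
ft_force: [0.2, 0.0, -1.1]
gripper_width: 31.4
```

```bash
python3 - <<'E'
from h import *
print(env.state()['joints'].round(1))
where(3,below=7.7)
q2,S2=pose2(-40,47,32,3,below=7.7); rows(q2,S2,1)
E
```

```text
[-23.1  33.   27.2 111.9 -38.5  24.1 124.4]
t 46.65 F [-11.9  -0.5  47.9] N [68.5 -0.7 98.5] th 32.2 yawerr -0.1 f [ 0.2  0.  -1.1] w 31.4
t 46.65 pos [662.1  -4.7  68.8] to [634.   -5.6  67.8] w 31.4 f [ 0.2  0.  -1.1]
rot/row [0.0, 0.003, -0.002]
shift [[2.7, 0.06, -0.77]]
```

Emit:
{"fn": "carry_out", "kwargs": {"delta_pos": [[0.3,0.05,-0.09],[0.4,0,-0.11],[0.4,0,-0.11],[0.4,0,-0.11],[0.4,0,-0.11],[0.4,0,-0.11],[0.4,0,-0.11],[0.2,0,-0.05],[0,0,0],[0,0,0]], "rotation": [[0,0,0],[0,0,0],[0,0,0],[0,0,0],[0,0,0],[0,0,0],[0,0,0],[0,0,0],[0,0,0],[0,0,0]]}}

```text
t: 47.65
ee_pos: [634.3, -5.6, 69.3]
eef_rot: [[-0.947, -0.051, 0.316], [-0.048, 0.999, 0.017], [-0.317, 0.001, -0.949]]
ft_force: [6.4, 0.3, 1.4]
gripper_width: 31.8
```

```bash
python3 - <<'E'
from h import *
print(env.state()['joints'].round(1))
where(3,below=7.7)
q,S=pose2(-47,47.5,14,3,below=7.7); rows(q,S,6)
q2,S2=pose2(-48,47,0,3,below=7.7); rows(q2,S2,5,start=(q,S))
E
```

```text
[-23.1  30.5  26.5 116.  -39.   21.6 125.6]
t 47.65 F [-39.5   0.   48.1] N [40.6 -0.2 99.1] th 32.5 yawerr -0.1 f [6.4 0.3 1.4] w 31.8
t 47.65 pos [634.3  -5.6  69.3] to [631.1  -5.7  52.6] w 31.8 f [6.4 0.3 1.4]
rot/row [0.0, 0.054, -0.0]
shift [[0.14, 0.0, 0.25], [0.12, 0.0, 0.25], [0.11, 0.0, 0.26], [0.1, 0.0, 0.27], [0.08, 0.0, 0.27], [0.07, 0.0, 0.27]]
t 47.65 pos [634.3  -5.6  69.3] to [629.8  -5.8  39.5] w 31.8 f [6.4 0.3 1.4]
rot/row [-0.0, 0.049, -0.0]
shift [[0.03, 0.0, 0.26], [0.01, 0.0, 0.26], [0.0, 0.0, 0.26], [-0.01, 0.0, 0.26], [-0.03, 0.0, 0.26]]
```

Emit:
{"fn": "carry_out", "kwargs": {"delta_pos": [[0.16,0,0.25],[0.14,0,0.25],[0.12,0,0.26],[0.11,0,0.27],[0.09,0,0.27],[0.08,0,0.27],[0.04,0,0.26],[0.02,0,0.26],[0,0,0.26],[-0.01,0,0.26],[-0.03,0,0.24],[0,0,0],[0,0,0]], "rotation": [[0,0.054,0],[0,0.054,0],[0,0.054,0],[0,0.054,0],[0,0.054,0],[0,0.054,0],[0,0.049,0],[0,0.049,0],[0,0.049,0],[0,0.049,0],[0,0.049,0],[0,0,0],[0,0,0]]}}

```text
t: 48.95
ee_pos: [628.9, -6.0, 38.6]
eef_rot: [[-0.968, -0.051, -0.244], [-0.05, 0.999, -0.012], [0.244, 0.001, -0.97]]
ft_force: [6.4, -0.2, 1.5]
gripper_width: 31.7
```

```bash
python3 - <<'E'
from h import *
print(env.state()['joints'].round(1))
where(3,below=7.7)
q,S=pose2(-31,46.5,0,3,below=7.7); rows(q,S,6)
cv2.imwrite('pics/w25.png',env.camera('wrist'))
E
```

```text
[-23.5  50.6  34.1  86.2 -26.6  66.5 110.5]
t 48.95 F [-48.9  -0.1  46.2] N [46.1 -0.2 45.9] th -0.2 yawerr -0.1 f [ 6.4 -0.2  1.5] w 31.7
t 48.95 pos [628.9  -6.   38.6] to [646.8  -4.9  39. ] w 31.7 f [ 6.4 -0.2  1.5]
rot/row [0.0, -0.0, -0.0]
shift [[-0.29, 0.0, -0.08], [-0.29, 0.0, -0.08], [-0.29, 0.0, -0.08], [-0.29, 0.0, -0.08], [-0.29, 0.0, -0.08], [-0.29, 0.0, -0.08]]
```

View pics/w25.png

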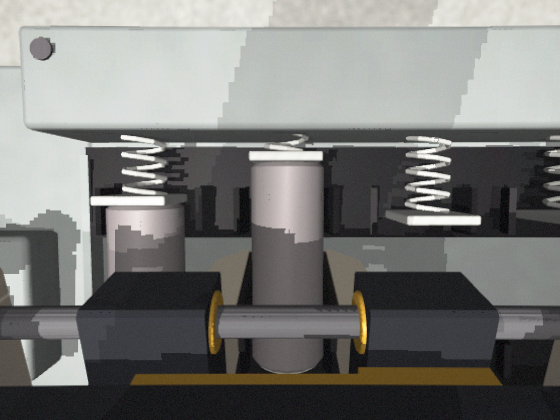

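Emit:
{"fn": "carry_out", "kwargs": {"delta_pos": [[-0.29,0,-0.07],[-0.29,0,-0.07],[-0.29,0,-0.07],[-0.29,0,-0.07],[-0.29,0,-0.08],[-0.25,0,-0.07],[0,0,0],[0,0,0]], "rotation": [[0,0,0],[0,0,0],[0,0,0],[0,0,0],[0,0,0],[0,0,0],[0,0,0],[0,0,0]]}}

```text
t: 49.8
ee_pos: [643.7, -5.3, 38.6]
eef_rot: [[-0.967, -0.05, -0.249], [-0.049, 0.999, -0.012], [0.25, 0.001, -0.968]]
ft_force: [2.4, -0.5, 6.6]
gripper_width: 31.5
```

```bash
python3 - <<'E'
from h import *
where(3,below=7.7)
E
```

```text
t 49.8 F [-34.   -0.1  46.5] N [61.  -0.3 45.7] th -0.5 yawerr -0.1 f [ 2.4 -0.5  6.6] w 31.5
```

Emit:
{"fn": "carry_out", "kwargs": {"delta_pos": [[-0.2,0,-0.09],[-0.15,0,-0.06],[0,0,0],[0,0,0]], "rotation": [[0,0,0],[0,0,0],[0,0,0],[0,0,0]]}}

```text
t: 50.2
ee_pos: [647.0, -5.0, 38.6]
eef_rot: [[-0.967, -0.05, -0.25], [-0.049, 0.999, -0.012], [0.251, 0.001, -0.968]]
ft_force: [-0.5, -0.6, 5.9]
gripper_width: 31.8
```

Emit:
{"fn": "carry_out", "kwargs": {"delta_pos": [[0,0,0],[0,0,0],[0,0,0]], "rotation": [[0,0,0],[0,0,0],[0,0,0]], "grip": 0.53}}

```text
t: 50.5
ee_pos: [646.8, -4.5, 37.7]
eef_rot: [[-0.967, -0.051, -0.251], [-0.049, 0.999, -0.011], [0.251, 0.001, -0.968]]
ft_force: [0.1, -0.0, 0.1]
gripper_width: 48.0
```

Emit:
{"fn": "carry_out", "kwargs": {"delta_pos": [[0,0,-0.5],[0,0,-1],[0,0,-2],[0,0,-3],[0,0,-3],[0,0,-2],[0,0,-0.5],[0,0,0],[0,0,0]], "rotation": [[0,0,0],[0,0,0],[0,0,0],[0,0,0],[0,0,0],[0,0,0],[0,0,0],[0,0,0],[0,0,0]]}}

```text
t: 51.4
ee_pos: [676.7, -3.2, 153.7]
eef_rot: [[-0.967, -0.051, -0.25], [-0.049, 0.999, -0.011], [0.251, 0.001, -0.968]]
ft_force: [0.3, -0.6, 0.5]
gripper_width: 48.7
```

```bash
python3 - <<'E'
from h import *
from g import G
cv2.imwrite('pics/w26.png',env.camera('wrist'))
m=env.camera_model('top');im=env.camera('top');cv2.imwrite('pics/top26.png',im)
cv2.imwrite('pics/top26c.png',cv2.resize(im[190:300,80:240],None,fx=5,fy=5,interpolation=cv2.INTER_CUBIC))
rs=env.regions_of('top','cell1_mid')
print([(np.round(r['location']),round(r['confidence'],2),r['region'].sum(),onz('top',[r['location']],20).round()[0][:2]) for r in rs])
E
```

```text
[(array([183., 264.]), 0.65, np.int64(362), array([425., 356.]))]
```

View pics/w26.png

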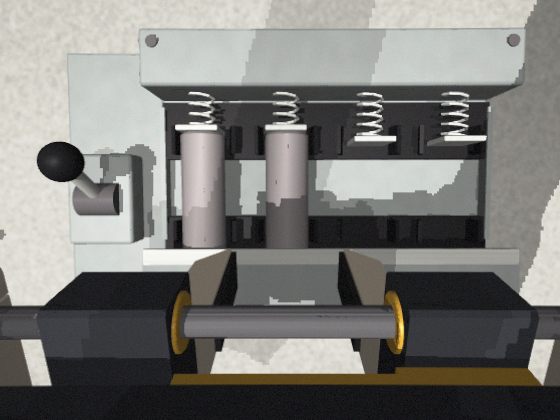

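View pics/top26c.png

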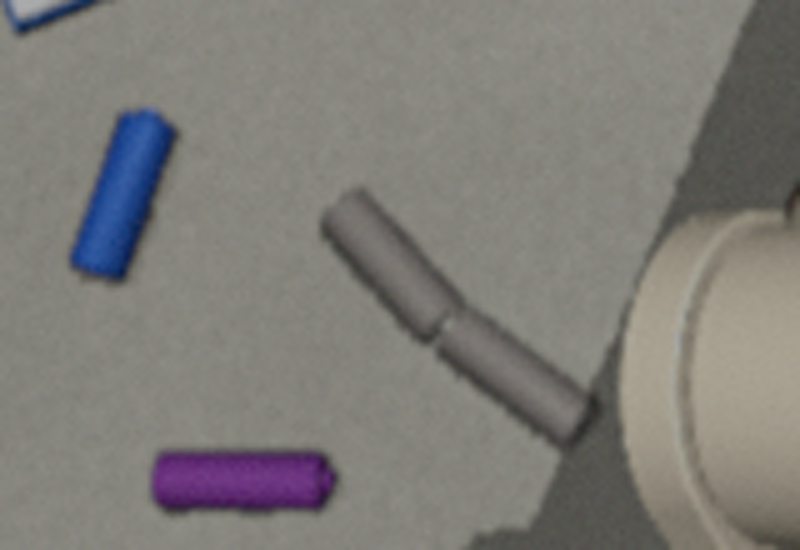

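```bash
python3 - <<'E'
from h import *
m=env.camera_model('top')
c=lambda L:np.array([[80+(x+.5)/5-.5,190+(y+.5)/5-.5] for x,y in L])
polys={'B':[(320,228),(328,212),(335,200),(345,192),(360,190),(467,305),(440,335),(425,342)],'D':[(437,345),(448,322),(465,307),(480,312),(595,400),(572,445)]}
g={'B':(481,423,.69),'D':(420,355,.9)}
for k,p in polys.items():
    M=np.zeros((840,1120),np.uint8);cv2.fillPoly(M,[(c(p)*2+1).astype(np.int32)],1)
    M=cv2.resize(M,(560,420),interpolation=cv2.INTER_AREA)>0
    r,i=fitcell('top',M,g[k],m);print(k,r.round(2),np.degrees(r[2]).round(1),i)
o,rs=cells('top',[g['D']],m);print(o, np.degrees(o[0][0][2]) if o[0] else'')
r=o[0][0]
P,T=pick(r[0],r[1],np.degrees(r[2]))
rows(P+[0,0,110],T,1)
E
```

```text
B [485.48 427.01   0.75] 42.9 0.9356124482600031
D [423.79 354.68   0.93] 53.3 0.8685301796958993
[(array([424.48598125, 356.06601175,   0.93012266]), np.float64(0.8833537706928265))] 53.292102566962015
t 51.6 pos [676.7  -3.3 153.5] to [428.  360.7 117.3] w 48.7 f [0.5 0.3 0.5]
rot/row [0.218, -0.008, -0.852]
shift [[21.34, 37.61, 9.32]]
```

Emit:
{"fn": "carry_out", "kwargs": {"delta_pos": [[0.7,1.3,0],[1.5,2.7,0.4],[2.1,3.6,0.9],[2.1,3.6,1],[2.1,3.6,1],[2.1,3.6,1],[2.1,3.6,1],[2.1,3.6,1],[2.1,3.6,1],[2,3.6,0.9],[1.5,2.7,0.7],[1,1.8,0.4],[0,0,0],[0,0,0],[0,0,0],[0,0,0],[0,0,0],[0,0,0],[0,0,0],[0,0,0]], "rotation": [[0,0,0],[0,0,0],[0,0,0],[0,0,0],[0,0,0],[0,0,0],[0,0,0],[0,0,0],[0,0,0],[0,0,0],[0,0,0],[0,0,0],[0.031,-0.001,-0.122],[0.031,-0.001,-0.122],[0.031,-0.001,-0.122],[0.031,-0.001,-0.122],[0.031,-0.001,-0.122],[0.031,-0.001,-0.122],[0.031,-0.001,-0.122],[0,0,0]], "grip": 0.7}}

```text
t: 53.6
ee_pos: [426.4, 359.2, 118.3]
eef_rot: [[-0.575, -0.805, -0.144], [-0.782, 0.593, -0.193], [0.241, 0.001, -0.97]]
ft_force: [-0.4, 0.0, -0.0]
gripper_width: 64.2
```

```bash
python3 - <<'E'
from h import *
print(env.state()['joints'].round(1))
P,T=pick(424.3,355.6,53.3)
rows(P+[0,0,60],T,1)
cv2.imwrite('pics/w27.png',env.camera('wrist'))
E
```

```text
[-61.7  35.4  24.3  96.5 -11.6  64.9 110.1]
t 53.6 pos [426.4 359.2 118.3] to [427.8 360.3  67.3] w 64.2 f [-0.4  0.  -0. ]
rot/row [-0.0, 0.001, 0.006]
shift [[-1.39, -0.05, 4.91]]
```

View pics/w27.png

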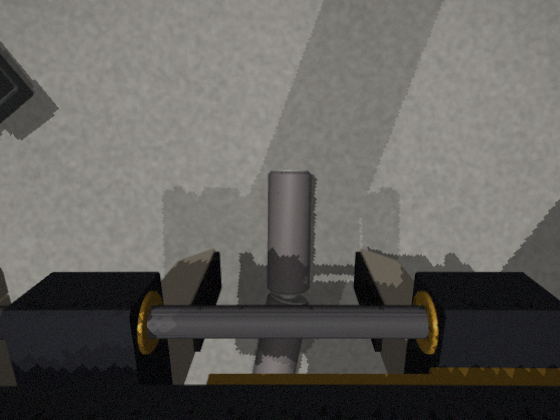

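Emit:
{"fn": "carry_out", "kwargs": {"delta_pos": [[-0.3,0,1],[-0.4,0,1.5],[-0.4,0,1.5],[-0.3,0,0.9],[0,0,0],[0,0,0]], "rotation": [[0,0,0.006],[0,0,0],[0,0,0],[0,0,0],[0,0,0],[0,0,0]]}}

```text
t: 54.25
ee_pos: [429.7, 358.5, 66.8]
eef_rot: [[-0.584, -0.799, -0.144], [-0.775, 0.601, -0.195], [0.242, -0.002, -0.97]]
ft_force: [0.2, 0.1, 1.2]
gripper_width: 63.7
```

```bash
python3 - <<'E'
from h import *
P,T=pick(424.3,355.6,53.3)
rows(P,T,1)
cv2.imwrite('pics/w28.png',env.camera('wrist'))
E
```

```text
t 54.25 pos [429.7 358.5  66.8] to [427.8 360.3   7.3] w 63.7 f [0.2 0.1 1.2]
rot/row [-0.001, -0.0, -0.005]
shift [[-1.47, 0.27, 5.77]]
```

View pics/w28.png

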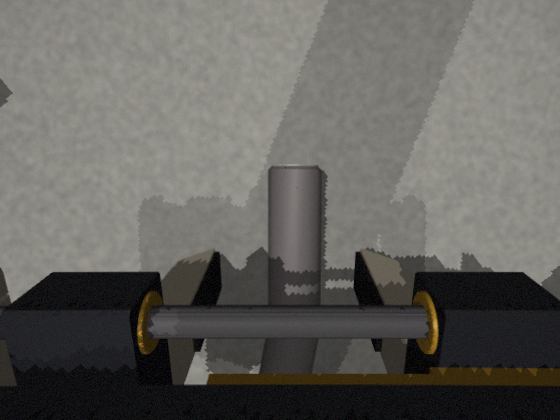

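Emit:
{"fn": "carry_out", "kwargs": {"delta_pos": [[-0.1,0.15,0.8],[-0.4,0.15,1.6],[-0.4,0.05,1.6],[-0.3,0,1.1],[-0.15,0,0.65],[0,0,0],[0,0,0]], "rotation": [[0,0,-0.003],[0,0,0],[0,0,0],[0,0,0],[0,0,0],[0,0,0],[0,0,0]]}}

```text
t: 55.0
ee_pos: [426.6, 360.2, 8.2]
eef_rot: [[-0.581, -0.801, -0.144], [-0.777, 0.599, -0.194], [0.241, -0.001, -0.97]]
ft_force: [0.7, -1.0, 0.4]
gripper_width: 64.5
```

Emit:
{"fn": "carry_out", "kwargs": {"delta_pos": [[0,0,0],[0,0,0],[0,0,0],[0,0,0],[0,0,0]], "rotation": [[0,0,0],[0,0,0],[0,0,0],[0,0,0],[0,0,0]], "grip": 0, "squeeze": 40}}

```text
t: 55.5
ee_pos: [426.5, 360.4, 8.6]
eef_rot: [[-0.581, -0.801, -0.144], [-0.777, 0.599, -0.193], [0.241, -0.001, -0.971]]
ft_force: [-1.0, 0.6, 1.1]
gripper_width: 32.0
```

Emit:
{"fn": "carry_out", "kwargs": {"delta_pos": [[0.2,0,-1],[0.5,0,-2],[0.7,0,-3],[0.7,0,-3],[0.7,0,-3],[0.2,0,-1],[0,0,0],[0,0,0]], "rotation": [[0,0,0],[0,0,0],[0,0,0],[0,0,0],[0,0,0],[0,0,0],[0,0,0],[0,0,0]]}}

```text
t: 56.3
ee_pos: [427.0, 361.9, 140.8]
eef_rot: [[-0.581, -0.801, -0.145], [-0.777, 0.599, -0.194], [0.242, -0.0, -0.97]]
ft_force: [0.0, 0.6, -1.4]
gripper_width: 31.7
```

```bash
python3 - <<'E'
from h import *
print(env.state()['joints'].round(1))
im=env.camera('wrist');cv2.imwrite('pics/w29.png',im)
a=cv2.imread('pics/w12.png')
cv2.imwrite('pics/cmp2.png',np.hstack([cv2.resize(x[140:260,230:350],None,fx=3.2,fy=3.2) for x in(a,im)]))
p,T=pose2(-10,150,0,2,below=7.7)
rows(p,T,1)
E
```

```text
[-62.2  34.   24.9  95.4 -11.2  67.4 109.3]
t 56.35 pos [426.7 361.6 140.3] to [664.4  60.1 142.5] w 31.7 f [-0.6  0.  -1.3]
rot/row [-0.213, -0.001, 0.851]
shift [[9.68, -37.09, 2.21]]
```

View pics/cmp2.png

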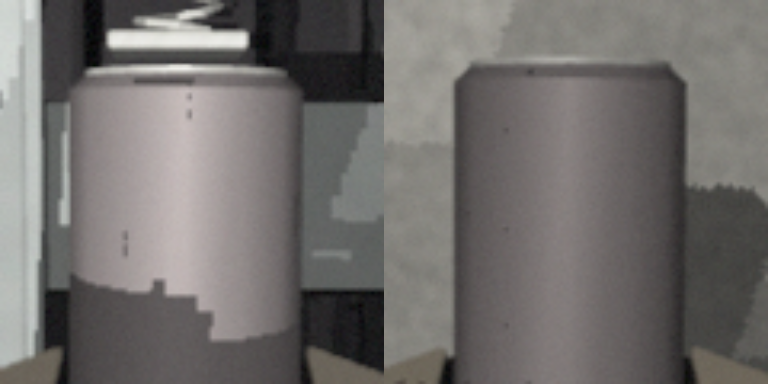

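View pics/w29.png

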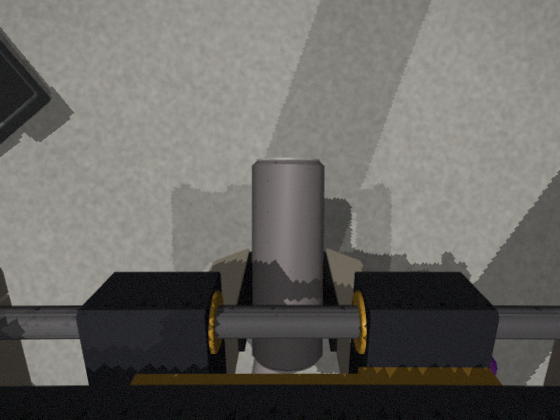

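Emit:
{"fn": "carry_out", "kwargs": {"delta_pos": [[0.4,-1.4,0],[0.7,-2.8,0.2],[1,-3.7,0.2],[1,-3.7,0.2],[1,-3.7,0.2],[1,-3.7,0.2],[1,-3.7,0.2],[1,-3.7,0.2],[1,-3.7,0.3],[0.8,-3.3,0.3],[0.5,-2.3,0.2],[0.3,-1.1,0.1],[0,0,0],[0,0,0],[0,0,0],[0,0,0],[0,0,0],[0,0,0],[0,0,0],[0,0,0]], "rotation": [[0,0,0],[0,0,0],[0,0,0],[0,0,0],[0,0,0],[0,0,0],[0,0,0],[0,0,0],[0,0,0],[0,0,0],[0,0,0],[0,0,0],[-0.03,0,0.122],[-0.03,0,0.122],[-0.03,0,0.122],[-0.03,0,0.122],[-0.03,0,0.122],[-0.03,0,0.122],[-0.03,0,0.121],[0,0,0]]}}

```text
t: 58.35
ee_pos: [662.0, 60.6, 142.2]
eef_rot: [[-0.969, -0.048, -0.241], [-0.046, 0.999, -0.015], [0.242, -0.003, -0.97]]
ft_force: [-0.1, -0.5, -1.2]
gripper_width: 31.9
```

```bash
python3 - <<'E'
from h import *
print(env.state()['joints'].round(1))
where(2,g=9,below=7.7)
q,S=pose2(-11,70,32,2,g=9,below=7.7); rows(q,S,7)
E
```

```text
[-28.3  47.   36.5  77.6 -25.1  78.2 103.2]
t 58.35 F [-13.4   0.8 149.6] N [ 81.6   0.4 149.7] th 0.0 yawerr -0.3 f [-0.1 -0.5 -1.2] w 31.9
t 58.35 pos [662.   60.6 142.2] to [660.4  59.9  91.3] w 31.9 f [-0.1 -0.5 -1.2]
rot/row [-0.001, -0.08, -0.001]
shift [[-0.15, -0.01, 0.71], [-0.1, -0.01, 0.72], [-0.04, -0.01, 0.73], [0.02, -0.01, 0.73], [0.08, -0.01, 0.72], [0.13, -0.01, 0.71], [0.19, -0.01, 0.7]]
```

Emit:
{"fn": "carry_out", "kwargs": {"delta_pos": [[-0.15,0,0.71],[-0.1,0,0.72],[-0.04,0,0.73],[0.02,0,0.73],[0.08,-0.03,0.72],[0.13,-0.03,0.71],[0.19,-0.03,0.7],[0,0,0],[0,0,0]], "rotation": [[0,-0.08,-0.001],[0,-0.08,-0.001],[0,-0.08,-0.001],[0,-0.08,-0.001],[0,-0.08,-0.001],[0,-0.08,-0.001],[0,-0.08,-0.001],[0,0,0],[0,0,0]]}}

```text
t: 59.25
ee_pos: [660.9, 61.8, 92.3]
eef_rot: [[-0.949, -0.06, 0.31], [-0.058, 0.998, 0.017], [-0.31, -0.002, -0.951]]
ft_force: [1.3, -0.5, -1.4]
gripper_width: 31.8
```

```bash
python3 - <<'E'
from h import *
print(env.state()['joints'].round(1))
where(2,g=9,below=7.7)
q,S=pose2(-12,48,32,2,g=9,below=7.7); rows(q,S,1)
E
```

```text
[-33.9  31.9  32.3 111.3 -34.8  26.5 114.6]
t 59.25 F [-10.4   1.5  70.9] N [ 70.1   2.2 121.4] th 32.1 yawerr 0.5 f [ 1.3 -0.5 -1.4] w 31.8
t 59.25 pos [660.9  61.8  92.3] to [659.4  59.8  69.3] w 31.8 f [ 1.3 -0.5 -1.4]
rot/row [0.0, 0.001, 0.008]
shift [[0.87, -0.18, 2.14]]
```

Then push back in the same pattern as lane 3.

Emit:
{"fn": "carry_out", "kwargs": {"delta_pos": [[0.2,-0.1,0.5],[0.3,-0.08,0.7],[0.25,0,0.6],[0.12,0,0.34],[0,0,0],[0,0,0]], "rotation": [[0,0,0.008],[0,0,0],[0,0,0],[0,0,0],[0,0,0],[0,0,0]]}}

```text
t: 59.85
ee_pos: [660.0, 58.8, 69.0]
eef_rot: [[-0.949, -0.05, 0.312], [-0.047, 0.999, 0.015], [-0.312, -0.0, -0.95]]
ft_force: [-0.2, 0.7, -0.7]
gripper_width: 31.4
```

```bash
python3 - <<'E'
from h import *
where(2,g=9,below=7.7)
q2,S2=pose2(-40,47.5,32,2,g=9,below=7.7); rows(q2,S2,1)
E
```

```text
t 59.85 F [-11.4  -0.9  47.6] N [69.  -1.1 98.2] th 32.2 yawerr -0.1 f [-0.2  0.7 -0.7] w 31.4
t 59.85 pos [660.   58.8  69. ] to [631.5  58.4  68.8] w 31.4 f [-0.2  0.7 -0.7]
rot/row [-0.001, 0.004, -0.002]
shift [[2.71, 0.1, -0.87]]
```

Emit:
{"fn": "carry_out", "kwargs": {"delta_pos": [[0.3,0.08,-0.1],[0.4,0,-0.13],[0.4,0,-0.13],[0.4,0,-0.13],[0.4,0,-0.13],[0.4,0,-0.13],[0.4,0,-0.1],[0.2,0,-0.05],[0,0,0],[0,0,0]], "rotation": [[0,0,0],[0,0,0],[0,0,0],[0,0,0],[0,0,0],[0,0,0],[0,0,0],[0,0,0],[0,0,0],[0,0,0]]}}

```text
t: 60.85
ee_pos: [631.5, 58.4, 70.1]
eef_rot: [[-0.947, -0.05, 0.316], [-0.047, 0.999, 0.016], [-0.317, -0.0, -0.949]]
ft_force: [5.5, 0.4, -1.7]
gripper_width: 31.5
```

```bash
python3 - <<'E'
from h import *
where(2,g=9,below=7.7)
q,S=pose2(-47,47.5,14,2,g=9,below=7.7); rows(q,S,6)
q2,S2=pose2(-48,47,0,2,g=9,below=7.7); rows(q2,S2,5,start=(q,S))
E
```

```text
t 60.85 F [-39.9   0.1  48.4] N [40.3 -0.1 99.4] th 32.5 yawerr -0.2 f [ 5.5  0.4 -1.7] w 31.5
t 60.85 pos [631.5  58.4  70.1] to [628.7  58.2  52.9] w 31.5 f [ 5.5  0.4 -1.7]
rot/row [-0.0, 0.054, -0.0]
shift [[0.13, -0.0, 0.26], [0.12, -0.0, 0.26], [0.11, -0.0, 0.27], [0.09, -0.0, 0.28], [0.08, -0.0, 0.28], [0.06, -0.0, 0.28]]
t 60.85 pos [631.5  58.4  70.1] to [627.5  58.2  39.5] w 31.5 f [ 5.5  0.4 -1.7]
rot/row [-0.0, 0.049, -0.0]
shift [[0.03, 0.0, 0.27], [0.01, 0.0, 0.27], [-0.0, 0.0, 0.27], [-0.01, 0.0, 0.27], [-0.03, 0.0, 0.27]]
```

Emit:
{"fn": "carry_out", "kwargs": {"delta_pos": [[0.15,0,0.26],[0.14,0,0.26],[0.12,0,0.27],[0.11,0,0.28],[0.09,0,0.28],[0.08,0,0.28],[0.04,0,0.27],[0.02,0,0.27],[0,0,0.27],[-0.01,0,0.26],[-0.03,0,0.22],[0,0,0],[0,0,0]], "rotation": [[0,0.054,0],[0,0.054,0],[0,0.054,0],[0,0.054,0],[0,0.054,0],[0,0.054,0],[0,0.049,0],[0,0.049,0],[0,0.049,0],[0,0.049,0],[0,0.049,0],[0,0,0],[0,0,0]]}}

```text
t: 62.15
ee_pos: [626.7, 58.2, 38.6]
eef_rot: [[-0.969, -0.05, -0.243], [-0.049, 0.999, -0.013], [0.244, -0.0, -0.97]]
ft_force: [7.0, 1.1, -1.8]
gripper_width: 31.5
```

```bash
python3 - <<'E'
from h import *
where(2,g=9,below=7.7)
q,S=pose2(-30.5,46.5,0,2,g=9,below=7.7); rows(q,S,6)
cv2.imwrite('pics/w30.png',env.camera('wrist'))
E
```

```text
t 62.15 F [-48.7   0.2  46.2] N [46.3  0.  46. ] th -0.1 yawerr -0.1 f [ 7.   1.1 -1.8] w 31.5
t 62.15 pos [626.7  58.2  38.6] to [644.9  59.1  39. ] w 31.5 f [ 7.   1.1 -1.8]
rot/row [0.0, -0.0, -0.0]
shift [[-0.29, -0.0, -0.08], [-0.29, -0.0, -0.08], [-0.29, -0.0, -0.08], [-0.29, -0.0, -0.08], [-0.29, -0.0, -0.08], [-0.29, -0.0, -0.08]]
```

View pics/w30.png

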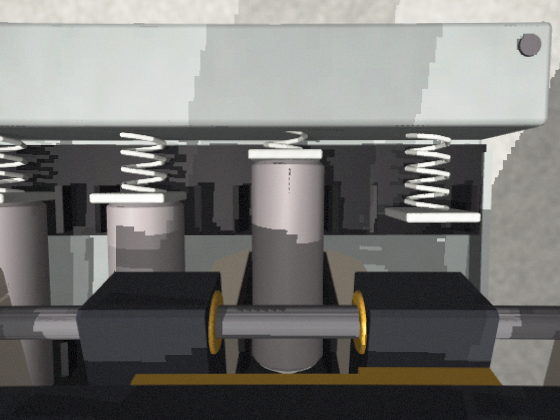

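Emit:
{"fn": "carry_out", "kwargs": {"delta_pos": [[-0.29,0,-0.07],[-0.29,0,-0.07],[-0.29,0,-0.07],[-0.29,0,-0.08],[-0.29,0,-0.08],[-0.29,0,-0.09],[-0.2,0,-0.07],[-0.1,0,-0.03],[0,0,0],[0,0,0]], "rotation": [[0,0,0],[0,0,0],[0,0,0],[0,0,0],[0,0,0],[0,0,0],[0,0,0],[0,0,0],[0,0,0],[0,0,0]]}}

```text
t: 63.2
ee_pos: [644.4, 59.1, 38.6]
eef_rot: [[-0.967, -0.05, -0.25], [-0.048, 0.999, -0.012], [0.25, 0.0, -0.968]]
ft_force: [-0.6, 0.3, 1.0]
gripper_width: 31.5
```

```bash
python3 - <<'E'
from h import *
where(2,g=9,below=7.7)
E
```

```text
t 63.2 F [-31.    0.2  46.6] N [64.  -0.1 45.7] th -0.5 yawerr -0.2 f [-0.6  0.3  1. ] w 31.5
```

Emit:
{"fn": "carry_out", "kwargs": {"delta_pos": [[0,0,0],[0,0,0],[0,0,0]], "rotation": [[0,0,0],[0,0,0],[0,0,0]], "grip": 0.53}}

```text
t: 63.5
ee_pos: [645.1, 59.2, 38.8]
eef_rot: [[-0.967, -0.05, -0.249], [-0.048, 0.999, -0.012], [0.249, 0.0, -0.969]]
ft_force: [0.2, 0.2, -0.9]
gripper_width: 48.1
```

Emit:
{"fn": "carry_out", "kwargs": {"delta_pos": [[0,0,-0.5],[0,0,-1],[0,0,-2],[0,0,-3],[0,0,-3],[0,0,-2],[0,0,-0.5],[0,0,0],[0,0,0]], "rotation": [[0,0,0],[0,0,0],[0,0,0],[0,0,0],[0,0,0],[0,0,0],[0,0,0],[0,0,0],[0,0,0]]}}

```text
t: 64.4
ee_pos: [674.3, 60.7, 154.1]
eef_rot: [[-0.967, -0.05, -0.25], [-0.048, 0.999, -0.012], [0.25, 0.0, -0.968]]
ft_force: [-0.2, 0.5, 0.1]
gripper_width: 48.3
```

```bash
python3 - <<'E'
from h import *
cv2.imwrite('pics/w31.png',env.camera('wrist'))
m=env.camera_model('top');im=env.camera('top');cv2.imwrite('pics/top31.png',im)
cv2.imwrite('pics/top31c.png',cv2.resize(im[190:300,80:240],None,fx=4,fy=4,interpolation=cv2.INTER_CUBIC))
g=(484,425,.72)
o,rs=cells('top',[g],m);print(o,[(np.round(r['location']),round(r['confidence'],2)) for r in rs])
P,T=pick(484.5,426,42)
rows(P+[0,0,110],T,1)
E
```

```text
[None] [(array([290., 186.]), 0.69)]
t 64.55 pos [674.1  60.7 153.7] to [488.8 429.9 117.3] w 49.0 f [ 0.1 -0.7 -0.6]
rot/row [0.168, -0.009, -0.662]
shift [[15.22, 37.79, 7.7]]
```

View pics/w31.png

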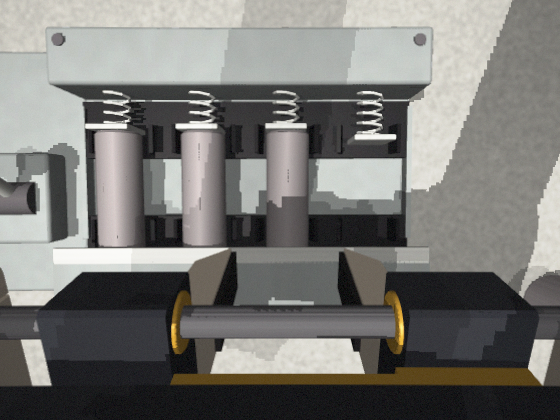

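View pics/top31c.png

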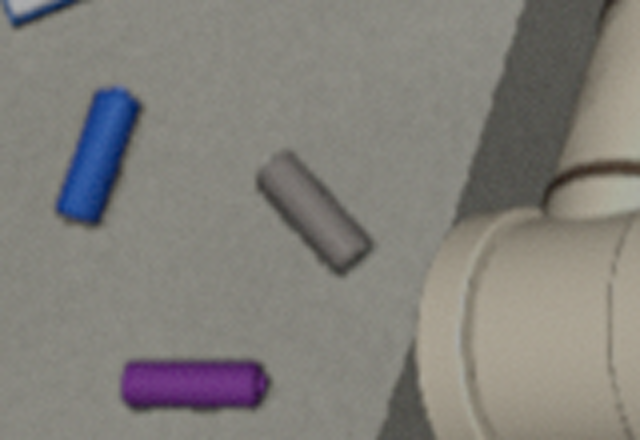

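Emit:
{"fn": "carry_out", "kwargs": {"delta_pos": [[0.5,1.3,0.1],[1,2.6,0.4],[1.5,3.7,0.7],[1.5,3.7,0.8],[1.5,3.7,0.8],[1.5,3.7,0.8],[1.5,3.7,0.8],[1.5,3.7,0.8],[1.5,3.7,0.8],[1.5,3.7,0.8],[1.2,2.8,0.6],[0.5,1.5,0.3],[0,0,0],[0,0,0],[0,0,0],[0,0,0],[0,0,0],[0,0,0],[0,0,0]], "rotation": [[0,0,0],[0,0,0],[0,0,0],[0,0,0],[0,0,0],[0,0,0],[0,0,0],[0,0,0],[0,0,0],[0,0,0],[0,0,0],[0,0,0],[0.034,-0.002,-0.132],[0.034,-0.002,-0.132],[0.034,-0.002,-0.132],[0.034,-0.002,-0.132],[0.033,-0.002,-0.132],[0,0,0],[0,0,0]], "grip": 0.7}}

```text
t: 66.45
ee_pos: [490.2, 429.4, 118.2]
eef_rot: [[-0.726, -0.665, -0.177], [-0.645, 0.747, -0.162], [0.24, -0.003, -0.971]]
ft_force: [-0.4, -0.2, -0.7]
gripper_width: 64.4
```

```bash
python3 - <<'E'
from h import *
P,T=pick(484.5,426,42)
rows(P+[0,0,60],T,1)
m=env.camera_model('wrist');cv2.imwrite('pics/w32.png',env.camera('wrist'))
E
```

```text
t 66.45 pos [490.2 429.4 118.2] to [488.8 429.9  67.3] w 64.4 f [-0.4 -0.2 -0.7]
rot/row [-0.002, 0.002, -0.006]
shift [[-1.15, 0.15, 4.96]]
```

View pics/w32.png

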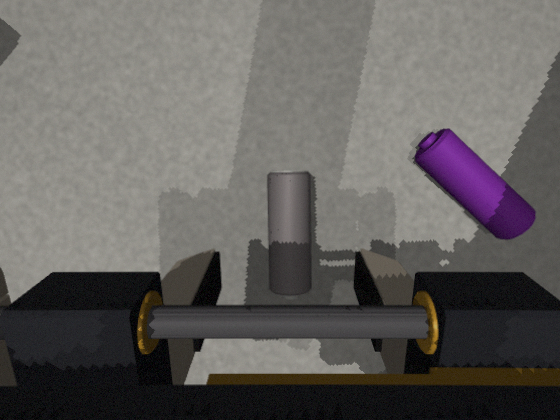

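Emit:
{"fn": "carry_out", "kwargs": {"delta_pos": [[-0.3,0.05,1],[-0.5,0.05,2],[-0.5,0,2],[-0.5,0,2],[-0.4,0,1.6],[-0.3,0,1.2],[-0.15,0,0.6],[-0.05,0,0.3],[0,0,0],[0,0,0]], "rotation": [[0,0,0],[0,0,0],[0,0,0],[0,0,0],[0,0,0],[0,0,0],[0,0,0],[0,0,0],[0,0,0],[0,0,0]]}}

```text
t: 67.5
ee_pos: [490.7, 431.2, 8.7]
eef_rot: [[-0.723, -0.668, -0.175], [-0.648, 0.744, -0.161], [0.238, -0.003, -0.971]]
ft_force: [0.8, -0.8, 0.4]
gripper_width: 64.1
```

Emit:
{"fn": "carry_out", "kwargs": {"delta_pos": [[0,0,0],[0,0,0],[0,0,0],[0,0,0],[0,0,0]], "rotation": [[0,0,0],[0,0,0],[0,0,0],[0,0,0],[0,0,0]], "grip": 0, "squeeze": 40}}

```text
t: 68.0
ee_pos: [490.2, 430.8, 8.0]
eef_rot: [[-0.723, -0.668, -0.176], [-0.648, 0.744, -0.162], [0.24, -0.003, -0.971]]
ft_force: [-0.0, -0.0, 0.5]
gripper_width: 31.7
```

Emit:
{"fn": "carry_out", "kwargs": {"delta_pos": [[0.2,0,-1],[0.5,0,-2],[0.7,0,-3],[0.7,0,-3],[0.7,0,-3],[0.2,0,-1],[0,0,0],[0,0,0]], "rotation": [[0,0,0],[0,0,0],[0,0,0],[0,0,0],[0,0,0],[0,0,0],[0,0,0],[0,0,0]]}}

```text
t: 68.8
ee_pos: [490.8, 432.2, 140.6]
eef_rot: [[-0.723, -0.668, -0.177], [-0.648, 0.744, -0.162], [0.24, -0.003, -0.971]]
ft_force: [0.1, -0.5, -2.3]
gripper_width: 31.3
```

```bash
python3 - <<'E'
from h import *
print(env.state()['joints'].round(1))
im=env.camera('wrist');cv2.imwrite('pics/w33.png',im)
a=cv2.imread('pics/w29.png')
cv2.imwrite('pics/cmp3.png',np.hstack([cv2.resize(x[140:260,230:350],None,fx=3.2,fy=3.2) for x in(a,im)]))
p,T=pose2(-11,150,0,1,g=9,below=8)
rows(p,T,1)
E
```

```text
[-59.8  43.6  26.6  79.4 -17.4  75.4 100.9]
t 68.85 pos [490.4 431.9 139.8] to [661.  124.  142.2] w 31.5 f [ 0.   0.3 -2.1]
rot/row [-0.167, 0.001, 0.658]
shift [[7.66, -34.31, 1.76]]
```

View pics/cmp3.png

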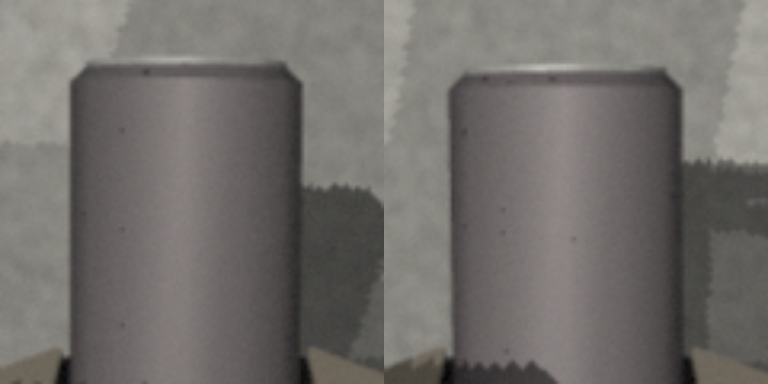

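Emit:
{"fn": "carry_out", "kwargs": {"delta_pos": [[0.3,-1.4,0],[0.6,-2.8,0.2],[0.8,-3.6,0.2],[0.8,-3.6,0.2],[0.8,-3.6,0.2],[0.8,-3.6,0.2],[0.8,-3.6,0.2],[0.8,-3.6,0.2],[0.8,-3.5,0.2],[0.6,-2.6,0.1],[0.3,-1.4,0],[0.2,-0.6,0],[0,0,0],[0,0,0],[0,0,0],[0,0,0],[0,0,0],[0,0,0],[0,0,0]], "rotation": [[0,0,0],[0,0,0],[0,0,0],[0,0,0],[0,0,0],[0,0,0],[0,0,0],[0,0,0],[0,0,0],[0,0,0],[0,0,0],[0,0,0],[-0.033,0,0.132],[-0.033,0,0.132],[-0.033,0,0.132],[-0.033,0,0.131],[-0.033,0,0.131],[0,0,0],[0,0,0]]}}

```text
t: 70.75
ee_pos: [659.3, 129.2, 143.6]
eef_rot: [[-0.969, -0.058, -0.239], [-0.056, 0.998, -0.013], [0.239, 0.001, -0.971]]
ft_force: [-0.1, -0.3, -1.6]
gripper_width: 31.8
```

```bash
python3 - <<'E'
from h import *
print(env.state()['joints'].round(1))
where(1,g=8,below=8.2)
q,S=pose2(-11,70,32,1,g=8,below=8.2); rows(q,S,7)
E
```

```text
[-32.9  47.3  35.8  76.4 -26.1  78.8  98.6]
t 70.75 F [-11.4   5.  151.4] N [ 83.6   5.5 151.7] th 0.2 yawerr 0.3 f [-0.1 -0.3 -1.6] w 31.8
t 70.75 pos [659.3 129.2 143.6] to [656.4 123.8  90.3] w 31.8 f [-0.1 -0.3 -1.6]
rot/row [0.0, -0.079, 0.001]
shift [[-0.14, -0.08, 0.75], [-0.08, -0.08, 0.76], [-0.02, -0.08, 0.76], [0.04, -0.08, 0.76], [0.1, -0.08, 0.76], [0.16, -0.08, 0.75], [0.22, -0.08, 0.73]]
```

Emit:
{"fn": "carry_out", "kwargs": {"delta_pos": [[-0.14,-0.08,0.75],[-0.08,-0.08,0.76],[-0.02,-0.08,0.76],[0.04,-0.08,0.76],[0.1,-0.08,0.76],[0.16,-0.08,0.75],[0.22,-0.08,0.73],[0,0,0],[0,0,0]], "rotation": [[0,-0.079,0.001],[0,-0.079,0.001],[0,-0.079,0.001],[0,-0.079,0.001],[0,-0.079,0.001],[0,-0.079,0],[0,-0.079,0],[0,0,0],[0,0,0]]}}

```text
t: 71.65
ee_pos: [656.6, 123.9, 90.9]
eef_rot: [[-0.951, -0.051, 0.305], [-0.049, 0.999, 0.016], [-0.305, 0.0, -0.952]]
ft_force: [0.2, 0.6, -0.8]
gripper_width: 31.6
```

```bash
python3 - <<'E'
from h import *
print(env.state()['joints'].round(1))
where(1,g=8,below=8.2)
q,S=pose2(-12,48,32,1,g=8,below=8.2); rows(q,S,1)
E
```

```text
[-41.5  33.2  34.3 110.3 -33.2  27.1 106.2]
t 71.65 F [-10.9   0.2  70.8] N [6.990e+01 1.000e-01 1.208e+02] th 31.8 yawerr -0.1 f [ 0.2  0.6 -0.8] w 31.6
t 71.65 pos [656.6 123.9  90.9] to [655.4 123.7  68.3] w 31.6 f [ 0.2  0.6 -0.8]
rot/row [0.0, -0.004, -0.001]
shift [[0.81, -0.02, 2.12]]
```

Emit:
{"fn": "carry_out", "kwargs": {"delta_pos": [[0.2,0,0.5],[0.28,0,0.7],[0.23,0,0.6],[0.1,0,0.32],[0,0,0],[0,0,0]], "rotation": [[0,-0.004,0],[0,0,0],[0,0,0],[0,0,0],[0,0,0],[0,0,0]]}}

```text
t: 72.25
ee_pos: [656.0, 122.0, 67.8]
eef_rot: [[-0.949, -0.047, 0.31], [-0.045, 0.999, 0.014], [-0.311, -0.0, -0.951]]
ft_force: [0.7, -0.5, -1.2]
gripper_width: 31.7
```

```bash
python3 - <<'E'
from h import *
where(1,g=8,below=8.2)
q2,S2=pose2(-40,47.5,32,1,g=8,below=8.2); rows(q2,S2,1)
E
```

```text
t 72.25 F [-11.5  -1.6  47.4] N [69.  -1.9 97.9] th 32.1 yawerr -0.3 f [ 0.7 -0.5 -1.2] w 31.7
t 72.25 pos [656.  122.   67.8] to [627.4 122.3  67.8] w 31.7 f [ 0.7 -0.5 -1.2]
rot/row [-0.002, 0.002, -0.004]
shift [[2.71, 0.17, -0.88]]
```

Emit:
{"fn": "carry_out", "kwargs": {"delta_pos": [[0.3,0.1,-0.1],[0.4,0.06,-0.13],[0.4,0,-0.13],[0.4,0,-0.13],[0.4,0,-0.13],[0.4,0,-0.13],[0.4,0,-0.1],[0.2,0,-0.05],[0,0,0],[0,0,0]], "rotation": [[0,0,-0.004],[0,0,0],[0,0,0],[0,0,0],[0,0,0],[0,0,0],[0,0,0],[0,0,0],[0,0,0],[0,0,0]]}}

```text
t: 73.25
ee_pos: [627.5, 122.1, 68.9]
eef_rot: [[-0.948, -0.051, 0.315], [-0.049, 0.999, 0.015], [-0.315, -0.002, -0.949]]
ft_force: [5.9, -0.2, -0.9]
gripper_width: 31.5
```

```bash
python3 - <<'E'
from h import *
where(1,g=8,below=8.2)
q,S=pose2(-47,47.5,14,1,g=8,below=8.2); rows(q,S,6)
q2,S2=pose2(-48,47,0,1,g=8,below=8.2); rows(q2,S2,5,start=(q,S))
E
```

```text
t 73.25 F [-39.8  -0.1  48.3] N [40.4 -0.1 99.2] th 32.4 yawerr -0.0 f [ 5.9 -0.2 -0.9] w 31.5
t 73.25 pos [627.5 122.1  68.9] to [624.4 122.1  52.1] w 31.5 f [ 5.9 -0.2 -0.9]
rot/row [-0.0, 0.053, -0.0]
shift [[0.14, 0.0, 0.25], [0.12, 0.0, 0.26], [0.11, 0.0, 0.26], [0.1, 0.0, 0.27], [0.08, 0.0, 0.27], [0.07, 0.0, 0.28]]
t 73.25 pos [627.5 122.1  68.9] to [623. 122.  39.] w 31.5 f [ 5.9 -0.2 -0.9]
rot/row [-0.0, 0.049, -0.0]
shift [[0.03, -0.0, 0.26], [0.02, -0.0, 0.26], [0.0, -0.0, 0.26], [-0.01, -0.0, 0.26], [-0.02, -0.0, 0.26]]
```

Emit:
{"fn": "carry_out", "kwargs": {"delta_pos": [[0.16,0,0.25],[0.14,0,0.26],[0.12,0,0.26],[0.11,0,0.27],[0.09,0,0.27],[0.08,0,0.28],[0.04,0,0.26],[0.02,0,0.26],[0,0,0.26],[-0.01,0,0.25],[-0.02,0,0.22],[0,0,0],[0,0,0]], "rotation": [[0,0.053,0],[0,0.053,0],[0,0.053,0],[0,0.053,0],[0,0.053,0],[0,0.053,0],[0,0.049,0],[0,0.049,0],[0,0.049,0],[0,0.049,0],[0,0.049,0],[0,0,0],[0,0,0]]}}

```text
t: 74.55
ee_pos: [622.4, 121.8, 38.3]
eef_rot: [[-0.97, -0.052, -0.239], [-0.05, 0.999, -0.014], [0.24, -0.002, -0.971]]
ft_force: [6.7, -1.2, -2.6]
gripper_width: 31.7
```

```bash
python3 - <<'E'
from h import *
where(1,g=8,below=8.2)
q,S=pose2(-30.5,46.5,0,1,g=8,below=8.2); rows(q,S,6)
E
```

```text
t 74.55 F [-48.6  -0.2  46.1] N [46.4 -0.2 46.3] th 0.1 yawerr -0.0 f [ 6.7 -1.2 -2.6] w 31.7
t 74.55 pos [622.4 121.8  38.3] to [640.5 122.9  38.5] w 31.7 f [ 6.7 -1.2 -2.6]
rot/row [-0.0, 0.0, -0.0]
shift [[-0.29, 0.0, -0.08], [-0.29, 0.0, -0.08], [-0.29, 0.0, -0.08], [-0.29, 0.0, -0.08], [-0.29, 0.0, -0.08], [-0.29, 0.0, -0.08]]
```

Emit:
{"fn": "carry_out", "kwargs": {"delta_pos": [[-0.29,0,-0.07],[-0.29,0,-0.07],[-0.29,0,-0.07],[-0.29,0,-0.08],[-0.29,0,-0.08],[-0.29,0,-0.09],[-0.2,0,-0.07],[-0.1,0,-0.03],[0,0,0],[0,0,0]], "rotation": [[0,0,0],[0,0,0],[0,0,0],[0,0,0],[0,0,0],[0,0,0],[0,0,0],[0,0,0],[0,0,0],[0,0,0]]}}

```text
t: 75.55
ee_pos: [640.1, 122.9, 38.3]
eef_rot: [[-0.968, -0.051, -0.246], [-0.049, 0.999, -0.014], [0.246, -0.001, -0.969]]
ft_force: [0.1, -1.7, -0.9]
gripper_width: 31.8
```

Emit:
{"fn": "carry_out", "kwargs": {"delta_pos": [[0,0,0],[0,0,0],[0,0,0]], "rotation": [[0,0,0],[0,0,0],[0,0,0]], "grip": 0.53}}

```text
t: 75.85
ee_pos: [641.0, 123.7, 38.6]
eef_rot: [[-0.968, -0.052, -0.244], [-0.05, 0.999, -0.013], [0.245, -0.001, -0.97]]
ft_force: [0.9, -0.0, 0.8]
gripper_width: 47.8
```

Emit:
{"fn": "carry_out", "kwargs": {"delta_pos": [[0,0,-0.5],[0,0,-1],[0,0,-2],[0,0,-3],[0,0,-3],[0,0,-2],[0,0,-0.5],[0,0,0],[0,0,0]], "rotation": [[0,0,0],[0,0,0],[0,0,0],[0,0,0],[0,0,0],[0,0,0],[0,0,0],[0,0,0],[0,0,0]]}}

```text
t: 76.75
ee_pos: [669.6, 124.8, 153.9]
eef_rot: [[-0.968, -0.051, -0.246], [-0.05, 0.999, -0.014], [0.246, -0.001, -0.969]]
ft_force: [0.2, 0.8, -0.0]
gripper_width: 48.7
```

```bash
python3 - <<'E'
from h import *
cv2.imwrite('pics/w40.png',env.camera('wrist'))
im=env.camera('scene');cv2.imwrite('pics/s40.png',im)
go([640,20,250],183)
E
```

```text
t 76.85 pos [669.3 124.8 153.3] w 48.2 f [0.1 0.4 0.5]
rot [-0.001 -0.25  -0.001] shift cm [  3.47 -10.32  -9.67]
```

View pics/w40.png

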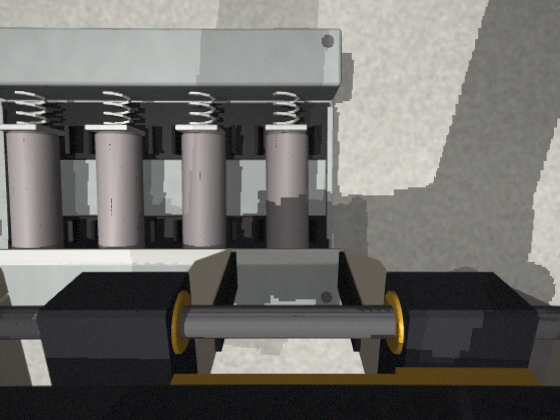

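View pics/s40.png

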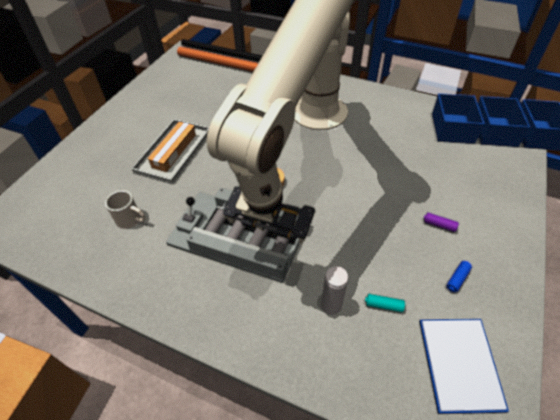

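```bash
python3 - <<'E'
from h import *
np.set_printoptions(precision=1,suppress=True)
m=env.camera_model('wrist');im=env.camera('wrist')
cv2.imwrite('pics/w41c.png',cv2.resize(im[80:270,0:345],None,fx=2.3,fy=2.3,interpolation=cv2.INTER_CUBIC))
print(toC(onz('wrist',[(30,129.5),(115,129.5),(201,129.5),(286,129)],65,m)))
E
```

```text
[[-30.7 -84.6  65. ]
 [-30.8 -25.   65. ]
 [-30.9  35.8  65. ]
 [-31.1  96.2  65. ]]
```

View pics/w41c.png

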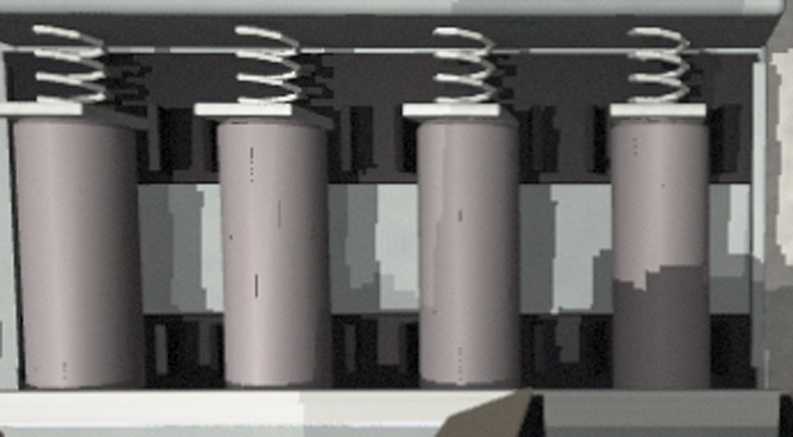

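```bash
python3 - <<'E'
from h import *
p=frC([-50,-177,150]);print(p)
go(p,183)
E
```

```text
[ 584.33198752 -153.37422546  150.        ]
t 76.9 pos [669.4 124.8 153.4] w 49.1 f [0.1 0.5 0.7]
rot [-0.002 -0.249 -0.001] shift cm [  9.95 -27.33   0.34]
```

Emit:
{"fn": "carry_out", "kwargs": {"delta_pos": [[0,0,0],[0,0,0],[0.5,-1.2,0],[1,-2.6,0],[1.3,-3.5,0],[1.3,-3.5,0],[1.3,-3.5,0],[1.3,-3.5,0],[1.3,-3.5,0],[1,-3,0],[0.6,-2,0],[0.3,-1,0],[0,0,0],[0,0,0]], "rotation": [[0,-0.125,0],[0,-0.124,0],[0,0,0],[0,0,0],[0,0,0],[0,0,0],[0,0,0],[0,0,0],[0,0,0],[0,0,0],[0,0,0],[0,0,0],[0,0,0],[0,0,0]], "grip": 0, "squeeze": 20}}

```text
t: 78.3
ee_pos: [586.2, -151.9, 154.9]
eef_rot: [[-0.999, -0.052, 0.002], [-0.052, 0.999, -0.0], [-0.002, -0.0, -1.0]]
ft_force: [0.0, 0.5, 0.2]
gripper_width: 0.6
```

```bash
python3 - <<'E'
from h import *
p=frC([-50,-177,82])
go(p,183);print(toC(env.state()['ee_pos']))
cv2.imwrite('pics/w42.png',env.camera('wrist'))
E
```

```text
t 78.3 pos [ 586.2 -151.9  154.9] w 0.6 f [0.  0.5 0.2]
rot [-0.     0.002  0.   ] shift cm [ 0.19 -0.13  7.29]
[ -48.06950233 -175.65397034  154.89100885]
```

View pics/w42.png

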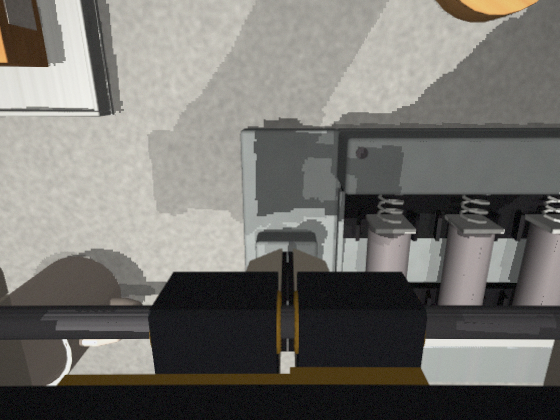

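Emit:
{"fn": "carry_out", "kwargs": {"delta_pos": [[0.2,-0.1,1.5],[0,0,2],[0,0,2],[0,0,1.3],[0,0,0.5],[0,0,0],[-1,0,0],[-1,0,0],[0,0,0]], "rotation": [[0,0,0],[0,0,0],[0,0,0],[0,0,0],[0,0,0],[0,0,0],[0,0,0],[0,0,0],[0,0,0]]}}

```text
t: 79.25
ee_pos: [606.4, -152.9, 83.1]
eef_rot: [[-0.999, -0.053, 0.005], [-0.053, 0.999, -0.002], [-0.005, -0.002, -1.0]]
ft_force: [0.0, -0.5, 0.5]
gripper_width: 0.5
```

```bash
python3 - <<'E'
from h import *
s=env.state();print(toC(s['ee_pos']),s['ft_force'])
im=env.camera('scene');cv2.imwrite('pics/s42.png',cv2.resize(im[140:280,130:330],None,fx=4,fy=4,interpolation=cv2.INTER_CUBIC))
E
```

```text
[ -27.91799481 -177.70947343   83.07834514] [ 0.0309866 -0.4942348  0.4903832]
```

View pics/s42.png

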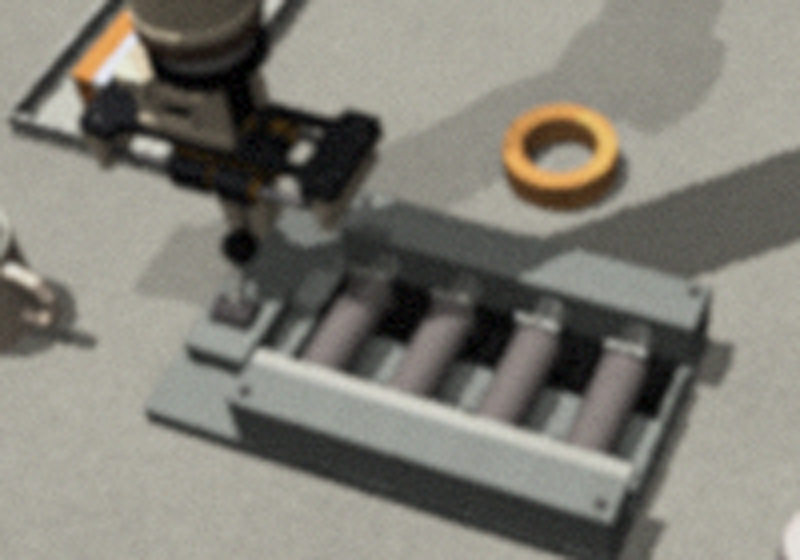

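Emit:
{"fn": "carry_out", "kwargs": {"delta_pos": [[-0.5,0,0],[-0.5,0,0],[-0.5,0,0],[-0.5,0,0],[-0.5,0,0],[-0.5,0,0],[-0.5,0,0],[-0.5,0,0],[-0.4,0,0],[-0.3,0,0],[0,0,0],[0,0,0]], "rotation": [[0,0,0],[0,0,0],[0,0,0],[0,0,0],[0,0,0],[0,0,0],[0,0,0],[0,0,0],[0,0,0],[0,0,0],[0,0,0],[0,0,0]]}}

```text
t: 80.5
ee_pos: [651.1, -150.9, 82.2]
eef_rot: [[-0.999, -0.052, 0.003], [-0.052, 0.999, -0.002], [-0.003, -0.002, -1.0]]
ft_force: [-0.8, 0.8, 0.2]
gripper_width: 0.8
```

```bash
python3 - <<'E'
from h import *
s=env.state();print(toC(s['ee_pos']),s['ft_force'])
im=env.camera('scene');cv2.imwrite('pics/s43.png',cv2.resize(im[140:280,130:330],None,fx=4,fy=4,interpolation=cv2.INTER_CUBIC))
E
```

```text
[  16.75956411 -177.99474046   82.23500876] [-0.81646268  0.82478728  0.18064907]
```

View pics/s43.png

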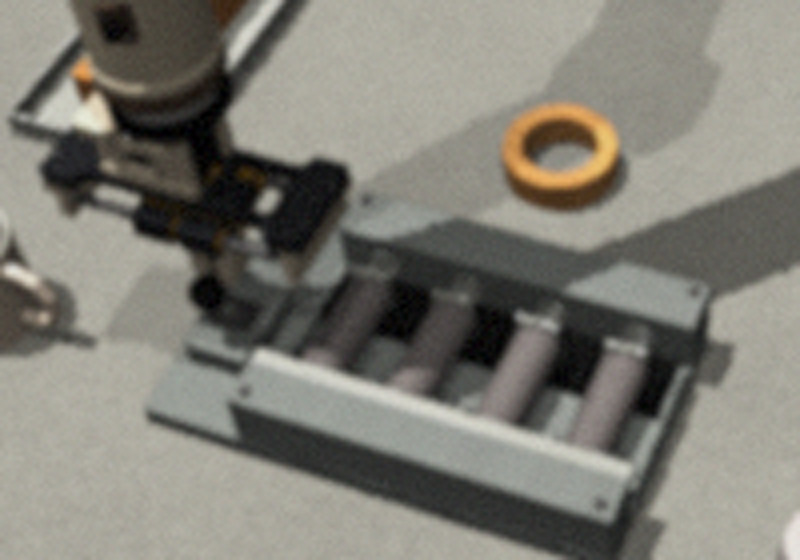

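Emit:
{"fn": "carry_out", "kwargs": {"delta_pos": [[-0.3,0,0],[-0.3,0,0],[-0.2,0,0],[0,0,0]], "rotation": [[0,0,0],[0,0,0],[0,0,0],[0,0,0]]}}

```text
t: 80.95
ee_pos: [657.3, -150.4, 81.8]
eef_rot: [[-0.999, -0.051, -0.001], [-0.051, 0.999, -0.001], [0.001, -0.001, -1.0]]
ft_force: [-4.0, 0.2, 1.3]
gripper_width: 0.5
```

Emit:
{"fn": "carry_out", "kwargs": {"delta_pos": [[-0.2,0,0],[-0.2,0,0],[0,0,0]], "rotation": [[0,0,0],[0,0,0],[0,0,0]]}}

```text
t: 81.25
ee_pos: [657.8, -150.4, 81.6]
eef_rot: [[-0.999, -0.05, -0.008], [-0.05, 0.999, 0.001], [0.008, 0.001, -1.0]]
ft_force: [-14.8, 1.9, 9.4]
gripper_width: 0.3
```

Lever is at its stop (force rises, TCP stalls at x_c≈23). Back off and retreat.

Emit:
{"fn": "carry_out", "kwargs": {"delta_pos": [[1,0,0],[1.5,0,0],[2,0,-0.5],[2,0,-2],[0,0,-3],[0,0,-3],[0,0,-3],[0,0,-2],[0,0,0],[0,0,0]], "rotation": [[0,0,0],[0,0,0],[0,0,0],[0,0,0],[0,0,0],[0,0,0],[0,0,0],[0,0,0],[0,0,0],[0,0,0]]}}

```text
t: 82.25
ee_pos: [598.1, -153.1, 217.3]
eef_rot: [[-0.999, -0.052, 0.004], [-0.052, 0.999, -0.001], [-0.004, -0.001, -1.0]]
ft_force: [0.4, -0.4, -0.6]
gripper_width: 0.4
```

```bash
python3 - <<'E'
from h import *
s=env.state();print(s['t'],s['ee_pos'],s['ft_force'])
cv2.imwrite('pics/w44.png',env.camera('wrist'))
im=env.camera('scene');cv2.imwrite('pics/s44.png',cv2.resize(im[110:280,100:350],None,fx=3.2,fy=3.2,interpolation=cv2.INTER_CUBIC))
cv2.imwrite('pics/top44.png',env.camera('top'))
E
```

```text
82.25 [ 598.071889   -153.11231766  217.29463056] [ 0.37252493 -0.44525108 -0.56744465]
```

View pics/s44.png

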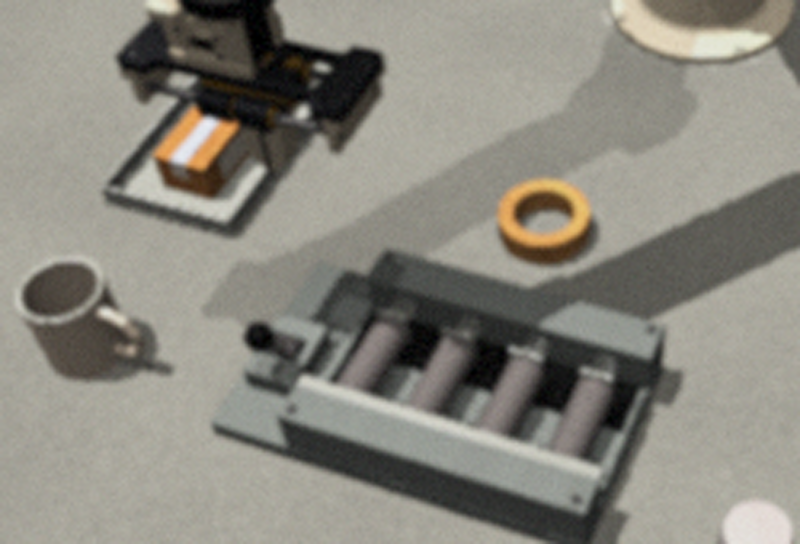

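View pics/top44.png

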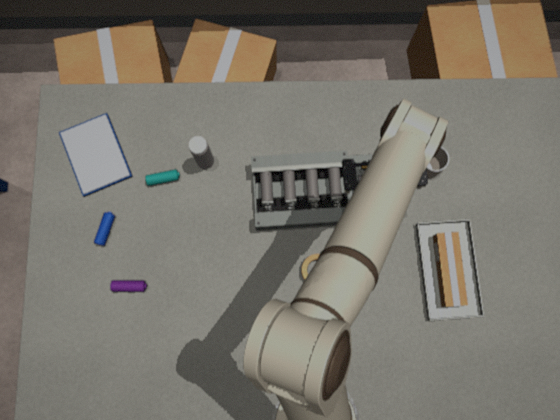

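View pics/w44.png

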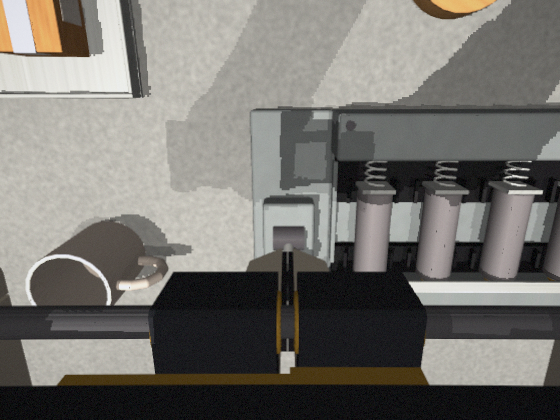

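```bash
python3 - <<'E'
from h import *
for q in(0.6,.8,.9,1.0):
    a=q-.5;print(q,proj('scene',frC([20+55*np.sin(a),-176,42+55*np.cos(a)])))
print('carton',onz('top',[[451,270]],49))
E
```

```text
0.6 [[183.95530516 207.48872172]]
0.8 [[182.1367315  210.90884627]]
0.9 [[181.32542096 212.75638036]]
1.0 [[180.59248788 214.66828452]]
carton [[ 395.06520573 -375.69501482   49.        ]]
```

```bash
python3 - <<'E'
from bench import env
print(env.finish_job()); print(env.state()['t'])
E
```

```text
the job is handed in; nothing more can be done
None
the job is handed in; nothing more can be done
```

The carton is in the returns tray, all four lamp cells are home in their own lanes, and the lever is thrown over to the far side. I handed the job in at about 82 s of the 210 s; no verdict is reported.

- **Carton:** it lies flat in the returns tray. By the last top picture its centre is about 5 mm from the tray's middle.
- **Cells:** I loaded lane 4 first, then 3, 2 and 1. A wrist picture taken before the lever move put all four sprung plates at x ≈ -31 mm (home is -30 mm), with every nub end under the lip. They looked unchanged in the last scene view.
- **Lever:** it was pushed to its stop after all the cells were in. The ball's position in the scene picture fits about 1.0 rad.
- **Left alone:** I did not touch the spray can, tape, mug or the coloured look-alikes. The gripper was clear of everything at the end.

**What went wrong on the way:**
- My first approach to lane 4 ran into the range limits of joints 6 and 7. I set that cell back on the bench and took it again with the tool turned half round.
- That cell also touched the lip lightly (about 7 N) before it was pressed back.
- One cell was found knocked aside partway through. I located it again and loaded it normally.

The network found only one cell at a time, so I placed the others by fitting cell outlines to the pictures. No check disagreed at the end.

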